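# Set out pegs and plugs for a glue-up

## Task

Set out the assembly tray for the next glue-up. First tip the cover plugs out of the white pot into the tray's well and stand the empty pot upright on the bench. Then rack every peg, one to a pair of notches, all with their chamfered end towards the tray's dark end board; the chamfers are hard to see, so push peg ends into the gauge block's bore to tell them by feel (a chamfered end goes in a little, a square end stops on the face), and leave mallet, stone and chisel where they are.

Things in the scene. Friction and masses are not known exactly. Their poses are not given: they have to be found in the camera images.
- tray: Wooden assembly tray fixed to the bench, 170 (x) x 424 (y) mm, 12 mm base; origin at the centre of its underside, z up, x points to its dark end board, which stands along y at x = 75 to 85 mm, 62 mm high. Its +y end is the well, the rest the peg rack: notch pairs at y = -163, -93, -23 and +47 mm.
- rack_mid (a point): Middle of the rack at the height of a racked peg's centre (57 mm over the bench), axes as the tray. Two rails 16 mm thick run along y 36 mm either side of it in x, tops 48 mm up, each with four 90-degree V notches 14 mm deep at y = -105, -35, +35, +105 mm from here. A peg lies along x across both rails, centre at x = 0, free space below its middle for fingers.
- board_mid (a point): Middle of the inner face of the dark end board, 75 mm from rack_mid in x; axes as the tray.
- well_floor (a point): Centre of the floor of the tray's well (12 mm over the bench; axes as the tray). The well is 154 mm (x) by 98 mm (y) inside, with walls 8 mm thick whose tops are 45 mm over the bench.
- gauge: Beech gauge block fixed to the bench, 40 mm thick (x), 96 mm wide, 100 mm high, on a foot 90 (x) x 140 (y) x 12 mm; origin under its centre, x along the bore, from the front face inwards. The front face is at x = -20 mm.
- bore_mouth (a point): Centre of the bore's mouth on the front face, 65 mm over the bench; x points into the bore (axes as gauge). The bore is 27 mm wide and goes right through. A peg's chamfered end pushed straight in enters 6 to 7 mm before it jams (3 to 4 mm if 2 mm off centre); a square end stops flat on the face.
- pot_mid (a point): Middle (half-way up, on the axis) of the white enamelled pot with a blue rim: open at the top, 90 mm high, outside diameter 57 mm at the foot, 65 mm at 70 mm height, 68 mm at the rim, wall 3 mm, base 4 mm, 0.18 kg; z points to its mouth. It holds the four cover plugs. Its inside is smooth: the plugs slide out once the mouth points 20 to 25 degrees below level.
- peg1_mid (a point): Centre of a loose eight-sided beech peg, 120 mm long, 32 mm across flats, 75 g; this point's x runs along it. It lies on a flat, centre 16 mm up. One end is square, the other has a chamfer 9 mm long, narrowing to 17 mm diameter; whether that is the +x or the -x end differs from peg to peg and is not told (the rules' own frame of the peg, not given, has x to the chamfer). May be absent.
- peg2_mid (a point): Centre of a loose eight-sided beech peg, 120 mm long, 32 mm across flats, 75 g; this point's x runs along it. It lies on a flat, centre 16 mm up. One end is square, the other has a chamfer 9 mm long, narrowing to 17 mm diameter; whether that is the +x or the -x end differs from peg to peg and is not told (the rules' own frame of the peg, not given, has x to the chamfer). May be absent.
- peg3_mid (a point): Centre of a loose eight-sided beech peg, 120 mm long, 32 mm across flats, 75 g; this point's x runs along it. It lies on a flat, centre 16 mm up. One end is square, the other has a chamfer 9 mm long, narrowing to 17 mm diameter; whether that is the +x or the -x end differs from peg to peg and is not told (the rules' own frame of the peg, not given, has x to the chamfer). May be absent.
- peg4_mid (a point): Centre of a loose eight-sided beech peg, 120 mm long, 32 mm across flats, 75 g; this point's x runs along it. It lies on a flat, centre 16 mm up. One end is square, the other has a chamfer 9 mm long, narrowing to 17 mm diameter; whether that is the +x or the -x end differs from peg to peg and is not told (the rules' own frame of the peg, not given, has x to the chamfer). May be absent.
- plug1_mid (a point): Centre of a round wooden cover plug, 22 mm in diameter, 26 mm long (axis z), 12 g; at the start in the pot.
- plug2_mid (a point): Centre of a round wooden cover plug, 22 mm in diameter, 26 mm long (axis z), 12 g; at the start in the pot.
- plug3_mid (a point): Centre of a round wooden cover plug, 22 mm in diameter, 26 mm long (axis z), 12 g; at the start in the pot.
- plug4_mid (a point): Centre of a round wooden cover plug, 22 mm in diameter, 26 mm long (axis z), 12 g; at the start in the pot.
- mallet: Bystander: wooden mallet lying flat, head 70 x 120 x 60 mm high, handle 195 mm long along x; origin under the centre of the head.
- stone: Bystander: sharpening stone in its wooden holder, 70 x 190 x 36 mm; origin under its centre.
- chisel: Bystander: chisel lying on the bench, 250 mm long along x, 30 mm high; origin under its middle.

How it is judged (in metres and radians):
On the way, in this order (a step that is already met when the one before it is completed fails the run):
1. the pot is tipped over so that its mouth points below level (angle between pot_mid's own z axis and vertical above 1.6 rad), for 0.2 s.
2. all four plugs lie in the tray's well and the pot stands upright on the bench, let go (x of plug1_mid in the frame of tray between -0.079 and 0.079 m and y of plug1_mid in the frame of tray between 0.104 and 0.206 m and z of plug1_mid in the frame of tray between 0.01 and 0.06 m and x of plug2_mid in the frame of tray between -0.079 and 0.079 m and y of plug2_mid in the frame of tray between 0.104 and 0.206 m and z of plug2_mid in the frame of tray between 0.01 and 0.06 m and x of plug3_mid in the frame of tray between -0.079 and 0.079 m and y of plug3_mid in the frame of tray between 0.104 and 0.206 m and z of plug3_mid in the frame of tray between 0.01 and 0.06 m and x of plug4_mid in the frame of tray between -0.079 and 0.079 m and y of plug4_mid in the frame of tray between 0.104 and 0.206 m and z of plug4_mid in the frame of tray between 0.01 and 0.06 m and angle between pot_mid's own z axis and vertical below 0.1 rad and height (world z) of pot_mid between 0.038 and 0.052 m and contact force between pot and the fingers below 0.05 N and linear speed of pot below 0.03 m/s), for 0.2 s.
3. a peg, held in line with the gauge block's bore, has an end at or in the bore's mouth (peg centre within 64 mm of the mouth) (((distance between peg1_mid and bore_mouth below 0.064 m and angle between the x axis of peg1_mid and the x axis of gauge, either way round below 0.25 rad) or (distance between peg2_mid and bore_mouth below 0.064 m and angle between the x axis of peg2_mid and the x axis of gauge, either way round below 0.25 rad) or (distance between peg3_mid and bore_mouth below 0.064 m and angle between the x axis of peg3_mid and the x axis of gauge, either way round below 0.25 rad) or (distance between peg4_mid and bore_mouth below 0.064 m and angle between the x axis of peg4_mid and the x axis of gauge, either way round below 0.25 rad))), for 0.1 s.
At the end, for the whole second after the job is handed in: All four plugs lie in the well; the pot stands upright on the bench; every peg lies seated in a pair of notches (height within 5 mm, lengthwise within 20 mm of the rack's middle, within 0.15 rad of square) with its chamfered end towards the dark end board; all released and at rest (all of step 2 and z of peg1_mid in the frame of tray between 0.0506 and 0.0616 m and x of peg1_mid in the frame of tray between -0.02 and 0.02 m and y of peg1_mid in the frame of tray between -0.178 and 0.062 m and x of board_mid in the frame of peg1 above 0.03 m and angle between the x axis of each of peg1_mid, peg2_mid, peg3_mid, peg4_mid and the x axis of tray, either way round below 0.15 rad and linear speed of each of peg1, peg2, peg3, peg4 below 0.03 m/s and contact force between each of peg1, peg2, peg3, peg4 and the fingers below 0.05 N and z of peg2_mid in the frame of tray between 0.0506 and 0.0616 m and x of peg2_mid in the frame of tray between -0.02 and 0.02 m and y of peg2_mid in the frame of tray between -0.178 and 0.062 m and x of board_mid in the frame of peg2 above 0.03 m and z of peg3_mid in the frame of tray between 0.0506 and 0.0616 m and x of peg3_mid in the frame of tray between -0.02 and 0.02 m and y of peg3_mid in the frame of tray between -0.178 and 0.062 m and x of board_mid in the frame of peg3 above 0.03 m and z of peg4_mid in the frame of tray between 0.0506 and 0.0616 m and x of peg4_mid in the frame of tray between -0.02 and 0.02 m and y of peg4_mid in the frame of tray between -0.178 and 0.062 m and x of board_mid in the frame of peg4 above 0.03 m); the robot touches nothing.
It fails at once if the mallet is moved more than 30 mm (distance of mallet from where it was at the start of the episode above 0.03 m).
It fails at once if the stone is moved more than 30 mm (distance of stone from where it was at the start of the episode above 0.03 m).
It fails at once if the chisel is moved more than 30 mm (distance of chisel from where it was at the start of the episode above 0.03 m).
Of peg1, peg2, peg3, peg4 only 3 to 4 are there at a start; the rules pass over those that are not, and their reading is None.
At some moment in a run one of peg1, peg2, peg3, peg4 may be knocked a few centimetres aside while the robot is not near it.
It also fails if it takes over 210 s, if anything falls off the work surface, if the arm or the gripper's body presses on something with over 40 N, if the wrist force passes 120 N, or if a joint passes its speed limit or range.

## Robot

A 6-joint arm with a two-finger parallel gripper is mounted at the origin on the work surface. World frame = base frame: x ahead of the robot, y to its left, z up, the work surface at z = 0. Lengths are in m, angles in degrees, forces in N, time in s.
With the tool pointing down it reaches from about 0.425 to 0.925 m from the base axis. Payload 12.5 kg.
Tool frame: the origin (TCP) lies at the very end of the fingers, on their centre line; the grasp point (between the pads) lies 19 mm behind it; z points along the fingers, y is the direction in which the jaws open and shut (so a half turn about z gives the same grasp; the last joint's range is limited). The gripper opens to 85 mm and grips with 20 to 120 N. Pads are 22 mm wide; open, the fingers measure 114 mm over their backs; the gripper's body (76 mm by 85 mm) begins 54 mm behind the grasp point. The pads swing forward as they close: fully open they stand 13 mm farther back than shut.
Start: joints at [-78.873, 28.126, 89.318, -0, 62.55, -6.05], TCP at [0.185, -0.597, 0.231] pointing down, gripper open.
Joint ranges: [-177.58, 177.58], [-47.91, 125.51], [2.72, 160], [-65.01, 245.01], [3.68, 167.84], [-153.87, 153.87]. Speed limits (degrees/s): [127.2, 127.2, 159.86, 180, 180, 180].

## Interface

Orientations are given as [roll, pitch, yaw] about the fixed x, y, z axes, in that order (R = Rz(yaw) Ry(pitch) Rx(roll)).
In Python, from bench import manip gives the robot as it stands. The module is installed in compiled form; this text tells all that it offers.
- The arm moves only by the shell command python3 -m pendant 'ROWS' [OPENING]. ROWS is JSON, a list of rows, each an object of numbers: "dx", "dy", "dz": the shift along the tool's x, y, z in m; "ax", "ay", "az": the turn, a rotation vector about the tool's x, y, z in rad. In form: [{"dx": .., "dy": .., "dz": .., "ax": .., "ay": .., "az": ..}, ...]. A call has 1 to 5 rows; each row is the pose to reach, as a shift and turn from the pose commanded when the call began, along the tool's axes at that moment; what a row does not reach only later rows make up. A row lasts 1/12 s, in which the tool goes at most 41.7 mm and 7.16 degrees, less where a joint would pass 70% of its speed; a pose out of reach is approached as far as the arm can. A call with a gripper value outside its range is refused whole. OPENING is the finger opening in m, from 0 to 0.0854, set as the call begins (- or left out, the last holds). The fingers move at their own pace and stop on an object; the grip force is fixed at half the most. Time passes only in rows, so rows that repeat a pose let the fingers close. It gives the time, the measured TCP pose, the force and the opening at its end, in the units of the state.
- manip.sense(): the state, without advancing time (a new reading comes with each control period).
- manip.snapshot(name): name is "scene" or "top" or "wrist"; returns a dict with "frame" (420x560x3 uint8, red, green, blue), "mtx" (3x3 intrinsics, pixels), "pose" (4x4, takes a point from camera to world coordinates). Camera axes: x right, y down, z forward; pixel columns grow to the right and rows downward; lengths in m; the calibration is good to about 2 mm. A picture is of the moment at which its call begins. There is no depth.
- manip.hand_in(): hands the job in, once; it reports no verdict.
The state is a dict: "time_s": time; "qpos": joint angles; "joint_vel": joint speeds; "effort": joint torques, N m; "tool_pos": TCP position; "orientation": TCP orientation; "force": force on the tool from outside, world axes, zero at the start; "ft_torque": the same for the moment, N m; "grip_width": finger opening in m.
Only numpy, scipy, OpenCV 4.12 (cv2) and the standard library are available. Lean on these libraries where they do the work, as an engineer would, in place of code of your own. Each camera call takes 0.05 s, during which the arm holds its last target.

## Working session

There is one attempt and no reset: what is moved stays moved. The work goes in short steps, Python scripts to look and compute and a shell command to move; the robot and the scene stay as the last step left them, time stands still between calls to the robot, and variables do not carry over. Pictures are saved under pics/ and viewed, and the job is handed in when it is done.

```bash
mkdir -p pics; ls
python3 - <<'E'
from bench import manip
import cv2,numpy as np
print(manip.sense())
for n in ["scene","top","wrist"]:
    s=manip.snapshot(n); cv2.imwrite(f"pics/a_{n}.png",s["frame"][:,:,::-1])
    print(n,s["mtx"].tolist(),np.round(s["pose"],4).tolist())
E
```

```text
pics
{'time_s': 0.0, 'qpos': array([-7.88730458e+01,  2.81645356e+01,  8.93506007e+01,  4.92245278e-04,
        6.25502107e+01, -6.05136286e+00]), 'joint_vel': array([-0.02105082,  0.09911417,  0.01718993, -0.00950882, -0.04297781,
       -0.03290909]), 'effort': array([-1.04229424e-03, -6.18459034e+01, -2.61597043e+01, -2.42051656e-04,
        4.05635699e-03,  2.45045618e-05]), 'tool_pos': array([ 0.18456023, -0.59688456,  0.23072068]), 'orientation': array([-1.79935063e+02, -7.32301710e-03,  1.71780857e+01]), 'force': array([ 0.60937179, -0.22043123, -0.64428651]), 'ft_torque': array([-0.02639978,  0.04588651,  0.03653775]), 'grip_width': 0.08554823390547202}
scene [[415.87136748183883, 0.0, 276.12070935774625], [0.0, 415.87136748183883, 214.33272370949942], [0.0, 0.0, 1.0]] [[0.8136, 0.3808, -0.4394, 1.1001], [0.5814, -0.5213, 0.6247, -0.6839], [0.0088, -0.7637, -0.6455, 0.8131], [0.0, 0.0, 0.0, 1.0]]
top [[479.91789934767473, 0.0, 277.6261162996676], [0.0, 479.91789934767473, 216.46952781774496], [0.0, 0.0, 1.0]] [[0.0283, -0.997, 0.0714, 0.4733], [-0.9994, -0.0267, 0.0225, 0.0275], [-0.0206, -0.072, -0.9972, 1.2674], [0.0, 0.0, 0.0, 1.0]]
wrist [[297.464267641838, 0.0, 282.29778198801785], [0.0, 297.464267641838, 209.030454937499], [0.0, 0.0, 1.0]] [[0.2965, -0.9163, -0.2693, 0.2538], [-0.955, -0.2845, -0.0834, -0.5756], [-0.0002, 0.2819, -0.9594, 0.3734], [0.0, 0.0, 0.0, 1.0]]
```

View pics/a_scene.png

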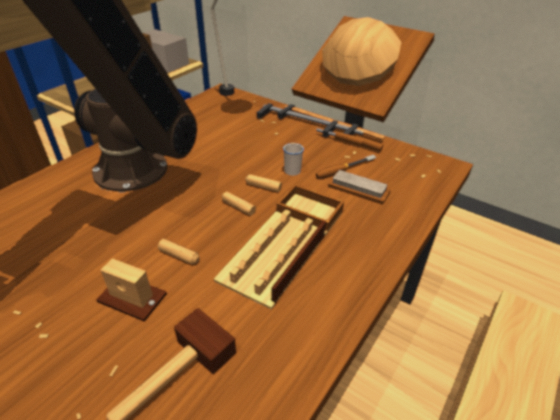

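View pics/a_top.png

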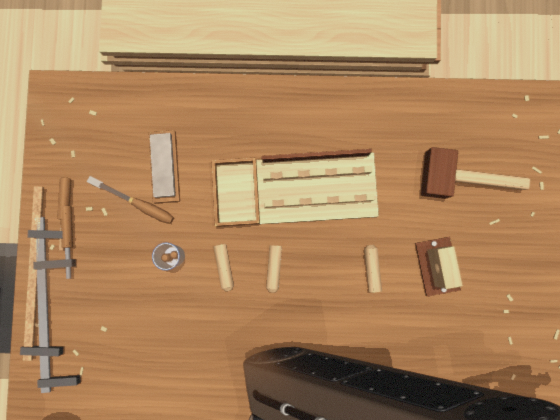

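View pics/a_wrist.png

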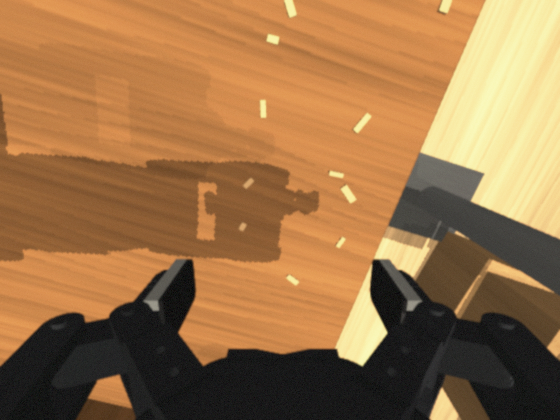

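The scene view shows 3 pegs at (264,183), (238,202) and (178,251), the pot at (293,158) and the gauge at (128,285). In the top view the pot is at (168,257), the pegs at (223,267), (273,268) and (373,268), the tray around (295,188) and the gauge at (440,265). Next I'll measure them.

```bash
cat > h.py <<'E'
import numpy as np, cv2
from bench import manip
from scipy.spatial.transform import Rotation as Ro
def ray(s,px,z):
    d=s["pose"][:3,:3]@np.linalg.inv(s["mtx"])@np.array([px[0],px[1],1.]); o=s["pose"][:3,3]
    return o+d*(z-o[2])/d[2]
def proj(s,p):
    c=np.linalg.inv(s["pose"])@np.append(p,1); q=s["mtx"]@c[:3]; return q[:2]/q[2]
def save(s,n,scale=1,crop=None):
    f=s["frame"][:,:,::-1]
    if crop: f=f[crop[1]:crop[3],crop[0]:crop[2]]
    if scale!=1: f=cv2.resize(f,None,fx=scale,fy=scale,interpolation=cv2.INTER_CUBIC)
    cv2.imwrite("pics/"+n+".png",f)
def delta(pos,rpy=None,R=None,cmd=None):
    """shift/turn in tool axes from the current measured pose to target"""
    st=manip.sense(); R0=Ro.from_euler('xyz',st["orientation"],degrees=True)
    p0=st["tool_pos"]
    if R is None: R=Ro.from_euler('xyz',rpy,degrees=True)
    d=R0.inv().apply(np.array(pos)-p0); a=(R0.inv()*R).as_rotvec()
    print("d",np.round(d,4),"a",np.round(a,4)); return d,a
def st():
    s=manip.sense(); print("t%.2f"%s["time_s"],"pos",np.round(s["tool_pos"],4),"rpy",np.round(s["orientation"],2),"F",np.round(s["force"],2),"w%.4f"%s["grip_width"],"q",np.round(s["qpos"],1)); return s
E
python3 - <<'E'
from h import *
s=manip.snapshot("top")
save(s,"b1",3,(150,120,400,310)); save(s,"b2",4,(360,130,540,310))
s=manip.snapshot("scene"); save(s,"b3",4,(80,230,260,370))
E
```

```text
(no output)
```

View pics/b1.png

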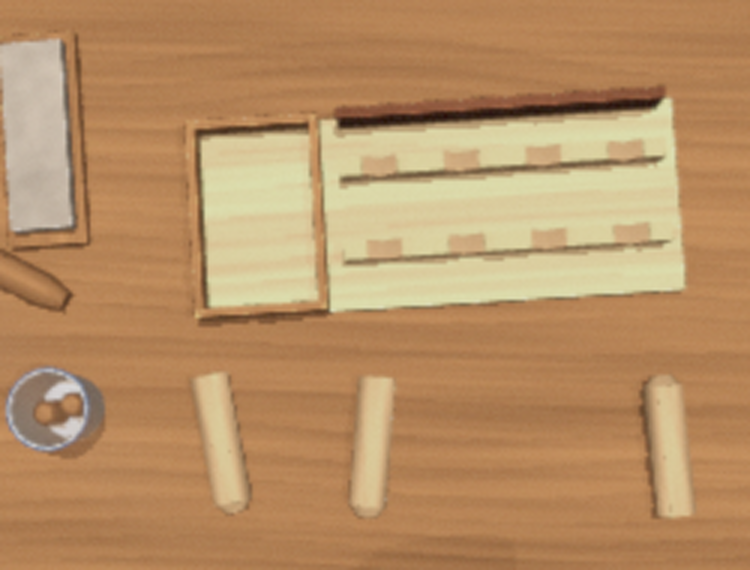

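View pics/b2.png

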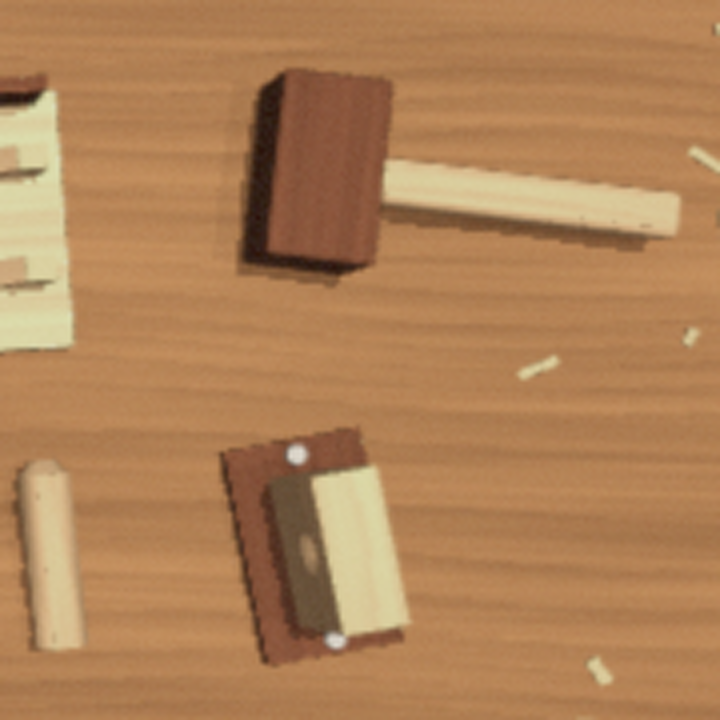

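View pics/b3.png

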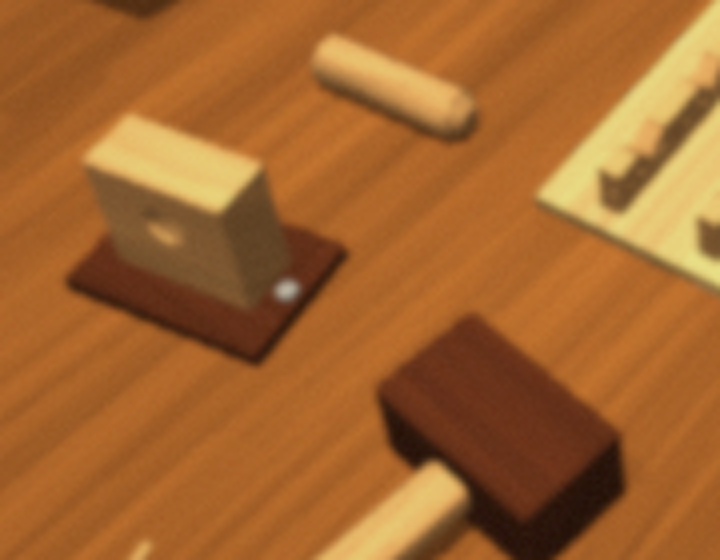

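Zoomed in, the chamfers look to be at the bottom (-x end) of the two left pegs, at (231,505) and (368,512) in b1, and at the top of the right one, (661,382). The bore shows on the +y face of the block at (308,552) in b2 and on the -y face at (165,230) in b3. I can't yet tell which of those is the front.

Run:
```python
from h import *
s=manip.snapshot("top")
c1=lambda u,v:(150+(u+.5)/3-.5,120+(v+.5)/3-.5); c2=lambda u,v:(360+(u+.5)/4-.5,130+(v+.5)/4-.5)
P=lambda c,z:np.round(ray(s,c,z),4)
# tray base corners (z=.012)
a=P(c1(672,99),.012);b=P(c1(685,290),.012);print("tray -y corners +x,-x",a,b)
w=[P(c1(*p),.045) for p in [(185,122),(198,318),(328,308),(315,115)]];print("well outer",w)
f=np.array([P(c1(*p),.012) for p in [(330,313)]]);print(f)
x=a-b;yaw=np.degrees(np.arctan2(x[1],x[0]));print("len",np.linalg.norm(x),yaw)
y=w[1]-P(c1(685,290),.045)
# -x edge base line from (685,290) to (330,313)
e=f[0]-b; print("yaw via edge",np.degrees(np.arctan2(e[1],e[0]))-90,np.linalg.norm(e))
x2=w[0]-w[1];print("well x len",np.linalg.norm(x2),np.degrees(np.arctan2(x2[1],x2[0])))
y2=w[0]-w[3];print("well y len",np.linalg.norm(y2))
# board top -> skip
g=[P(c2(*p),.012) for p in [(222,452),(358,428),(268,664),(403,638)]];print("foot",g)
m=np.mean(g,axis=0);print("foot centre",m,[np.linalg.norm(g[0]-g[1]),np.linalg.norm(g[0]-g[2])],np.degrees(np.arctan2(*(g[0]-g[2])[1::-1])))
t=[P(c2(*p),.1) for p in [(312,480),(377,465),(342,637),(409,623)]];print("block top",np.mean(t,axis=0),[np.linalg.norm(t[0]-t[1]),np.linalg.norm(t[0]-t[2])],np.degrees(np.arctan2(*(t[0]-t[2])[1::-1])))
print("bore +y",P(c2(308,553),.065))
print("pot rim c",P(c1(48,409),.09))
for n,(a,b) in {"p1":((211,377),(233,509)),"p2":((376,378),(367,513)),"p3":((662,379),(674,514))}.items():
    A=P(c1(*a),.02);B=P(c1(*b),.02);d=A-B;print(n,(A+B)/2,np.linalg.norm(d),np.degrees(np.arctan2(d[1],d[0])))
s3=manip.snapshot("scene")
print("scene: pot rim",np.round(ray(s3,(293,149),.09),4)) 
print("bore -y",np.round(ray(s3,(80+165/4,230+230/4),.065),4))
```

```text
tray -y corners +x,-x [ 0.7386 -0.1927  0.012 ] [ 0.5706 -0.2063  0.012 ]
well outer [array([0.7016, 0.2304, 0.045 ]), array([0.533 , 0.2129, 0.045 ]), array([0.5445, 0.1022, 0.045 ]), array([0.7104, 0.1186, 0.045 ])]
[[0.5421 0.1024 0.012 ]]
len 0.16854957727624242 4.628137537732349
yaw via edge 5.274745349976612 0.3100128061870993
well x len 0.1695057816123096 5.925850703468835
well y len 0.1121457979596204
foot [array([ 0.5047, -0.3032,  0.012 ]), array([ 0.5227, -0.3908,  0.012 ]), array([ 0.3691, -0.3337,  0.012 ]), array([ 0.3883, -0.4199,  0.012 ])]
foot centre [ 0.4462 -0.3619  0.012 ] [np.float64(0.08943019624265616), np.float64(0.13898780522045814)] 12.676361676997026
block top [ 0.44535 -0.36285  0.1    ] [np.float64(0.0400930168483241), np.float64(0.09505856089800643)] 11.038054397278847
bore +y [ 0.4424 -0.3426  0.065 ]
pot rim c [0.4529 0.3264 0.09  ]
p1 [0.4269  0.19185 0.02   ] 0.11514100051675773 11.573426792009636
p2 [0.4285 0.0625 0.02  ] 0.11608341828185452 -2.1722468047779975
p3 [ 0.435   -0.19205  0.02   ] 0.11561405623885011 5.907840932190907
scene: pot rim [0.4582 0.3216 0.09  ]
bore -y [ 0.4549 -0.3816  0.065 ]
```

```bash
cat >> h.py <<'E'
def wrist(R,j1,th):
    """R desired Rotation; model R=Rz(j1)Ry(th)Rz(j4)Ry(j5)Rz(j6+90)"""
    B=Ro.from_euler('z',j1,degrees=True)*Ro.from_euler('y',th,degrees=True)
    M=(B.inv()*R*Ro.from_euler('z',-90,degrees=True))
    e=M.as_euler('ZYZ',degrees=True); return np.round(e,1)
def toolR(az,tau,flip=1):
    """tool z along azimuth az, tau deg below level; tool y horizontal (flip=1: y = right of az... )"""
    a,t=np.radians([az,tau]); z=np.array([np.cos(a)*np.cos(t),np.sin(a)*np.cos(t),-np.sin(t)])
    y=flip*np.array([np.sin(a),-np.cos(a),0]); x=np.cross(y,z); return Ro.from_matrix(np.c_[x,y,z])
E
python3 - <<'E'
from h import *
q=manip.sense()["qpos"];print("check",wrist(Ro.from_euler('xyz',manip.sense()["orientation"],degrees=True),q[0],q[1]+q[2]),np.round(q,1))
for th in(100,115,130):
  for az in (70,90,):
    for f in(1,-1):
      R=toolR(az,25,f);print(th,az,f,wrist(R,8,th), "rpy",np.round(R.as_euler('xyz',degrees=True),1), [wrist(toolR(az,10,f)*Ro.from_euler('z',r,degrees=True),8,th).tolist() for r in(115,-115)])
E
```

```text
check [-0.  62.5 -6. ] [-78.9  28.1  89.3  -0.   62.5  -6. ]
100 70 1 [66.8 60.5  2.5] rpy [180. -65.  70.] [[84.0, 61.0, 109.0], [84.0, 61.0, -121.0]]
100 70 -1 [  66.8   60.5 -177.5] rpy [-180.   65. -110.] [[84.0, 61.0, -71.0], [84.0, 61.0, 59.0]]
100 90 1 [66.3 78.6 -5.8] rpy [180. -65.  90.] [[81.4, 80.5, 106.4], [81.4, 80.5, -123.6]]
100 90 -1 [ 66.3  78.6 174.2] rpy [-180.   65.  -90.] [[81.4, 80.5, -73.6], [81.4, 80.5, 56.4]]
115 70 1 [ 75.8  55.7 -14.2] rpy [180. -65.  70.] [[92.5, 60.5, 91.8], [92.5, 60.5, -138.2]]
115 70 -1 [ 75.8  55.7 165.8] rpy [-180.   65. -110.] [[92.5, 60.5, -88.2], [92.5, 60.5, 41.8]]
115 90 1 [ 69.8  73.  -20.2] rpy [180. -65.  90.] [[84.2, 78.6, 91.3], [84.2, 78.6, -138.7]]
115 90 -1 [ 69.8  73.  159.8] rpy [-180.   65.  -90.] [[84.2, 78.6, -88.7], [84.2, 78.6, 41.3]]
130 70 1 [ 86.4  53.3 -32.5] rpy [180. -65.  70.] [[100.7, 62.2, 74.8], [100.7, 62.2, -155.2]]
130 70 -1 [ 86.4  53.3 147.5] rpy [-180.   65. -110.] [[100.7, 62.2, -105.2], [100.7, 62.2, 24.8]]
130 90 1 [ 74.9  68.4 -35.3] rpy [180. -65.  90.] [[87.4, 77.5, 76.0], [87.4, 77.5, -154.0]]
130 90 -1 [ 74.9  68.4 144.7] rpy [-180.   65.  -90.] [[87.4, 77.5, -104.0], [87.4, 77.5, 26.0]]
```

Run:
```python
from h import *
delta([.42,-.42,.35],[180,0,45]); delta([.52,-.25,.35],[180,0,60])
```

```text
d [ 0.2772 -0.0997 -0.1188] a [-2.000e-04 -1.000e-04 -4.856e-01]
d [ 0.423  -0.2326 -0.1188] a [-2.000e-04 -1.000e-04 -7.474e-01]
```

```bash
python3 -m pendant '[{"dx":0.04,"dy":-0.015,"dz":-0.02,"az":-0.1},{"dx":0.08,"dy":-0.03,"dz":-0.04,"az":-0.2},{"dx":0.12,"dy":-0.045,"dz":-0.06,"az":-0.3},{"dx":0.16,"dy":-0.06,"dz":-0.08,"az":-0.4},{"dx":0.2,"dy":-0.075,"dz":-0.1,"az":-0.5}]' 0.085
python3 - <<'E'
from h import *
st();delta([.52,-.25,.35],[180,0,60])
E
```

```text
t0.35 pos [ 0.1846 -0.5971  0.2312] rpy [-179.99   -0.     17.18] F [ 0.78  0.03 -0.  ] w0.0856 q [-78.9  28.1  89.3  -0.   62.5  -6. ]
d [ 0.423  -0.2326 -0.1188] a [-2.000e-04 -1.000e-04 -7.474e-01]validation failed for argument at $[0]...
```

```bash
python3 -m pendant '[{"dx":0.04,"dy":-0.015,"dz":-0.02,"ax":0,"ay":0,"az":-0.1},{"dx":0.08,"dy":-0.03,"dz":-0.04,"ax":0,"ay":0,"az":-0.2},{"dx":0.12,"dy":-0.045,"dz":-0.06,"ax":0,"ay":0,"az":-0.3},{"dx":0.16,"dy":-0.06,"dz":-0.08,"ax":0,"ay":0,"az":-0.4},{"dx":0.2,"dy":-0.075,"dz":-0.1,"ax":0,"ay":0,"az":-0.5}]' 0.085
python3 - <<'E'
from h import *
st();delta([.52,-.25,.35],[180,0,60])
E
```

```text
time_s: 0.77
tool_pos: [0.3349, -0.4803, 0.3206]
orientation: [180.0, 0.0, 46.1]
force: [0.3, -1.3, -0.3]
grip_width: 0.085
t0.77 pos [ 0.3349 -0.4803  0.3206] rpy [179.99   0.    46.09] F [ 0.33 -1.27 -0.26] w0.0850 q [-61.6  20.5  87.9  -0.   71.6 -17.7]
d [ 0.2943 -0.0264 -0.0295] a [ 1.000e-04  1.000e-04 -2.428e-01]
```

```bash
python3 -m pendant '[{"dx":0.04,"dy":0,"dz":-0.005,"ax":0,"ay":0,"az":-0.05},{"dx":0.08,"dy":0,"dz":-0.01,"ax":0,"ay":0,"az":-0.1},{"dx":0.12,"dy":0,"dz":-0.015,"ax":0,"ay":0,"az":-0.15},{"dx":0.16,"dy":0,"dz":-0.02,"ax":0,"ay":0,"az":-0.2},{"dx":0.2,"dy":0,"dz":-0.02,"ax":0,"ay":0,"az":-0.25}]'
python3 - <<'E'
from h import *
st();delta([.5,.05,.35],[180,0,90])
E
```

```text
time_s: 1.18
tool_pos: [0.4744, -0.3367, 0.3408]
orientation: [179.9, 0.0, 60.3]
force: [1.0, -0.1, -0.2]
grip_width: 0.0852
t1.18 pos [ 0.4744 -0.3367  0.3408] rpy [1.799e+02 3.000e-02 6.029e+01] F [ 1.03 -0.08 -0.18] w0.0852 q [-41.9  19.3  86.6  -0.   73.9 -12.2]
d [ 0.3485 -0.1694 -0.0096] a [ 0.0016  0.0009 -0.5185]
```

```bash
python3 -m pendant '[{"dx":0.037,"dy":-0.018,"dz":0,"ax":0,"ay":0,"az":-0.05},{"dx":0.074,"dy":-0.036,"dz":0,"ax":0,"ay":0,"az":-0.1},{"dx":0.111,"dy":-0.054,"dz":0,"ax":0,"ay":0,"az":-0.15},{"dx":0.148,"dy":-0.072,"dz":0,"ax":0,"ay":0,"az":-0.2},{"dx":0.185,"dy":-0.09,"dz":0,"ax":0,"ay":0,"az":-0.25}]'
python3 - <<'E'
from h import *
st();delta([.5,.05,.35],[180,0,90])
s=manip.snapshot("top");save(s,"c_top")
s=manip.snapshot("wrist");save(s,"c_wrist")
E
```

```text
time_s: 1.6
tool_pos: [0.4869, -0.131, 0.3397]
orientation: [180.0, 0.0, 74.6]
force: [0.7, -0.5, 0.3]
grip_width: 0.085
t1.60 pos [ 0.4869 -0.131   0.3397] rpy [1.7998e+02 1.0000e-02 7.4600e+01] F [ 0.67 -0.45  0.33] w0.0850 q [-22.6  12.3  96.7  -0.   70.9  -7.2]
d [ 0.178  -0.0354 -0.0103] a [ 3.000e-04  1.000e-04 -2.687e-01]
```

View pics/c_wrist.png

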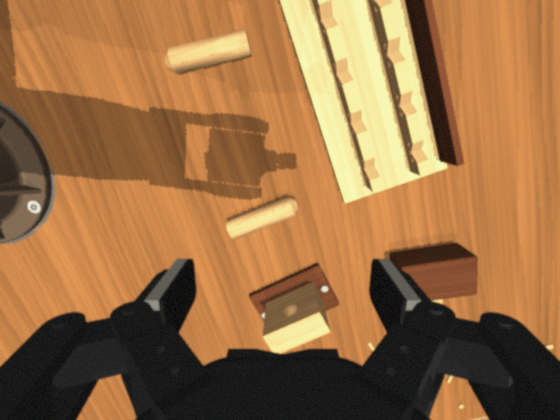

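View pics/c_top.png

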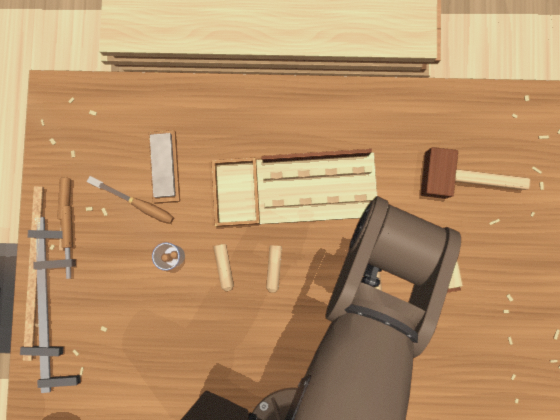

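Nothing was hidden near the arm, so there are three pegs so far: two at (223,267) and (274,268) in the top view, and the third beside the gauge in the wrist view. Now I'll tilt the tool for the pot.

Run:
```python
from h import *
st();delta([.48,.0,.30],R=toolR(90,25))
```

```text
t1.70 pos [ 0.4871 -0.1283  0.3402] rpy [ 1.7997e+02 -4.0000e-02  7.4860e+01] F [-0.04 -0.55 -0.13] w0.0850 q [-22.3  12.3  96.8   0.   71.   -7.2]
d [ 0.122  -0.0404  0.0402] a [ 0.1504  1.1269 -0.2349]
```

```bash
python3 -m pendant '[{"dx":0.012,"dy":-0.004,"dz":0.004,"ax":0.015,"ay":0.113,"az":-0.0235},{"dx":0.024,"dy":-0.008,"dz":0.008,"ax":0.03,"ay":0.225,"az":-0.047},{"dx":0.036,"dy":-0.012,"dz":0.012,"ax":0.045,"ay":0.338,"az":-0.07},{"dx":0.048,"dy":-0.016,"dz":0.016,"ax":0.06,"ay":0.45,"az":-0.094},{"dx":0.06,"dy":-0.02,"dz":0.02,"ax":0.075,"ay":0.563,"az":-0.117}]'
python3 - <<'E'
from h import *
st();delta([.47,.05,.28],R=toolR(90,25))
E
```

```text
time_s: 2.12
tool_pos: [0.4843, -0.07, 0.3202]
orientation: [-177.5, -32.7, 80.7]
force: [-0.3, 0.8, -0.1]
grip_width: 0.0848
t2.12 pos [ 0.4843 -0.07    0.3202] rpy [-177.53  -32.71   80.68] F [-0.29  0.83 -0.09] w0.0848 q [-31.   16.4 100.6  29.5  80.3 -32. ]
d [ 0.076  -0.0293  0.0979] a [ 0.0822  0.5597 -0.1205]
```

```bash
python3 -m pendant '[{"dx":0.015,"dy":-0.006,"dz":0.02,"ax":0.016,"ay":0.112,"az":-0.024},{"dx":0.03,"dy":-0.012,"dz":0.04,"ax":0.033,"ay":0.224,"az":-0.048},{"dx":0.045,"dy":-0.018,"dz":0.06,"ax":0.049,"ay":0.336,"az":-0.072},{"dx":0.06,"dy":-0.024,"dz":0.08,"ax":0.066,"ay":0.448,"az":-0.096},{"dx":0.076,"dy":-0.029,"dz":0.098,"ax":0.082,"ay":0.56,"az":-0.12}]'
python3 - <<'E'
from h import *
st();delta([.455,.22,.13],R=toolR(90,25))
E
```

```text
time_s: 2.53
tool_pos: [0.47, 0.0501, 0.2787]
orientation: [-179.8, -65.0, 89.7]
force: [0.1, -0.8, 0.0]
grip_width: 0.0849
t2.53 pos [0.47   0.0501 0.2787] rpy [-179.78  -65.02   89.69] F [ 0.15 -0.84  0.05] w0.0849 q [-28.6  26.2 112.3  52.8  88.3 -54.3]
d [-0.0631 -0.0151  0.2168] a [ 0.0011 -0.0004 -0.0023]
```

```bash
python3 -m pendant '[{"dx":-0.014,"dy":-0.003,"dz":0.036,"ax":0,"ay":0,"az":0},{"dx":-0.028,"dy":-0.006,"dz":0.072,"ax":0,"ay":0,"az":0},{"dx":-0.042,"dy":-0.009,"dz":0.108,"ax":0,"ay":0,"az":0},{"dx":-0.056,"dy":-0.012,"dz":0.144,"ax":0,"ay":0,"az":0},{"dx":-0.063,"dy":-0.015,"dz":0.18,"ax":0,"ay":0,"az":0}]'
python3 - <<'E'
from h import *
st();delta([.455,.225,.106],R=toolR(90,25))
s=manip.snapshot("wrist");save(s,"d_wrist")
s=manip.snapshot("scene");save(s,"d_scene")
print(proj(s,[.455,.324,.09]))
E
```

```text
time_s: 2.95
tool_pos: [0.4546, 0.1861, 0.1432]
orientation: [-179.5, -64.7, 89.4]
force: [1.2, -0.4, -0.1]
grip_width: 0.0852
t2.95 pos [0.4546 0.1861 0.1432] rpy [-179.46  -64.68   89.39] F [ 1.23 -0.45 -0.1 ] w0.0852 q [-13.9  38.4 123.4  68.9  70.2 -71. ]
d [-0.017   0.0005  0.051 ] a [ 0.0001  0.0055 -0.0045]
[292.61597398 148.39114415]
```

View pics/d_wrist.png

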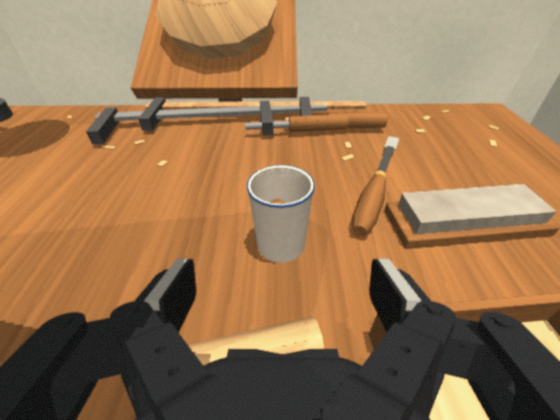

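View pics/d_scene.png

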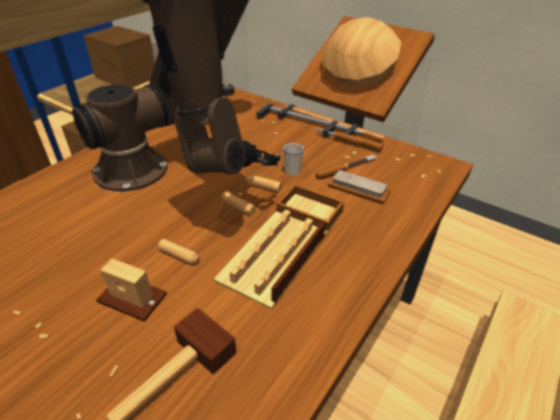

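```bash
python3 -m pendant '[{"dx":-0.008,"dy":0,"dz":0.025,"ax":0,"ay":0.003,"az":-0.004},{"dx":-0.017,"dy":0,"dz":0.05,"ax":0,"ay":0.005,"az":-0.005},{"dx":-0.017,"dy":0,"dz":0.07,"ax":0,"ay":0.005,"az":-0.005},{"dx":-0.017,"dy":0,"dz":0.09,"ax":0,"ay":0.005,"az":-0.005},{"dx":-0.017,"dy":0,"dz":0.09,"ax":0,"ay":0.005,"az":-0.005}]'
python3 - <<'E'
from h import *
st();delta([.455,.345,.052],R=toolR(90,25))
s=manip.snapshot("wrist");save(s,"e_wrist")
E
```

```text
time_s: 3.47
tool_pos: [0.4543, 0.2615, 0.0905]
orientation: [180.0, -65.1, 90.2]
force: [-1.3, -0.3, -0.3]
grip_width: 0.0848
t3.47 pos [0.4543 0.2615 0.0905] rpy [179.97 -65.06  90.21] F [-1.3  -0.34 -0.35] w0.0848 q [ -4.5  45.2 124.   80.5  66.4 -78.3]
d [0.0004 0.001  0.092 ] a [-0.0027 -0.001   0.0015]
```

View pics/e_wrist.png

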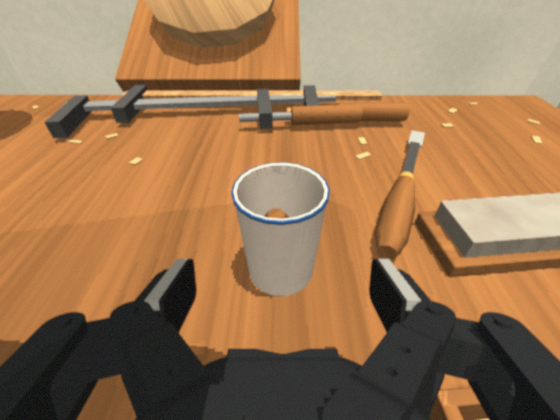

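The pot is centred between the pads: rim centre at about (281,192), image axis at 282. The chisel to the right at (398,205) stays clear. Now I'll advance and close.

```bash
python3 -m pendant '[{"dx":0,"dy":0.001,"dz":0.03,"ax":0,"ay":0,"az":0},{"dx":0,"dy":0.001,"dz":0.06,"ax":0,"ay":0,"az":0},{"dx":0,"dy":0.001,"dz":0.08,"ax":0,"ay":0,"az":0},{"dx":0,"dy":0.001,"dz":0.092,"ax":0,"ay":0,"az":0},{"dx":0,"dy":0.001,"dz":0.092,"ax":0,"ay":0,"az":0}]'
python3 -m pendant '[{"dx":0,"dy":0,"dz":0,"ax":0,"ay":0,"az":0},{"dx":0,"dy":0,"dz":0,"ax":0,"ay":0,"az":0},{"dx":0,"dy":0,"dz":0,"ax":0,"ay":0,"az":0},{"dx":0,"dy":0,"dz":0,"ax":0,"ay":0,"az":0},{"dx":0,"dy":0,"dz":0,"ax":0,"ay":0,"az":0}]' 0.05
python3 - <<'E'
from h import *
st()
s=manip.snapshot("wrist");save(s,"f_wrist")
E
```

```text
time_s: 3.93
tool_pos: [0.4555, 0.3441, 0.0525]
orientation: [179.8, -65.1, 90.4]
force: [-0.3, 0.1, 0.2]
grip_width: 0.0852
time_s: 4.35
tool_pos: [0.456, 0.3427, 0.0536]
orientation: [179.7, -65.1, 90.3]
force: [-1.1, -2.9, 7.1]
grip_width: 0.0614
t4.35 pos [0.456  0.3427 0.0536] rpy [179.67 -65.11  90.31] F [-1.11 -2.95  7.07] w0.0614 q [  5.6  50.  121.9  91.9  64.6 -81.3]
```

View pics/f_wrist.png

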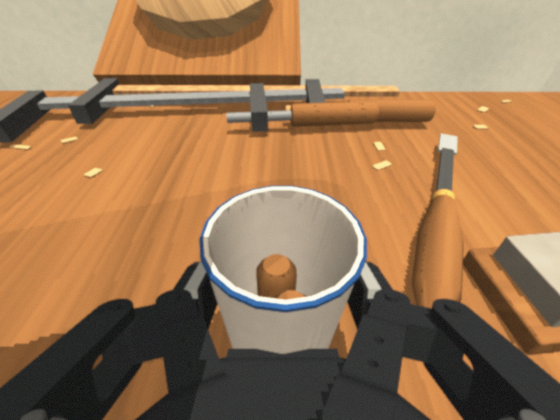

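The pot is gripped (opening 61 mm), with the plugs visible inside at (277,272). Now I'll lift it.

```bash
cat >> h.py <<'E'
TY=5.3
def tray(x,y,z=0):
    c,s=np.cos(np.radians(TY)),np.sin(np.radians(TY)); return np.array([.636+c*x-s*y,.011+s*x+c*y,z])
E
python3 - <<'E'
from h import *
RG=Ro.from_euler('xyz',[179.67,-65.11,90.31],degrees=True); n=RG.inv().apply([0,0,1])
for f in(90,105,115,125,135):
    R=toolR(95.3,15)*Ro.from_euler('z',f,degrees=True); print(f,np.degrees(np.arccos(R.apply(n)[2])),R.apply(n))
delta([.456,.3427,.20],R=toolR(90,25))
g=tray(-.06,.155,.16); tz=toolR(95.3,15).as_matrix()[:,2]; print(g,g+.019*tz)
E
```

```text
90 83.88134366885737 [ 0.94084862 -0.3216254   0.10658784]
105 96.898552099935 [ 0.91505774 -0.38502274 -0.12011175]
115 105.27750750790938 [ 0.86436183 -0.42830987 -0.26349438]
125 113.3009726604554 [ 0.7885437  -0.47088242 -0.39556109]
135 120.8170951863231 [ 0.68990706 -0.51144683 -0.51229913]
d [ 0.1328  0.0004 -0.0617] a [ 0.0007 -0.002   0.0024]
[0.56193908 0.15979509 0.16      ] [0.56024384 0.17806922 0.15508244]
```

```bash
python3 -m pendant '[{"dx":0.02,"dy":0,"dz":-0.01,"ax":0,"ay":0,"az":0},{"dx":0.05,"dy":0,"dz":-0.023,"ax":0,"ay":0,"az":0},{"dx":0.08,"dy":0,"dz":-0.037,"ax":0,"ay":0,"az":0},{"dx":0.11,"dy":0,"dz":-0.051,"ax":0,"ay":0,"az":0},{"dx":0.133,"dy":0,"dz":-0.062,"ax":0,"ay":0,"az":0}]' 0.05
python3 - <<'E'
from h import *
st()
RG=Ro.from_euler('xyz',[179.67,-65.11,90.31],degrees=True); n=RG.inv().apply([0,0,1])
for tau in(15,20):
 for f in(0,90,120,130,140,150):
    R=toolR(118,tau)*Ro.from_euler('z',f,degrees=True); v=R.apply(n);print(tau,f,np.degrees(np.arccos(v[2])).round(1),np.degrees(np.arctan2(v[1],v[0])).round(1),wrist(R,-10,160),R.as_matrix()[:,1].round(2))
R=toolR(118,15)
delta([.53,.19,.20],R=R)
E
```

```text
time_s: 4.82
tool_pos: [0.4553, 0.3426, 0.2015]
orientation: [179.7, -65.0, 90.3]
force: [0.7, -0.4, -2.3]
grip_width: 0.0616
t4.82 pos [0.4553 0.3426 0.2015] rpy [179.69 -64.99  90.31] F [ 0.72 -0.41 -2.33] w0.0616 q [  5.7  32.1 120.3  82.7  65.4 -59.7]
15 0 9.9 -61.2 [ 49.6  87.7 -74.4] [ 0.88  0.47 -0.  ]
15 90 83.9 3.8 [49.6 87.7 15.6] [ 0.12 -0.23 -0.97]
15 120 109.3 -5.8 [49.6 87.7 45.6] [-0.34 -0.43 -0.84]
15 130 117.1 -10.8 [49.6 87.7 55.6] [-0.47 -0.48 -0.74]
15 140 124.3 -17.3 [49.6 87.7 65.6] [-0.6  -0.51 -0.62]
15 150 130.6 -25.5 [49.6 87.7 75.6] [-0.7  -0.52 -0.48]
20 0 4.9 -60.4 [ 48.3  82.9 -74.2] [0.88 0.47 0.  ]
20 90 81.9 4.4 [48.3 82.9 15.8] [ 0.16 -0.3  -0.94]
20 120 106.5 -7.1 [48.3 82.9 45.8] [-0.3  -0.5  -0.81]
20 130 113.9 -12.7 [48.3 82.9 55.8] [-0.44 -0.53 -0.72]
20 140 120.7 -19.5 [48.3 82.9 65.8] [-0.57 -0.55 -0.6 ]
20 150 126.5 -27.8 [48.3 82.9 75.8] [-0.68 -0.56 -0.47]
d [-0.0661  0.0747 -0.1376] a [ 0.4601  0.1717 -0.1651]
```

```bash
python3 -m pendant '[{"dx":-0.013,"dy":0.015,"dz":-0.028,"ax":0.092,"ay":0.034,"az":-0.033},{"dx":-0.026,"dy":0.03,"dz":-0.055,"ax":0.184,"ay":0.069,"az":-0.066},{"dx":-0.04,"dy":0.045,"dz":-0.083,"ax":0.276,"ay":0.103,"az":-0.099},{"dx":-0.053,"dy":0.06,"dz":-0.11,"ax":0.368,"ay":0.137,"az":-0.132},{"dx":-0.066,"dy":0.075,"dz":-0.138,"ax":0.46,"ay":0.172,"az":-0.165}]'
python3 - <<'E'
from h import *
st()
R=toolR(118,15);g=tray(-.055,.162,.15); tz=R.as_matrix()[:,2]
delta(g+.019*tz,R=R*Ro.from_euler('z',60,degrees=True))
E
```

```text
time_s: 5.23
tool_pos: [0.5311, 0.1874, 0.1977]
orientation: [-179.6, -75.1, 117.9]
force: [0.4, 1.9, -0.9]
grip_width: 0.0619
t5.23 pos [0.5311 0.1874 0.1977] rpy [-179.65  -75.08  117.87] F [ 0.41  1.92 -0.85] w0.0619 q [ -8.5  45.4  95.2  51.8  99.6 -58.9]
d [-0.0549  0.0216 -0.0019] a [-4.4000e-03  8.0000e-04  1.0466e+00]
```

```bash
python3 -m pendant '[{"dx":-0.011,"dy":0.004,"dz":0,"ax":0,"ay":0,"az":0.12},{"dx":-0.022,"dy":0.008,"dz":0,"ax":0,"ay":0,"az":0.24},{"dx":-0.033,"dy":0.013,"dz":0,"ax":0,"ay":0,"az":0.36},{"dx":-0.044,"dy":0.017,"dz":0,"ax":0,"ay":0,"az":0.48},{"dx":-0.05,"dy":0.021,"dz":0,"ax":0,"ay":0,"az":0.6}]'
python3 -m pendant '[{"dx":0,"dy":0,"dz":0,"ax":0,"ay":0,"az":0.1},{"dx":0,"dy":0,"dz":0,"ax":0,"ay":0,"az":0.22},{"dx":0,"dy":0,"dz":0,"ax":0,"ay":0,"az":0.34},{"dx":0,"dy":0,"dz":0,"ax":0,"ay":0,"az":0.46},{"dx":0,"dy":0,"dz":0,"ax":0,"ay":0,"az":0.58}]'
python3 - <<'E'
from h import *
st()
R=toolR(118,15);g=tray(-.055,.162,.11); tz=R.as_matrix()[:,2]
delta(g+.019*tz,R=R*Ro.from_euler('z',95,degrees=True))
s=manip.snapshot("scene");save(s,"g_scene",3,(200,100,400,260))
s=manip.snapshot("top");save(s,"g_top",3,(130,120,330,290))
E
```

```text
time_s: 5.65
tool_pos: [0.5552, 0.1879, 0.148]
orientation: [-115.0, -52.5, 48.3]
force: [-0.2, 0.4, -2.7]
grip_width: 0.0615
time_s: 6.07
tool_pos: [0.555, 0.1882, 0.1492]
orientation: [-106.1, -21.2, 34.0]
force: [-0.0, 1.2, -1.8]
grip_width: 0.0617
t6.07 pos [0.555  0.1882 0.1492] rpy [-106.09  -21.2    33.96] F [-0.02  1.22 -1.79] w0.0617 q [-8.1 50.7 92.1 52.  98.   7.6]
d [-0.0164  0.0409  0.0062] a [-5.00e-04  1.00e-04  4.71e-01]
```

View pics/g_scene.png

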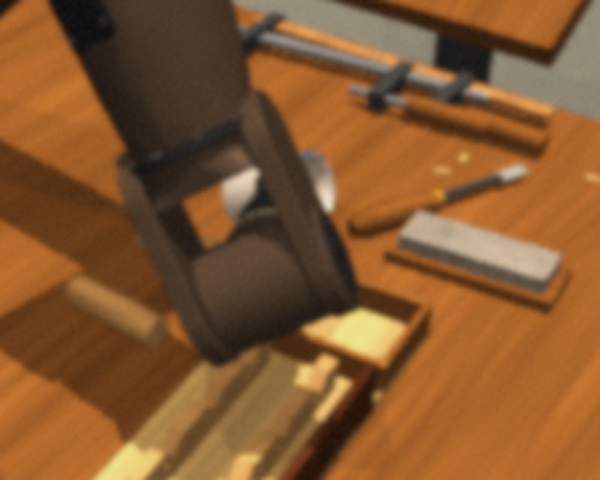

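View pics/g_top.png

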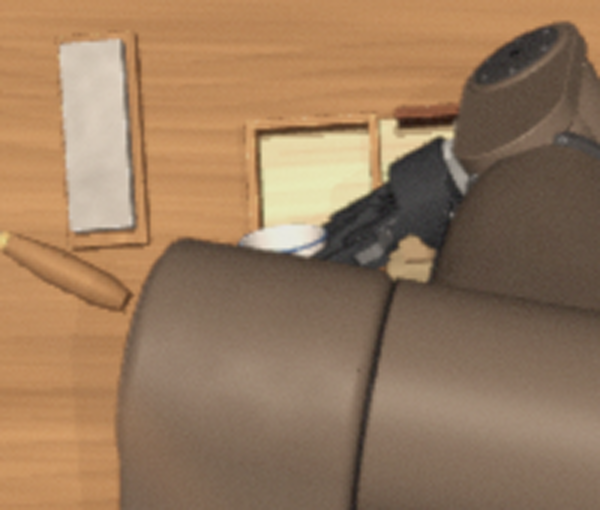

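The pot is on its side, with the mouth over the -x part of the well ((285,240) in the top crop). Next: lower it and keep rolling.

```bash
python3 -m pendant '[{"dx":-0.003,"dy":0.008,"dz":0.001,"ax":0,"ay":0,"az":0.1},{"dx":-0.006,"dy":0.016,"dz":0.002,"ax":0,"ay":0,"az":0.2},{"dx":-0.01,"dy":0.025,"dz":0.004,"ax":0,"ay":0,"az":0.3},{"dx":-0.013,"dy":0.033,"dz":0.005,"ax":0,"ay":0,"az":0.4},{"dx":-0.016,"dy":0.041,"dz":0.006,"ax":0,"ay":0,"az":0.47}]'
python3 - <<'E'
from h import *
st()
RG=Ro.from_euler('xyz',[179.67,-65.11,90.31],degrees=True); n=RG.inv().apply([0,0,1])
R=Ro.from_euler('xyz',manip.sense()["orientation"],degrees=True);print(R.apply(n))
s=manip.snapshot("wrist");save(s,"h_wrist")
E
```

```text
time_s: 6.58
tool_pos: [0.5583, 0.184, 0.1049]
orientation: [-105.0, 4.5, 26.8]
force: [-0.4, -0.6, -2.2]
grip_width: 0.0619
t6.58 pos [0.5583 0.184  0.1049] rpy [-104.99    4.46   26.84] F [-0.41 -0.61 -2.23] w0.0619 q [-8.5 54.7 91.5 51.4 96.1 31.4]
[0.99817071 0.04877201 0.03572845]
```

View pics/h_wrist.png

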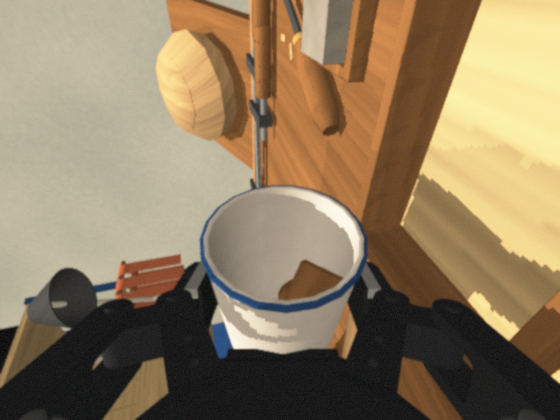

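```bash
python3 -m pendant '[{"dx":0,"dy":0,"dz":0,"ax":0,"ay":0,"az":0.08},{"dx":0,"dy":0,"dz":0,"ax":0,"ay":0,"az":0.16},{"dx":0,"dy":0,"dz":0,"ax":0,"ay":0,"az":0.24},{"dx":0,"dy":0,"dz":0,"ax":0,"ay":0,"az":0.32},{"dx":0,"dy":0,"dz":0,"ax":0,"ay":0,"az":0.40}]'
python3 -m pendant '[{"dx":0,"dy":0,"dz":0,"ax":0,"ay":0,"az":0.03},{"dx":0,"dy":0,"dz":0,"ax":0,"ay":0,"az":0.06},{"dx":0,"dy":0,"dz":0,"ax":0,"ay":0,"az":0.09},{"dx":0,"dy":0,"dz":0,"ax":0,"ay":0,"az":0.12},{"dx":0,"dy":0,"dz":0,"ax":0,"ay":0,"az":0.15}]'
python3 - <<'E'
from h import *
s=manip.snapshot("wrist");save(s,"i_wrist")
s=manip.snapshot("top");save(s,"i_top",3,(130,120,330,290))
st()
E
```

```text
time_s: 7.05
tool_pos: [0.5583, 0.1842, 0.1056]
orientation: [-106.7, 26.4, 20.4]
force: [0.3, 0.3, -1.6]
grip_width: 0.0614
time_s: 7.47
tool_pos: [0.5583, 0.1842, 0.1056]
orientation: [-108.2, 34.4, 17.5]
force: [-0.0, -0.4, -2.3]
grip_width: 0.0618
t7.57 pos [0.5583 0.1843 0.1056] rpy [-108.21   34.45   17.5 ] F [-0.48  0.38 -2.38] w0.0616 q [-8.4 54.6 91.5 51.4 96.1 62.6]
```

View pics/i_wrist.png

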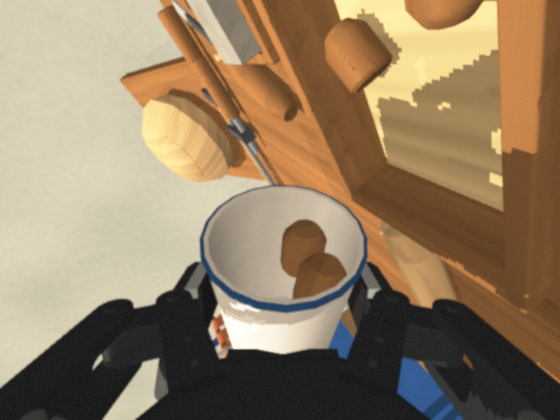

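View pics/i_top.png

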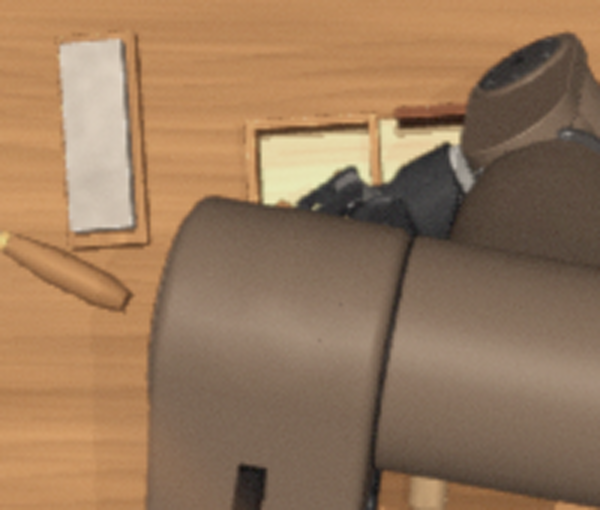

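Two plugs have dropped into the well, at (357,55) and (440,8). Two are still sliding near the mouth at (303,247) and (320,275). I'll roll a little more and wait.

```bash
python3 -m pendant '[{"dx":0,"dy":0,"dz":0,"ax":0,"ay":0,"az":0.03},{"dx":0,"dy":0,"dz":0,"ax":0,"ay":0,"az":0.06},{"dx":0,"dy":0,"dz":0,"ax":0,"ay":0,"az":0.1},{"dx":0,"dy":0,"dz":0,"ax":0,"ay":0,"az":0.12},{"dx":0,"dy":0,"dz":0,"ax":0,"ay":0,"az":0.12}]'
python3 -m pendant '[{"dx":0,"dy":0,"dz":0,"ax":0,"ay":0,"az":0},{"dx":0,"dy":0,"dz":0,"ax":0,"ay":0,"az":0},{"dx":0,"dy":0,"dz":0,"ax":0,"ay":0,"az":0},{"dx":0,"dy":0,"dz":0,"ax":0,"ay":0,"az":0},{"dx":0,"dy":0,"dz":0,"ax":0,"ay":0,"az":0}]'
python3 - <<'E'
from h import *
s=manip.snapshot("wrist");save(s,"j_wrist")
st()
E
```

```text
time_s: 7.98
tool_pos: [0.5583, 0.1845, 0.1055]
orientation: [-110.0, 41.1, 14.6]
force: [0.1, -0.7, -1.8]
grip_width: 0.0615
time_s: 8.4
tool_pos: [0.5582, 0.1847, 0.1054]
orientation: [-110.0, 41.2, 14.6]
force: [0.1, 0.2, -1.9]
grip_width: 0.0615
t8.45 pos [0.5582 0.1847 0.1054] rpy [-109.98   41.17   14.62] F [-0.14 -0.24 -2.31] w0.0615 q [-8.4 54.6 91.5 51.4 96.1 69.7]
```

View pics/j_wrist.png

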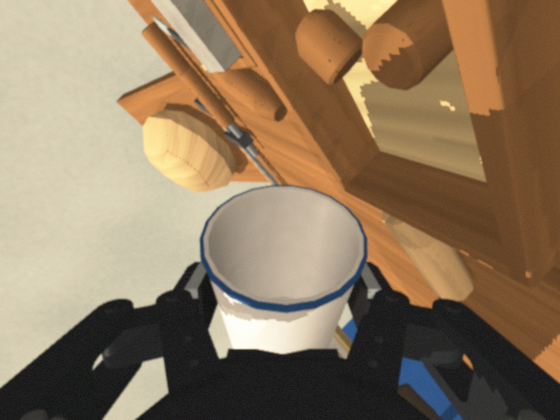

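The pot is empty. Now up, then roll back.

Run:
```python
from h import *
p=manip.sense()["tool_pos"];R=Ro.from_euler('xyz',manip.sense()["orientation"],degrees=True)
delta(p+[-.0,0,.10],R=R); print(toolR(118,15).inv()*R and (R.inv()*toolR(118,15)).as_rotvec())
```

```text
d [-0.0658 -0.0707 -0.0257] a [0. 0. 0.]
[-2.62227196e-03  5.98814248e-04 -2.31991211e+00]
```

```bash
python3 -m pendant '[{"dx":-0.015,"dy":-0.016,"dz":-0.006,"ax":0,"ay":0,"az":0},{"dx":-0.03,"dy":-0.032,"dz":-0.012,"ax":0,"ay":0,"az":0},{"dx":-0.045,"dy":-0.048,"dz":-0.018,"ax":0,"ay":0,"az":-0.1},{"dx":-0.06,"dy":-0.064,"dz":-0.023,"ax":0,"ay":0,"az":-0.22},{"dx":-0.066,"dy":-0.071,"dz":-0.026,"ax":0,"ay":0,"az":-0.34}]'
python3 -m pendant '[{"dx":0,"dy":0,"dz":0,"ax":0,"ay":0,"az":-0.12},{"dx":0,"dy":0,"dz":0,"ax":0,"ay":0,"az":-0.24},{"dx":0,"dy":0,"dz":0,"ax":0,"ay":0,"az":-0.36},{"dx":0,"dy":0,"dz":0,"ax":0,"ay":0,"az":-0.48},{"dx":0,"dy":0,"dz":0,"ax":0,"ay":0,"az":-0.6}]'
python3 -m pendant '[{"dx":0,"dy":0,"dz":0,"ax":0,"ay":0,"az":-0.12},{"dx":0,"dy":0,"dz":0,"ax":0,"ay":0,"az":-0.24},{"dx":0,"dy":0,"dz":0,"ax":0,"ay":0,"az":-0.36},{"dx":0,"dy":0,"dz":0,"ax":0,"ay":0,"az":-0.48},{"dx":0,"dy":0,"dz":0,"ax":0,"ay":0,"az":-0.6}]'
python3 -m pendant '[{"dx":0,"dy":0,"dz":0,"ax":0,"ay":0,"az":-0.12},{"dx":0,"dy":0,"dz":0,"ax":0,"ay":0,"az":-0.24},{"dx":0,"dy":0,"dz":0,"ax":0,"ay":0,"az":-0.36},{"dx":0,"dy":0,"dz":0,"ax":0,"ay":0,"az":-0.48},{"dx":0,"dy":0,"dz":0,"ax":0,"ay":0,"az":-0.6}]'
python3 - <<'E'
from h import *
st()
delta([.455,.25,.20],R=toolR(90,25))
s=manip.snapshot("top");save(s,"k_top")
E
```

```text
time_s: 8.87
tool_pos: [0.5585, 0.1846, 0.2084]
orientation: [-106.2, 22.2, 21.8]
force: [-1.1, 1.3, -1.6]
grip_width: 0.0616
time_s: 9.28
tool_pos: [0.5583, 0.1845, 0.2058]
orientation: [-105.2, -10.9, 31.0]
force: [-0.3, 0.5, -2.5]
grip_width: 0.0612
time_s: 9.7
tool_pos: [0.5583, 0.1845, 0.2058]
orientation: [-110.8, -43.7, 42.8]
force: [0.2, 0.8, -2.1]
grip_width: 0.0617
time_s: 10.12
tool_pos: [0.5583, 0.1845, 0.2058]
orientation: [-146.9, -72.1, 83.6]
force: [-0.7, 0.2, -2.7]
grip_width: 0.0616
t10.12 pos [0.5583 0.1845 0.2058] rpy [-146.86  -72.12   83.63] F [-0.65  0.18 -2.66] w0.0616 q [ -8.4  46.3  90.9  52.5 101.7 -46.1]
d [ 0.011  -0.0632  0.1043] a [-0.474  -0.1317 -0.0036]
```

View pics/k_top.png

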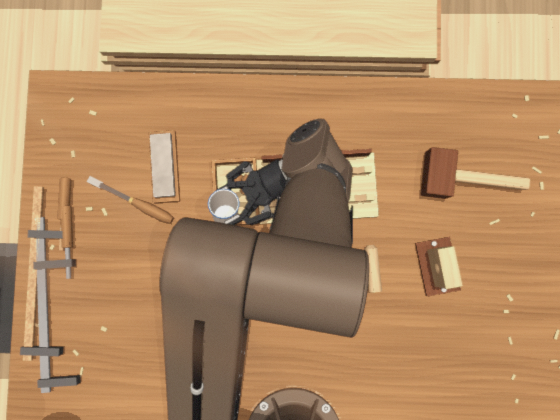

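```bash
python3 -m pendant '[{"dx":0.002,"dy":-0.013,"dz":0.02,"ax":-0.095,"ay":-0.026,"az":0},{"dx":0.004,"dy":-0.026,"dz":0.04,"ax":-0.19,"ay":-0.053,"az":0},{"dx":0.006,"dy":-0.039,"dz":0.06,"ax":-0.285,"ay":-0.08,"az":-0.001},{"dx":0.009,"dy":-0.051,"dz":0.08,"ax":-0.38,"ay":-0.106,"az":-0.002},{"dx":0.011,"dy":-0.063,"dz":0.104,"ax":-0.474,"ay":-0.132,"az":-0.004}]'
python3 - <<'E'
from h import *
st()
delta([.456,.3427,.12],[179.67,-65.11,90.31])
E
```

```text
time_s: 10.58
tool_pos: [0.4548, 0.2496, 0.2005]
orientation: [-179.3, -64.7, 88.9]
force: [1.4, 1.0, -1.7]
grip_width: 0.0619
t10.58 pos [0.4548 0.2496 0.2005] rpy [-179.31  -64.67   88.91] F [ 1.36  1.04 -1.71] w0.0619 q [ -6.   31.4 122.3  73.4  69.9 -61.7]
d [-0.033   0.0008  0.1186] a [ 0.0042  0.0076 -0.0104]
```

```bash
python3 -m pendant '[{"dx":-0.007,"dy":0.001,"dz":0.025,"ax":0.004,"ay":0.007,"az":-0.01},{"dx":-0.014,"dy":0.001,"dz":0.05,"ax":0.004,"ay":0.007,"az":-0.01},{"dx":-0.021,"dy":0.001,"dz":0.08,"ax":0.004,"ay":0.007,"az":-0.01},{"dx":-0.03,"dy":0.001,"dz":0.11,"ax":0.004,"ay":0.007,"az":-0.01},{"dx":-0.033,"dy":0.001,"dz":0.118,"ax":0.004,"ay":0.007,"az":-0.01}]'
python3 - <<'E'
from h import *
st()
delta([.456,.3427,.0565],[179.67,-65.11,90.31])
E
```

```text
time_s: 11.0
tool_pos: [0.4553, 0.3449, 0.1183]
orientation: [-179.8, -65.2, 90.2]
force: [0.3, 0.1, -1.8]
grip_width: 0.0617
t11.00 pos [0.4553 0.3449 0.1183] rpy [-179.77  -65.19   90.2 ] F [ 0.27  0.1  -1.79] w0.0617 q [  5.9  42.1 121.8  87.8  64.7 -72.1]
d [-0.057   0.0008  0.0239] a [-0.0079 -0.0014 -0.0008]
```

```bash
python3 -m pendant '[{"dx":-0.015,"dy":0,"dz":0.006,"ax":-0.002,"ay":0,"az":0},{"dx":-0.03,"dy":0,"dz":0.012,"ax":-0.003,"ay":0,"az":0},{"dx":-0.045,"dy":0.001,"dz":0.019,"ax":-0.003,"ay":0,"az":0},{"dx":-0.055,"dy":0.001,"dz":0.023,"ax":-0.003,"ay":0,"az":0},{"dx":-0.057,"dy":0.001,"dz":0.024,"ax":-0.003,"ay":0,"az":0}]'
python3 - <<'E'
from h import *
st()
delta([.456,.3427,.053],[179.67,-65.11,90.31])
E
```

```text
time_s: 11.42
tool_pos: [0.4574, 0.3417, 0.0614]
orientation: [179.6, -65.8, 90.6]
force: [-2.1, 4.6, 30.9]
grip_width: 0.0591
t11.42 pos [0.4574 0.3417 0.0614] rpy [179.61 -65.82  90.57] F [-2.1   4.55 30.9 ] w0.0591 q [  5.3  49.4 121.8  91.2  65.3 -80.5]
d [-0.0073 -0.0014  0.0043] a [-0.003  -0.0123  0.0018]
```

```bash
python3 -m pendant '[{"dx":0.002,"dy":0,"dz":-0.001,"ax":0,"ay":0,"az":0},{"dx":0.004,"dy":0,"dz":-0.002,"ax":0,"ay":0,"az":0},{"dx":0.004,"dy":0,"dz":-0.002,"ax":0,"ay":0,"az":0},{"dx":0.004,"dy":0,"dz":-0.002,"ax":0,"ay":0,"az":0}]'
python3 - <<'E'
from h import *
st()
s=manip.snapshot("wrist");save(s,"l_wrist")
s=manip.snapshot("scene");save(s,"l_scene",4,(240,110,370,240))
E
```

```text
time_s: 11.75
tool_pos: [0.4577, 0.3403, 0.0632]
orientation: [179.5, -65.2, 90.6]
force: [-0.0, -0.6, -2.7]
grip_width: 0.0585
t11.75 pos [0.4577 0.3403 0.0632] rpy [179.5  -65.21  90.61] F [-0.04 -0.56 -2.66] w0.0585 q [  5.3  48.9 121.8  90.9  64.7 -79.9]
```

View pics/l_wrist.png

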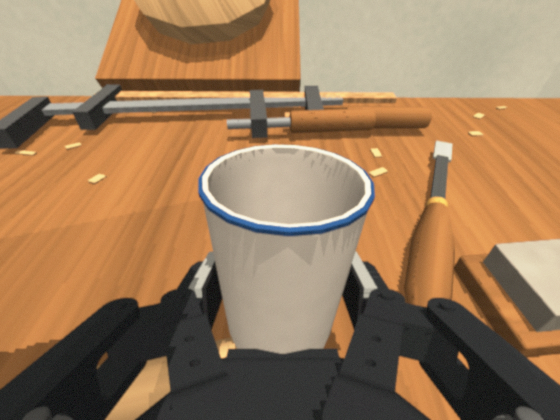

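View pics/l_scene.png

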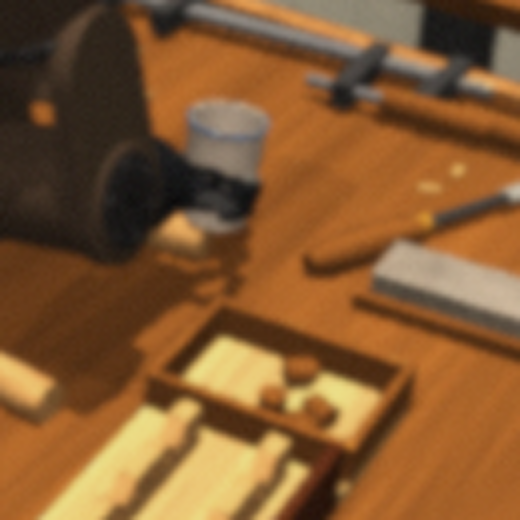

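The pot has been pushed up in the grip, and there's a peg right beside or under its foot ((180,235) in the scene crop, (228,345) and (150,390) in the wrist view). Peg 1 seems to have been knocked there. I'll lift and look.

```bash
python3 -m pendant '[{"dx":0.03,"dy":0,"dz":-0.014,"ax":0,"ay":0,"az":0},{"dx":0.06,"dy":0,"dz":-0.028,"ax":0,"ay":0,"az":0},{"dx":0.09,"dy":0,"dz":-0.042,"ax":0,"ay":0,"az":0},{"dx":0.11,"dy":0,"dz":-0.051,"ax":0,"ay":0,"az":0},{"dx":0.11,"dy":0,"dz":-0.051,"ax":0,"ay":0,"az":0}]'
python3 - <<'E'
from h import *
st()
s=manip.snapshot("top");save(s,"m_top")
s=manip.snapshot("scene");save(s,"m_scene",4,(200,100,400,240))
E
```

```text
time_s: 12.27
tool_pos: [0.4574, 0.3404, 0.188]
orientation: [178.8, -65.3, 91.3]
force: [0.9, -0.0, -1.6]
grip_width: 0.0594
t12.27 pos [0.4574 0.3404 0.188 ] rpy [178.76 -65.29  91.33] F [ 0.87 -0.01 -1.57] w0.0594 q [  5.3  33.8 120.6  83.4  65.6 -62.4]
```

View pics/m_top.png

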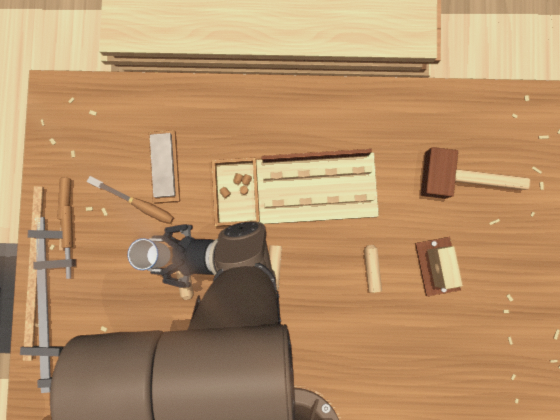

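View pics/m_scene.png

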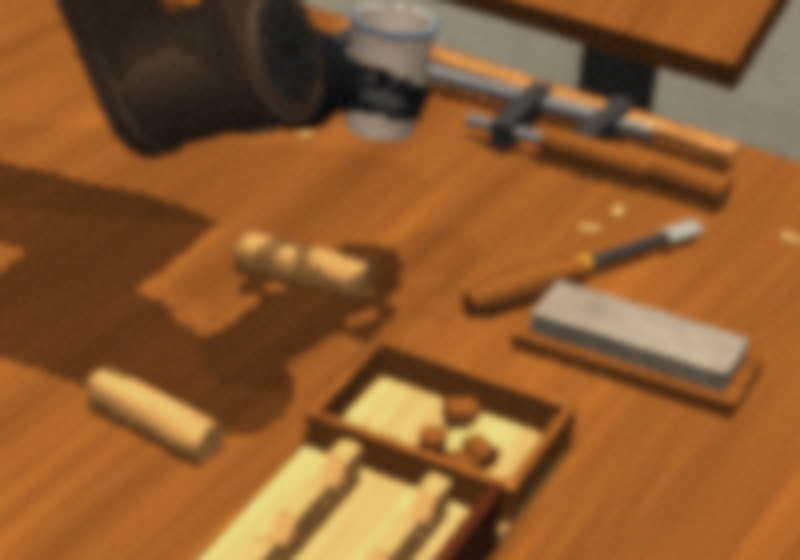

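All four plugs lie in the well, at (238,178), (246,180), (243,190) and (225,193) in the top view. The knocked peg now lies where the pot was (scene crop (300,258)), so I'll set the pot down further left, near (0.455, 0.42).

Run:
```python
from h import *
delta([.455,.425,.10],[180,-65,90])
s=manip.snapshot("top");print(proj(s,[.455,.42,.0]))
```

```text
d [-0.0412 -0.002   0.1124] a [-0.001  -0.0037  0.0064]
[139.18539548 253.8413876 ]
```

```bash
python3 -m pendant '[{"dx":-0.008,"dy":0,"dz":0.022,"ax":0,"ay":0,"az":0.002},{"dx":-0.016,"dy":-0.001,"dz":0.045,"ax":0,"ay":-0.002,"az":0.005},{"dx":-0.024,"dy":-0.001,"dz":0.068,"ax":0,"ay":-0.004,"az":0.006},{"dx":-0.033,"dy":-0.002,"dz":0.09,"ax":0,"ay":-0.004,"az":0.006},{"dx":-0.041,"dy":-0.002,"dz":0.112,"ax":0,"ay":-0.004,"az":0.006}]'
python3 -m pendant '[{"dx":-0.01,"dy":0,"dz":0.005,"ax":0,"ay":0,"az":0},{"dx":-0.02,"dy":0,"dz":0.01,"ax":0,"ay":0,"az":0},{"dx":-0.03,"dy":0,"dz":0.014,"ax":0,"ay":0,"az":0},{"dx":-0.03,"dy":0,"dz":0.014,"ax":0,"ay":0,"az":0},{"dx":-0.03,"dy":0,"dz":0.014,"ax":0,"ay":0,"az":0}]'
python3 - <<'E'
from h import *
st()
s=manip.snapshot("scene");save(s,"n_scene",4,(240,80,370,220))
E
```

```text
time_s: 12.83
tool_pos: [0.4543, 0.4252, 0.097]
orientation: [-179.4, -64.9, 89.5]
force: [0.2, -0.8, -1.5]
grip_width: 0.059
time_s: 13.25
tool_pos: [0.4546, 0.4245, 0.0656]
orientation: [-179.4, -65.0, 89.5]
force: [-0.7, 0.1, -1.9]
grip_width: 0.059
t13.25 pos [0.4546 0.4245 0.0656] rpy [-179.44  -64.95   89.53] F [-0.69  0.1  -1.92] w0.0590 q [ 15.3  48.7 118.5  98.9  62.3 -75.7]
```

View pics/n_scene.png

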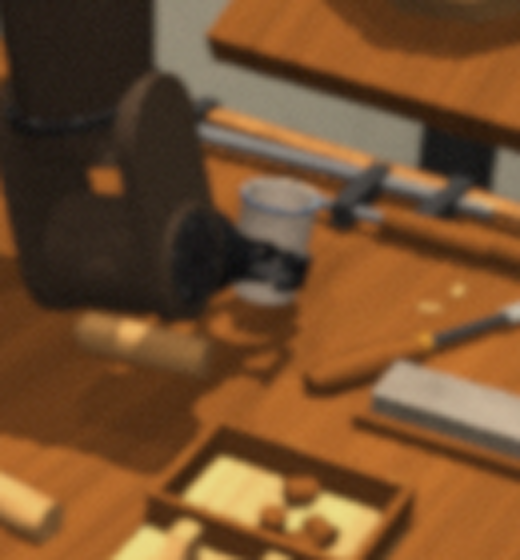

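Run:
```python
from h import *
s=manip.snapshot("scene")
print(ray(s,(260,163),.016),ray(s,(293.5,169),.016))
s=manip.snapshot("top");save(s,"o_top",3,(80,180,280,340))
```

```text
[0.35157929 0.27935149 0.016     ] [0.46608211 0.31744942 0.016     ]
```

View pics/o_top.png

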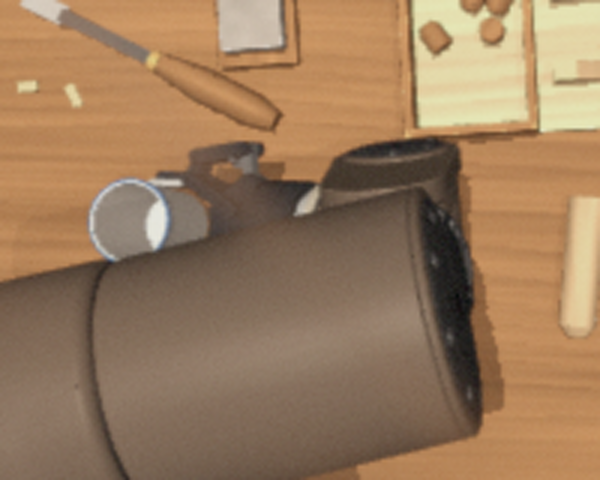

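Run:
```python
from h import *
delta([.455,.46,.045],[180,-65,90])
```

```text
d [-0.0053 -0.0001  0.0415] a [-0.0011 -0.0001 -0.0008]
```

```bash
python3 -m pendant '[{"dx":0.006,"dy":0,"dz":0.015,"ax":0,"ay":0,"az":0},{"dx":0.009,"dy":0,"dz":0.034,"ax":0,"ay":0,"az":0},{"dx":0.0,"dy":0,"dz":0.038,"ax":0,"ay":0,"az":0},{"dx":-0.005,"dy":0,"dz":0.04,"ax":0,"ay":0,"az":0},{"dx":-0.005,"dy":0,"dz":0.0405,"ax":0,"ay":0,"az":0}]'
python3 -m pendant '[{"dx":-0.002,"dy":0,"dz":0.001,"ax":0,"ay":0,"az":0},{"dx":-0.004,"dy":0,"dz":0.002,"ax":0,"ay":0,"az":0},{"dx":-0.004,"dy":0,"dz":0.002,"ax":0,"ay":0,"az":0}]'
python3 - <<'E'
from h import *
st()
s=manip.snapshot("scene");save(s,"p_scene",4,(240,80,370,220))
E
```

```text
time_s: 13.82
tool_pos: [0.4545, 0.459, 0.0445]
orientation: [-179.7, -65.0, 89.8]
force: [0.1, -0.9, -1.6]
grip_width: 0.0588
time_s: 14.07
tool_pos: [0.455, 0.4591, 0.0407]
orientation: [-179.8, -65.0, 89.8]
force: [-0.0, 0.0, -2.0]
grip_width: 0.0583
t14.07 pos [0.455  0.4591 0.0407] rpy [-179.76  -64.99   89.81] F [-0.02  0.04 -2.04] w0.0583 q [ 19.1  51.8 116.1 103.2  61.6 -76.9]
```

View pics/p_scene.png

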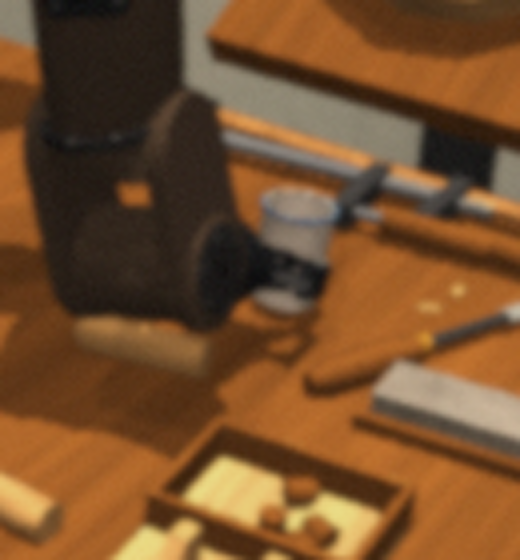

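```bash
python3 -m pendant '[{"dx":-0.0025,"dy":0,"dz":0.0012,"ax":0,"ay":0,"az":0},{"dx":-0.005,"dy":0,"dz":0.0023,"ax":0,"ay":0,"az":0},{"dx":-0.005,"dy":0,"dz":0.0023,"ax":0,"ay":0,"az":0}]'
python3 -m pendant '[{"dx":-0.0025,"dy":0,"dz":0.0012,"ax":0,"ay":0,"az":0},{"dx":-0.0025,"dy":0,"dz":0.0012,"ax":0,"ay":0,"az":0}]'
```

```text
time_s: 14.37
tool_pos: [0.455, 0.4595, 0.0352]
orientation: [-179.8, -65.0, 89.9]
force: [0.7, 0.5, -0.7]
grip_width: 0.0588
time_s: 14.53
tool_pos: [0.4552, 0.46, 0.0343]
orientation: [-180.0, -65.3, 90.1]
force: [-1.3, -1.9, 10.8]
grip_width: 0.0589
```

```bash
python3 -m pendant '[{"dx":-0.0025,"dy":0,"dz":0.0012,"ax":0,"ay":0,"az":0},{"dx":-0.0025,"dy":0,"dz":0.0012,"ax":0,"ay":0,"az":0}]'
python3 - <<'E'
from h import *
s=manip.snapshot("wrist");save(s,"q_wrist")
E
```

```text
time_s: 14.7
tool_pos: [0.4557, 0.46, 0.0321]
orientation: [179.9, -65.3, 90.2]
force: [0.9, -3.6, 14.5]
grip_width: 0.0588
```

View pics/q_wrist.png

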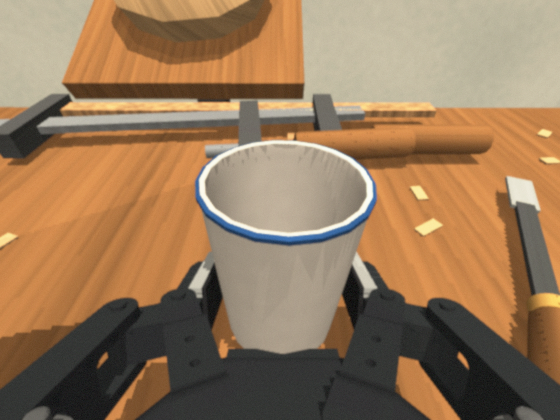

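Light bench contact at 14 N. Release and back off.

```bash
python3 -m pendant '[{"dx":0,"dy":0,"dz":0,"ax":0,"ay":0,"az":0},{"dx":0,"dy":0,"dz":0,"ax":0,"ay":0,"az":0},{"dx":0,"dy":0,"dz":0,"ax":0,"ay":0,"az":0},{"dx":0,"dy":0,"dz":0,"ax":0,"ay":0,"az":0},{"dx":0,"dy":0,"dz":0,"ax":0,"ay":0,"az":0}]' 0.085
python3 -m pendant '[{"dx":0,"dy":0,"dz":-0.02,"ax":0,"ay":0,"az":0},{"dx":0,"dy":0,"dz":-0.05,"ax":0,"ay":0,"az":0},{"dx":0,"dy":0,"dz":-0.08,"ax":0,"ay":0,"az":0},{"dx":0,"dy":0,"dz":-0.11,"ax":0,"ay":0,"az":0},{"dx":0,"dy":0,"dz":-0.14,"ax":0,"ay":0,"az":0}]'
python3 - <<'E'
from h import *
st()
s=manip.snapshot("wrist");save(s,"r_wrist")
delta([.47,.20,.25],R=toolR(90,60))
E
```

```text
time_s: 15.17
tool_pos: [0.4547, 0.4596, 0.0296]
orientation: [-179.8, -65.0, 89.8]
force: [0.7, -0.8, -0.0]
grip_width: 0.0845
time_s: 15.58
tool_pos: [0.4547, 0.3316, 0.0893]
orientation: [-179.7, -65.0, 89.8]
force: [0.3, -0.0, 0.0]
grip_width: 0.0848
t15.58 pos [0.4547 0.3316 0.0893] rpy [-179.72  -64.99   89.84] F [ 0.31 -0.01  0.03] w0.0848 q [  4.3  45.5 122.6  88.5  64.7 -76.6]
d [ 0.0898  0.0144 -0.1835] a [ 4.000e-04 -6.108e-01 -1.200e-03]
```

View pics/r_wrist.png

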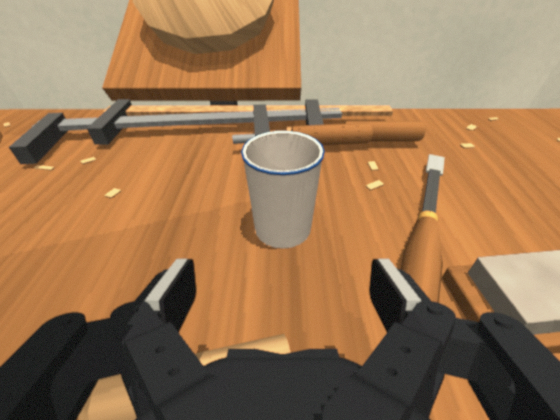

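The pot stands upright with the peg lying in front of it. Now I'll bring the tool back to pointing down.

```bash
python3 -m pendant '[{"dx":0.018,"dy":0.003,"dz":-0.037,"ax":0,"ay":-0.12,"az":0},{"dx":0.036,"dy":0.006,"dz":-0.074,"ax":0,"ay":-0.24,"az":0},{"dx":0.054,"dy":0.009,"dz":-0.11,"ax":0,"ay":-0.36,"az":0},{"dx":0.072,"dy":0.012,"dz":-0.147,"ax":0,"ay":-0.48,"az":0},{"dx":0.09,"dy":0.014,"dz":-0.183,"ax":0,"ay":-0.6,"az":0}]'
python3 - <<'E'
from h import *
st()
delta([.43,.24,.27],[180,0,60])
E
```

```text
time_s: 16.05
tool_pos: [0.4684, 0.2141, 0.2359]
orientation: [-179.9, -32.9, 89.9]
force: [0.1, 0.3, -0.4]
grip_width: 0.0852
t16.05 pos [0.4684 0.2141 0.2359] rpy [-179.89  -32.93   89.94] F [ 0.05  0.26 -0.4 ] w0.0852 q [  1.2  18.7 112.3  40.9  56.1 -24.5]
d [ 0.0403 -0.0385 -0.0145] a [-0.1519 -0.561   0.5085]
```

```bash
python3 -m pendant '[{"dx":0.006,"dy":-0.006,"dz":-0.003,"ax":-0.022,"ay":-0.08,"az":0.072},{"dx":0.012,"dy":-0.012,"dz":-0.006,"ax":-0.044,"ay":-0.16,"az":0.144},{"dx":0.018,"dy":-0.018,"dz":-0.009,"ax":-0.066,"ay":-0.24,"az":0.217},{"dx":0.024,"dy":-0.024,"dz":-0.012,"ax":-0.088,"ay":-0.32,"az":0.29},{"dx":0.03,"dy":-0.03,"dz":-0.014,"ax":-0.11,"ay":-0.4,"az":0.362}]'
python3 - <<'E'
from h import *
st()
delta([.38,.26,.27],[180,0,18])
E
```

```text
time_s: 16.47
tool_pos: [0.439, 0.2324, 0.262]
orientation: [-177.9, -11.1, 69.6]
force: [-0.0, 0.4, -1.1]
grip_width: 0.085
t16.47 pos [0.439  0.2324 0.262 ] rpy [-177.86  -11.11   69.58] F [-0.04  0.36 -1.11] w0.0850 q [ 14.9  13.6 108.5  12.8  53.9  27.9]
d [ 0.0068 -0.0652 -0.0044] a [-0.1221 -0.1639  0.9009]
```

```bash
python3 -m pendant '[{"dx":0.001,"dy":-0.007,"dz":0,"ax":-0.014,"ay":-0.018,"az":0.1},{"dx":0.002,"dy":-0.014,"dz":0,"ax":-0.027,"ay":-0.036,"az":0.2},{"dx":0.003,"dy":-0.021,"dz":0,"ax":-0.041,"ay":-0.055,"az":0.3},{"dx":0.003,"dy":-0.029,"dz":0,"ax":-0.054,"ay":-0.073,"az":0.4},{"dx":0.004,"dy":-0.036,"dz":0,"ax":-0.068,"ay":-0.091,"az":0.5}]'
python3 - <<'E'
from h import *
st()
delta([.38,.26,.27],[180,0,18])
E
```

```text
time_s: 16.88
tool_pos: [0.4061, 0.2484, 0.2634]
orientation: [-177.6, -4.7, 40.8]
force: [0.3, 0.3, 0.3]
grip_width: 0.0847
t16.88 pos [0.4061 0.2484 0.2634] rpy [-177.63   -4.68   40.84] F [0.25 0.31 0.28] w0.0847 q [ 21.4  12.3 109.3   4.6  54.8  67.9]
d [-0.0116 -0.0261 -0.0065] a [-0.057  -0.0724  0.4001]
```

```bash
python3 -m pendant '[{"dx":-0.003,"dy":-0.006,"dz":-0.002,"ax":-0.014,"ay":-0.018,"az":0.1},{"dx":-0.006,"dy":-0.013,"dz":-0.003,"ax":-0.028,"ay":-0.036,"az":0.2},{"dx":-0.009,"dy":-0.02,"dz":-0.005,"ax":-0.042,"ay":-0.054,"az":0.3},{"dx":-0.012,"dy":-0.026,"dz":-0.006,"ax":-0.057,"ay":-0.072,"az":0.4},{"dx":-0.012,"dy":-0.026,"dz":-0.006,"ax":-0.057,"ay":-0.072,"az":0.4}]'
python3 - <<'E'
from h import *
st()
s=manip.snapshot("wrist");save(s,"s_wrist")
print(proj(s,[.409,.298,.032]))
s=manip.snapshot("top");save(s,"s_top",3,(80,150,280,330))
E
```

```text
time_s: 17.3
tool_pos: [0.3797, 0.26, 0.2696]
orientation: [-180.0, -0.0, 18.1]
force: [-0.8, 0.0, 0.4]
grip_width: 0.0851
t17.30 pos [0.3797 0.26   0.2696] rpy [-1.7998e+02 -4.0000e-02  1.8060e+01] F [-0.76  0.02  0.35] w0.0851 q [ 26.2  12.1 108.4   0.   59.5  98.1]
[260.59154907 148.93586521]
```

View pics/s_wrist.png

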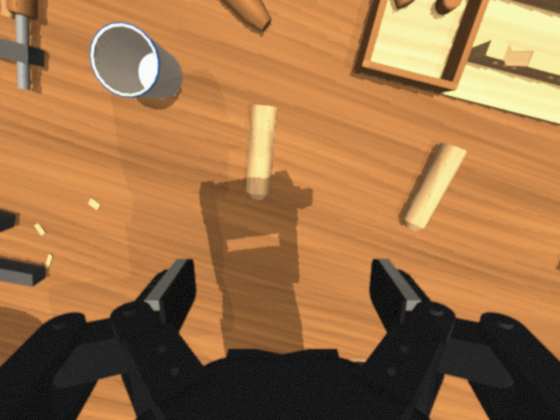

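View pics/s_top.png

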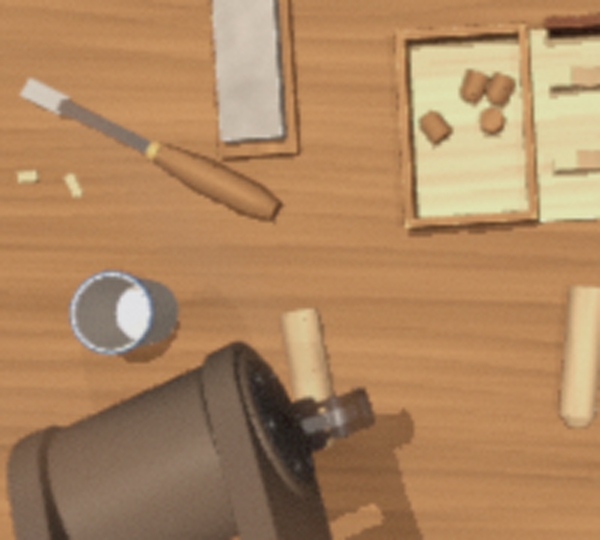

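```bash
cat >> h.py <<'E'
def peg(s,roi,z=.016,show=None):
    """roi x0,y0,x1,y1: light wood blob -> midline ends by minAreaRect, at plane z"""
    f=s["frame"];x0,y0,x1,y1=roi
    hsv=cv2.cvtColor(f,cv2.COLOR_RGB2HSV)[y0:y1,x0:x1]
    m=((hsv[...,1]<155)&(hsv[...,2]>100)).astype(np.uint8)*255
    m=cv2.morphologyEx(m,cv2.MORPH_OPEN,np.ones((3,3)))
    cs,_=cv2.findContours(m,cv2.RETR_EXTERNAL,cv2.CHAIN_APPROX_NONE);c=max(cs,key=cv2.contourArea)
    (cx,cy),(w,h),a=cv2.minAreaRect(c); 
    b=cv2.boxPoints(((cx,cy),(w,h),a))+[x0,y0]
    e=sorted([(np.linalg.norm(b[i]-b[(i+1)%4]),i) for i in range(4)])
    i,j=e[0][1],e[1][1]; A=(b[i]+b[(i+1)%4])/2;B=(b[j]+b[(j+1)%4])/2
    PA,PB=ray(s,A,z),ray(s,B,z)
    if PA[0]<PB[0]: PA,PB,A,B=PB,PA,B,A
    d=PA-PB; print("px",A.round(1),B.round(1),"size",round(w,1),round(h,1),"ends",PA.round(4),PB.round(4),"mid",((PA+PB)/2).round(4),"L",np.linalg.norm(d).round(4),"ang",np.degrees(np.arctan2(d[1],d[0])).round(1))
    return (PA+PB)/2
E
python3 - <<'E'
from h import *
s=manip.snapshot("wrist")
hsv=cv2.cvtColor(s["frame"],cv2.COLOR_RGB2HSV);print(hsv[150,262],hsv[150,200],hsv[195,258],hsv[110,262])
peg(s,(225,90,300,215),.02); peg(s,(385,130,480,240),.02)
for p in[(264,106),(258,198)]: print(ray(s,p,.02))
E
```

```text
[ 23  98 249] [ 13 164 201] [ 16 126 176] [ 23 103 249]
px [264.  104.1] [257.1 200.4] size 27.3 96.5 ends [0.4621 0.3111 0.02  ] [0.3411 0.2826 0.02  ] mid [0.4016 0.2968 0.02  ] L 0.1243 ang 13.3
px [455.  145.7] [408.4 231.2] size 30.2 97.4 ends [0.4925 0.0617 0.02  ] [0.3661 0.0681 0.02  ] mid [0.4293 0.0649 0.02  ] L 0.1265 ang -2.9
[0.45999655 0.31040442 0.02      ]
[0.34467391 0.28236693 0.02      ]
```

Run:
```python
from h import *
delta([.4025,.2967,.10],[180,0,13.3])
```

```text
d [ 0.0323 -0.0282  0.1695] a [-0.0014 -0.0018  0.0907]
```

```bash
python3 -m pendant '[{"dx":0.006,"dy":-0.006,"dz":0.035,"ax":0,"ay":0,"az":0.02},{"dx":0.013,"dy":-0.012,"dz":0.07,"ax":0,"ay":0,"az":0.04},{"dx":0.02,"dy":-0.018,"dz":0.105,"ax":0,"ay":0,"az":0.06},{"dx":0.026,"dy":-0.023,"dz":0.14,"ax":0,"ay":0,"az":0.08},{"dx":0.032,"dy":-0.028,"dz":0.17,"ax":0,"ay":0,"az":0.09}]'
python3 -m pendant '[{"dx":0,"dy":0,"dz":0,"ax":0,"ay":0,"az":0}]'
python3 - <<'E'
from h import *
s=manip.snapshot("wrist");save(s,"t_wrist")
st()
E
```

```text
time_s: 17.87
tool_pos: [0.4025, 0.296, 0.0975]
orientation: [-179.9, -0.1, 13.2]
force: [0.4, 0.4, -0.5]
grip_width: 0.085
time_s: 17.95
tool_pos: [0.4014, 0.2955, 0.0949]
orientation: [180.0, 0.3, 13.2]
force: [-0.3, -0.5, -0.5]
grip_width: 0.0849
t18.00 pos [0.4017 0.2956 0.0976] rpy [179.99   0.19  13.24] F [-0.06 -0.83  0.26] w0.0850 q [2.870e+01 2.920e+01 1.144e+02 1.000e-01 3.660e+01 1.054e+02]
```

View pics/t_wrist.png

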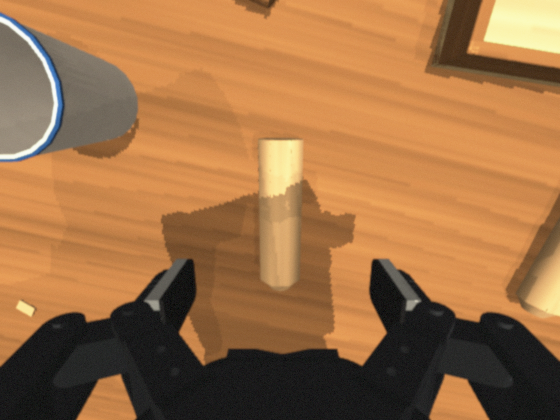

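The peg is centred between the fingers, vertical at column 281. The far end (281,139) looks square and the near end (279,288) chamfered. I'll check its centre before going down.

Run:
```python
from h import *
s=manip.snapshot("wrist")
A=ray(s,(281,139.5),.032);B=ray(s,(279,291),.014);print(A,B,np.linalg.norm((A-B)[:2]))
u=np.array([np.cos(np.radians(13.2)),np.sin(np.radians(13.2)),0]);print("mid from far end",A-.06*u, "tip end mid",(A+B)/2)
c=A-.06*u;delta([c[0],c[1],.004],[180,0,13.3])
```

```text
[0.4605298  0.31025164 0.032     ] [0.33491008 0.28255152 0.014     ] 0.12863752342533444
mid from far end [0.40211507 0.29655059 0.032     ] tip end mid [0.39771994 0.29640158 0.023     ]
d [ 0.     -0.0007  0.0954] a [-0.0005  0.0005 -0.0015]
```

```bash
python3 -m pendant '[{"dx":-0.001,"dy":-0.001,"dz":0.03,"ax":0,"ay":0,"az":0},{"dx":-0.001,"dy":-0.001,"dz":0.06,"ax":0,"ay":0,"az":0},{"dx":-0.001,"dy":-0.001,"dz":0.085,"ax":0,"ay":0,"az":0},{"dx":-0.001,"dy":-0.001,"dz":0.093,"ax":0,"ay":0,"az":0},{"dx":-0.001,"dy":-0.001,"dz":0.093,"ax":0,"ay":0,"az":0}]'
python3 -m pendant '[{"dx":0,"dy":0,"dz":0,"ax":0,"ay":0,"az":0},{"dx":0,"dy":0,"dz":0,"ax":0,"ay":0,"az":0},{"dx":0,"dy":0,"dz":0,"ax":0,"ay":0,"az":0},{"dx":0,"dy":0,"dz":0,"ax":0,"ay":0,"az":0},{"dx":0,"dy":0,"dz":0,"ax":0,"ay":0,"az":0}]' 0.02
python3 -m pendant '[{"dx":0,"dy":0,"dz":-0.01,"ax":0,"ay":0,"az":0},{"dx":0,"dy":0,"dz":-0.04,"ax":0,"ay":0,"az":0},{"dx":0,"dy":0,"dz":-0.08,"ax":0,"ay":0,"az":0},{"dx":0,"dy":0,"dz":-0.12,"ax":0,"ay":0,"az":0},{"dx":0,"dy":0,"dz":-0.16,"ax":0,"ay":0,"az":0}]' 0.02
python3 - <<'E'
from h import *
s=manip.snapshot("wrist");save(s,"u_wrist")
st()
E
```

```text
time_s: 18.47
tool_pos: [0.4014, 0.2969, 0.007]
orientation: [-179.9, -0.1, 13.1]
force: [-1.2, -0.6, -0.3]
grip_width: 0.0851
time_s: 18.88
tool_pos: [0.4017, 0.2974, 0.0079]
orientation: [-179.9, -0.2, 13.1]
force: [-0.8, -1.7, 9.1]
grip_width: 0.0305
time_s: 19.3
tool_pos: [0.4005, 0.2966, 0.169]
orientation: [-180.0, -0.1, 13.1]
force: [0.4, 0.3, -0.8]
grip_width: 0.0307
t19.35 pos [0.4027 0.298  0.176 ] rpy [-179.8    -0.62   13.14] F [1.86 1.83 6.76] w0.0306 q [ 28.9  22.  110.5   0.   46.8 105.8]
```

View pics/u_wrist.png

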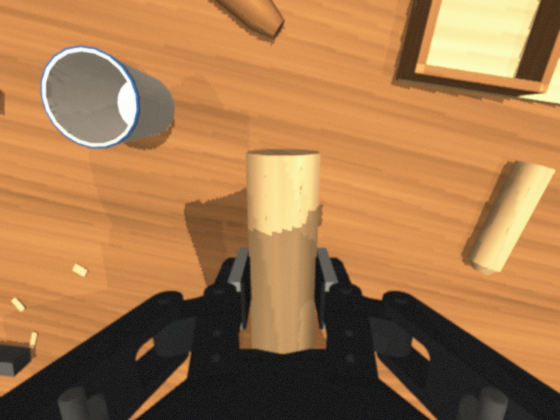

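Held (30.6 mm wide; peg centre about 8 mm above TCP). Now over to the gauge.

```bash
cat >> h.py <<'E'
GY=11.9
inn=np.array([np.sin(np.radians(GY)),-np.cos(np.radians(GY)),0]); GC=np.array([.446,-.362,0])
def at_gauge(back,side=1,z=.057,lat=0):
    """TCP for peg centre `back` m outside the mouth on +y face (side=1) or -y face (-1)"""
    u=inn*side; p=GC-u*(.02+back)+lat*np.array([np.cos(np.radians(GY)),np.sin(np.radians(GY)),0]); p[2]=z; return p
E
python3 - <<'E'
from h import *
delta([.49,.10,.17],[180,0,50]); print(at_gauge(.09))
E
```

```text
d [0.0399 0.2127 0.0056] a [ 0.     -0.0115 -0.6433]
[ 0.42331754 -0.25436401  0.057     ]
```

```bash
python3 -m pendant '[{"dx":0.008,"dy":0.04,"dz":0,"ax":0,"ay":0,"az":-0.12},{"dx":0.016,"dy":0.08,"dz":0,"ax":0,"ay":0,"az":-0.24},{"dx":0.024,"dy":0.12,"dz":0,"ax":0,"ay":0,"az":-0.36},{"dx":0.032,"dy":0.16,"dz":0,"ax":0,"ay":0,"az":-0.48},{"dx":0.04,"dy":0.2,"dz":0,"ax":0,"ay":0,"az":-0.6}]'
python3 - <<'E'
from h import *
st();delta([.47,-.1,.15],[180,0,85])
E
```

```text
time_s: 19.77
tool_pos: [0.4769, 0.1294, 0.1673]
orientation: [180.0, -0.1, 44.7]
force: [0.5, -0.0, -0.5]
grip_width: 0.0304
t19.77 pos [0.4769 0.1294 0.1673] rpy [ 1.7998e+02 -1.4000e-01  4.4680e+01] F [ 0.53 -0.02 -0.48] w0.0304 q [7.500e+00 2.240e+01 1.116e+02 1.000e-01 4.580e+01 5.270e+01]
d [-0.1663  0.1583  0.0169] a [ 0.0012 -0.0022 -0.7037]
```

```bash
python3 -m pendant '[{"dx":-0.03,"dy":0.028,"dz":0,"ax":0,"ay":0,"az":-0.12},{"dx":-0.06,"dy":0.056,"dz":0,"ax":0,"ay":0,"az":-0.24},{"dx":-0.085,"dy":0.08,"dz":0.005,"ax":0,"ay":0,"az":-0.36},{"dx":-0.11,"dy":0.105,"dz":0.01,"ax":0,"ay":0,"az":-0.48},{"dx":-0.138,"dy":0.132,"dz":0.015,"ax":0,"ay":0,"az":-0.6}]'
python3 - <<'E'
from h import *
st();delta(at_gauge(.10,z=.12),[180,0,101.9])
E
```

```text
time_s: 20.18
tool_pos: [0.4705, -0.0502, 0.1533]
orientation: [179.9, -0.1, 75.5]
force: [0.8, -0.3, -1.2]
grip_width: 0.0301
t20.18 pos [ 0.4705 -0.0502  0.1533] rpy [ 1.799e+02 -9.000e-02  7.551e+01] F [ 0.84 -0.26 -1.2 ] w0.0301 q [-1.410e+01  2.220e+01  1.152e+02  1.000e-01  4.250e+01  2.000e-01]
d [-0.2005  0.0009  0.0329] a [ 0.0021 -0.0012 -0.4606]
```

```bash
python3 -m pendant '[{"dx":-0.04,"dy":0,"dz":0.007,"ax":0,"ay":0,"az":-0.1},{"dx":-0.08,"dy":0,"dz":0.014,"ax":0,"ay":0,"az":-0.2},{"dx":-0.12,"dy":0,"dz":0.02,"ax":0,"ay":0,"az":-0.3},{"dx":-0.16,"dy":0,"dz":0.027,"ax":0,"ay":0,"az":-0.4},{"dx":-0.195,"dy":0,"dz":0.033,"ax":0,"ay":0,"az":-0.46}]'
python3 -m pendant '[{"dx":0,"dy":0,"dz":0,"ax":0,"ay":0,"az":0},{"dx":0,"dy":0,"dz":0,"ax":0,"ay":0,"az":0}]'
python3 - <<'E'
from h import *
st();delta(at_gauge(.085,z=.057),[180,0,101.9])
s=manip.snapshot("wrist");save(s,"v_wrist")
s=manip.snapshot("scene");save(s,"v_scene",4,(80,200,260,340))
E
```

```text
time_s: 20.6
tool_pos: [0.4201, -0.239, 0.1197]
orientation: [179.9, -0.0, 101.9]
force: [0.8, 0.3, -0.4]
grip_width: 0.0306
time_s: 20.77
tool_pos: [0.4204, -0.2385, 0.1195]
orientation: [179.9, -0.1, 101.3]
force: [0.1, 0.4, -1.4]
grip_width: 0.0305
t20.77 pos [ 0.4204 -0.2385  0.1195] rpy [ 1.7993e+02 -8.0000e-02  1.0134e+02] F [ 0.14  0.41 -1.44] w0.0305 q [-37.5  26.1 115.6   0.2  38.3 -48.9]
d [-0.0212 -0.0002  0.0624] a [ 0.0013 -0.0013 -0.0098]
```

View pics/v_wrist.png

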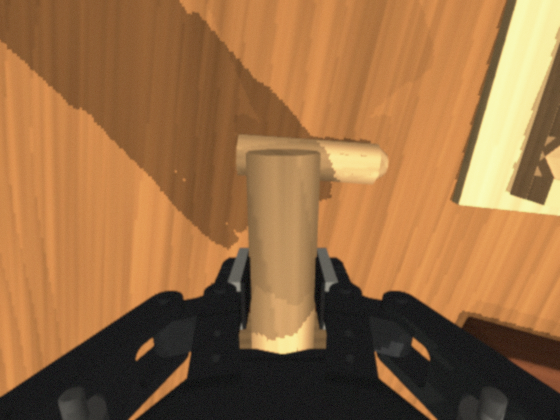

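View pics/v_scene.png

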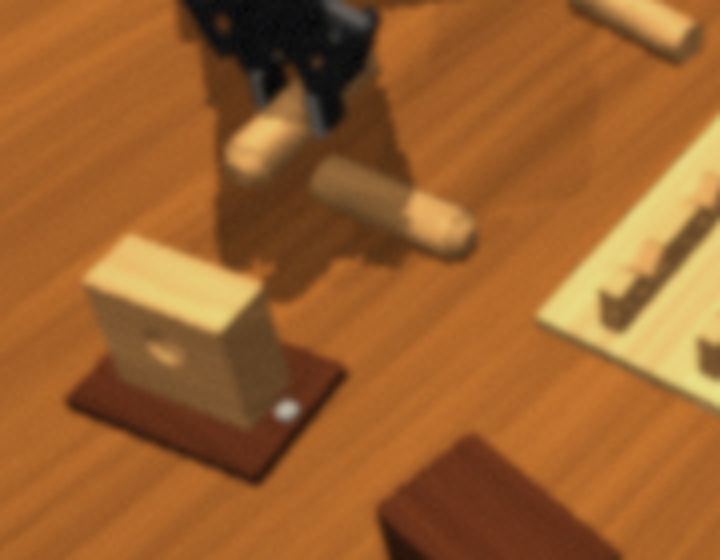

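```bash
python3 -m pendant '[{"dx":-0.005,"dy":0,"dz":0.015,"ax":0,"ay":0,"az":-0.01},{"dx":-0.01,"dy":0,"dz":0.035,"ax":0,"ay":0,"az":-0.01},{"dx":-0.015,"dy":0,"dz":0.055,"ax":0,"ay":0,"az":-0.01},{"dx":-0.015,"dy":0,"dz":0.0625,"ax":0,"ay":0,"az":-0.01},{"dx":-0.015,"dy":0,"dz":0.0625,"ax":0,"ay":0,"az":-0.01}]'
python3 - <<'E'
from h import *
st();delta(at_gauge(.062,z=.057),[180,0,101.9])
s=manip.snapshot("top");save(s,"w_top",4,(360,180,500,310))
s=manip.snapshot("scene");save(s,"w_scene",4,(80,200,260,340))
E
```

```text
time_s: 21.28
tool_pos: [0.424, -0.2502, 0.0559]
orientation: [-180.0, -0.2, 102.2]
force: [-0.2, 0.5, -0.5]
grip_width: 0.0305
t21.28 pos [ 0.424  -0.2502  0.0559] rpy [-179.99   -0.18  102.18] F [-0.22  0.5  -0.47] w0.0305 q [-38.3  33.1 116.9   0.2  30.2 -50.7]
d [-0.0319 -0.0017 -0.0012] a [-0.0002 -0.0031  0.0049]
```

View pics/w_top.png

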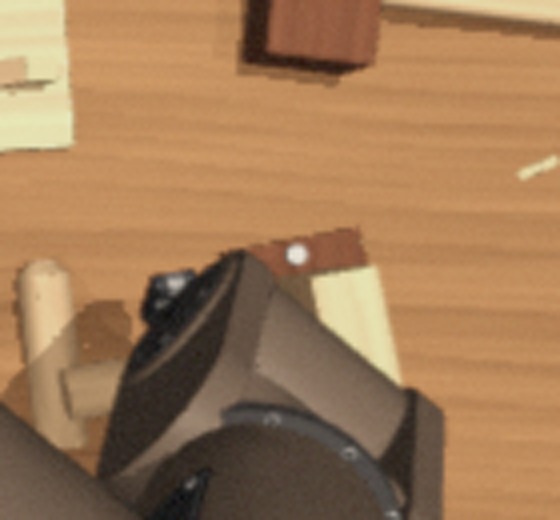

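View pics/w_scene.png

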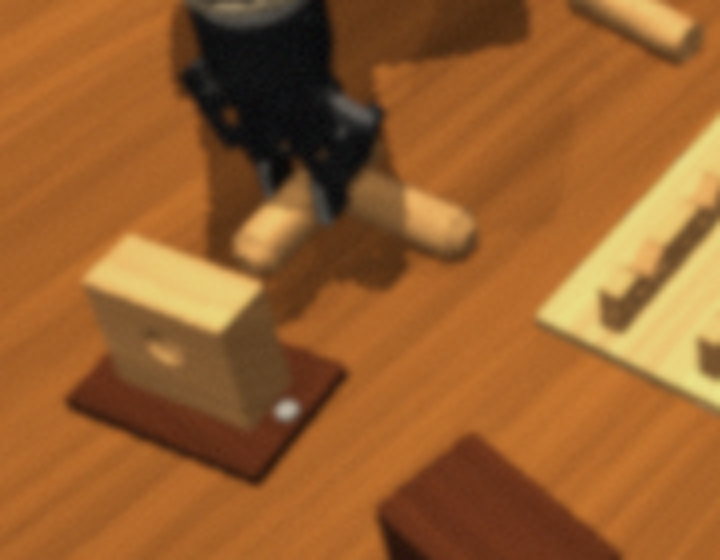

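```bash
python3 -m pendant '[{"dx":-0.008,"dy":-0.001,"dz":-0.001,"ax":0,"ay":0,"az":0.003},{"dx":-0.016,"dy":-0.0015,"dz":-0.001,"ax":0,"ay":0,"az":0.005},{"dx":-0.024,"dy":-0.0015,"dz":-0.001,"ax":0,"ay":0,"az":0.005},{"dx":-0.028,"dy":-0.0015,"dz":-0.001,"ax":0,"ay":0,"az":0.005},{"dx":-0.028,"dy":-0.0015,"dz":-0.001,"ax":0,"ay":0,"az":0.005}]'
python3 - <<'E'
from h import *
s=st();print("back",-(s["tool_pos"]-GC)@inn-.02,"lat",(s["tool_pos"]-GC)@np.array([np.cos(np.radians(GY)),np.sin(np.radians(GY)),0]))
E
python3 -m pendant '[{"dx":-0.002,"dy":0,"dz":0,"ax":0,"ay":0,"az":0},{"dx":-0.004,"dy":0,"dz":0,"ax":0,"ay":0,"az":0},{"dx":-0.004,"dy":0,"dz":0,"ax":0,"ay":0,"az":0}]'
```

```text
time_s: 21.8
tool_pos: [0.4289, -0.2807, 0.0581]
orientation: [179.9, -0.0, 101.8]
force: [-0.8, -0.3, -0.3]
grip_width: 0.0305
t21.80 pos [ 0.4289 -0.2807  0.0581] rpy [179.87  -0.   101.77] F [-0.75 -0.32 -0.33] w0.0305 q [-40.6  33.8 114.2   0.2  32.  -52.6]
back 0.06310285787576951 lat 5.4043484257795766e-05
time_s: 22.05
tool_pos: [0.4295, -0.2835, 0.0578]
orientation: [179.9, -0.1, 101.8]
force: [-0.6, 0.1, -0.6]
grip_width: 0.0309
```

```bash
for i in 1; do python3 -m pendant '[{"dx":-0.001,"dy":0,"dz":0,"ax":0,"ay":0,"az":0},{"dx":-0.002,"dy":0,"dz":0,"ax":0,"ay":0,"az":0},{"dx":-0.002,"dy":0,"dz":0,"ax":0,"ay":0,"az":0}]'; done
cat >> h.py <<'E'
def back():
    s=st();v=s["tool_pos"]-GC;print("back %.4f"%(-(v@inn)-.02),"lat %.4f"%(v@np.array([np.cos(np.radians(GY)),np.sin(np.radians(GY)),0])),"Fn %.1f"%(-(s["force"]@inn)))
E
python3 -c "
from h import *;back()"
python3 -m pendant '[{"dx":-0.001,"dy":0,"dz":0,"ax":0,"ay":0,"az":0},{"dx":-0.002,"dy":0,"dz":0,"ax":0,"ay":0,"az":0},{"dx":-0.002,"dy":0,"dz":0,"ax":0,"ay":0,"az":0}]'
python3 -c "
from h import *;back()"
```

```text
time_s: 22.3
tool_pos: [0.4299, -0.2853, 0.0578]
orientation: [179.9, -0.1, 101.8]
force: [-0.9, -0.2, 0.1]
grip_width: 0.0303
t22.30 pos [ 0.4299 -0.2853  0.0578] rpy [ 1.7991e+02 -6.0000e-02  1.0184e+02] F [-0.92 -0.23  0.13] w0.0303 q [-41.   34.  113.6   0.2  32.4 -53. ]
back 0.0584 lat 0.0001 Fn -0.0
time_s: 22.55
tool_pos: [0.4303, -0.2873, 0.0578]
orientation: [179.9, -0.1, 101.8]
force: [-0.1, 0.3, 0.2]
grip_width: 0.0303
t22.55 pos [ 0.4303 -0.2873  0.0578] rpy [ 1.7991e+02 -6.0000e-02  1.0184e+02] F [-0.13  0.26  0.23] w0.0303 q [-41.1  34.1 113.4   0.2  32.5 -53.1]
back 0.0563 lat 0.0000 Fn 0.3
```

```bash
python3 -m pendant '[{"dx":-0.001,"dy":0,"dz":0,"ax":0,"ay":0,"az":0},{"dx":-0.002,"dy":0,"dz":0,"ax":0,"ay":0,"az":0},{"dx":-0.002,"dy":0,"dz":0,"ax":0,"ay":0,"az":0}]'
python3 -m pendant '[{"dx":-0.001,"dy":0,"dz":0,"ax":0,"ay":0,"az":0},{"dx":-0.002,"dy":0,"dz":0,"ax":0,"ay":0,"az":0},{"dx":-0.002,"dy":0,"dz":0,"ax":0,"ay":0,"az":0}]'
python3 -c "
from h import *;back()"
```

```text
time_s: 22.8
tool_pos: [0.4301, -0.2887, 0.0575]
orientation: [180.0, -0.1, 101.8]
force: [-1.6, 2.7, -1.4]
grip_width: 0.0306
time_s: 23.05
tool_pos: [0.4299, -0.2895, 0.0572]
orientation: [-179.9, -0.3, 101.8]
force: [-3.5, 9.9, -2.9]
grip_width: 0.0304
t23.05 pos [ 0.4299 -0.2895  0.0572] rpy [-179.95   -0.29  101.83] F [-3.46  9.85 -2.88] w0.0304 q [-41.3  34.2 113.2   0.2  32.9 -53.4]
back 0.0542 lat -0.0008 Fn 10.4
```

Contact with the seemingly chamfered end came at 54–55 mm, which means it went in about 5–6 mm. As a control I'll test the other end.

```bash
python3 -m pendant '[{"dx":0.02,"dy":0,"dz":0,"ax":0,"ay":0,"az":0},{"dx":0.05,"dy":0,"dz":0,"ax":0,"ay":0,"az":0},{"dx":0.05,"dy":0,"dz":-0.03,"ax":0,"ay":0,"az":0.1},{"dx":0.05,"dy":0,"dz":-0.06,"ax":0,"ay":0,"az":0.22},{"dx":0.05,"dy":0,"dz":-0.06,"ax":0,"ay":0,"az":0.34}]'
for i in 1 2 3 4; do python3 -m pendant '[{"dx":0,"dy":0,"dz":0,"ax":0,"ay":0,"az":0.12},{"dx":0,"dy":0,"dz":0,"ax":0,"ay":0,"az":0.24},{"dx":0,"dy":0,"dz":0,"ax":0,"ay":0,"az":0.36},{"dx":0,"dy":0,"dz":0,"ax":0,"ay":0,"az":0.48},{"dx":0,"dy":0,"dz":0,"ax":0,"ay":0,"az":0.6}]' | grep orient; done
python3 - <<'E'
from h import *
back();delta(at_gauge(.085,z=.057),[180,0,-78.1])
E
```

```text
time_s: 23.47
tool_pos: [0.4225, -0.2432, 0.1222]
orientation: [179.6, 0.1, 82.1]
force: [0.7, -0.7, -0.1]
grip_width: 0.0305
orientation: [179.9, -0.1, 47.6]
orientation: [180.0, -0.1, 13.3]
orientation: [-179.9, -0.1, -21.1]
orientation: [-179.9, -0.1, -55.5]
t25.13 pos [ 0.4211 -0.2427  0.1181] rpy [-1.7988e+02 -6.0000e-02 -5.5500e+01] F [ 0.57 -0.05 -0.9 ] w0.0304 q [-37.8  26.3 115.4   0.2  38.2 107.6]
back 0.1019 lat 0.0002 Fn -0.2
d [0.0154 0.0068 0.0611] a [-0.0023 -0.0006  0.3945]
```

```bash
python3 -m pendant '[{"dx":0.004,"dy":0.002,"dz":0.01,"ax":0,"ay":0,"az":0.12},{"dx":0.008,"dy":0.004,"dz":0.02,"ax":0,"ay":0,"az":0.24},{"dx":0.012,"dy":0.005,"dz":0.035,"ax":0,"ay":0,"az":0.36},{"dx":0.015,"dy":0.007,"dz":0.05,"ax":-0.002,"ay":0,"az":0.395},{"dx":0.015,"dy":0.007,"dz":0.061,"ax":-0.002,"ay":0,"az":0.395}]'
python3 - <<'E'
from h import *
back();delta(at_gauge(.066,z=.057),[180,0,-78.1])
E
```

```text
time_s: 25.55
tool_pos: [0.424, -0.2594, 0.0561]
orientation: [-180.0, -0.0, -78.0]
force: [0.1, -1.0, -1.1]
grip_width: 0.0305
t25.55 pos [ 0.424  -0.2594  0.0561] rpy [-1.7998e+02 -3.0000e-02 -7.7960e+01] F [ 0.08 -1.01 -1.09] w0.0305 q [-39.1  33.2 116.3  -0.   30.4 128.9]
back 0.0849 lat -0.0003 Fn -1.0
d [ 0.0189 -0.0003 -0.0009] a [-0.0003 -0.0005  0.0024]
```

```bash
python3 -m pendant '[{"dx":0.008,"dy":0,"dz":0,"ax":0,"ay":0,"az":0.002},{"dx":0.015,"dy":0,"dz":0,"ax":0,"ay":0,"az":0.002},{"dx":0.019,"dy":0,"dz":0,"ax":0,"ay":0,"az":0.002},{"dx":0.021,"dy":0,"dz":0,"ax":0,"ay":0,"az":0.002},{"dx":0.021,"dy":0,"dz":0,"ax":0,"ay":0,"az":0.002}]' >/dev/null
python3 -c "
from h import *;back()"
for i in 1 2; do python3 -m pendant '[{"dx":0.001,"dy":0,"dz":0,"ax":0,"ay":0,"az":0},{"dx":0.002,"dy":0,"dz":0,"ax":0,"ay":0,"az":0},{"dx":0.002,"dy":0,"dz":0,"ax":0,"ay":0,"az":0}]' | grep -E 'force'
python3 -c "
from h import *;back()" | tail -1; done
```

```text
t25.97 pos [ 0.4284 -0.2799  0.0575] rpy [-1.7997e+02 -4.0000e-02 -7.7930e+01] F [ 0.34  0.08 -0.19] w0.0305 q [-40.6  33.8 114.3   0.   31.9 127.4]
back 0.0640 lat -0.0003 Fn 0.0
force: [-0.9, 0.2, -0.2]
back 0.0628 lat -0.0003 Fn 0.4
force: [-0.1, -0.0, -0.6]
back 0.0608 lat -0.0003 Fn 0.0
```

```bash
python3 -m pendant '[{"dx":0.001,"dy":0,"dz":0,"ax":0,"ay":0,"az":0},{"dx":0.002,"dy":0,"dz":0,"ax":0,"ay":0,"az":0},{"dx":0.002,"dy":0,"dz":0,"ax":0,"ay":0,"az":0}]' | grep -E 'force'
python3 -c "
from h import *;back()" | tail -1; python3 -m pendant '[{"dx":0.001,"dy":0,"dz":0,"ax":0,"ay":0,"az":0},{"dx":0.002,"dy":0,"dz":0,"ax":0,"ay":0,"az":0},{"dx":0.002,"dy":0,"dz":0,"ax":0,"ay":0,"az":0}]' | grep -E 'force'
python3 -c "
from h import *;back()" | tail -1
```

```text
force: [-0.1, 2.2, -0.6]
back 0.0592 lat -0.0006 Fn 2.2
force: [0.3, 14.8, 3.0]
back 0.0591 lat -0.0008 Fn 14.5
```

The square end stops hard at 59.2 mm (14.5 N), while the chamfered end went in to about 54.5 mm. So peg 1's chamfer is at tool -x and it goes in the rack at yaw 185.3°. I'll back off and carry it over.

```bash
python3 -m pendant '[{"dx":-0.02,"dy":0,"dz":0,"ax":0,"ay":0,"az":0},{"dx":-0.05,"dy":0,"dz":-0.02,"ax":0,"ay":0,"az":0},{"dx":-0.05,"dy":0,"dz":-0.06,"ax":0,"ay":0,"az":-0.1},{"dx":-0.05,"dy":0,"dz":-0.1,"ax":0,"ay":0,"az":-0.2},{"dx":-0.05,"dy":0,"dz":-0.12,"ax":0,"ay":0,"az":-0.32}]'
for i in 1 2 3 4 5; do python3 -m pendant '[{"dx":0,"dy":0,"dz":0,"ax":0,"ay":0,"az":-0.12},{"dx":0,"dy":0,"dz":0,"ax":0,"ay":0,"az":-0.24},{"dx":0,"dy":0,"dz":0,"ax":0,"ay":0,"az":-0.36},{"dx":0,"dy":0,"dz":0,"ax":0,"ay":0,"az":-0.48},{"dx":0,"dy":0,"dz":0,"ax":0,"ay":0,"az":-0.6}]' | grep orient; done
python3 - <<'E'
from h import *
st();delta(tray(0,-.163,.17),[180,0,185.3])
E
```

```text
time_s: 27.38
tool_pos: [0.4201, -0.2382, 0.1808]
orientation: [-179.9, -0.2, -59.3]
force: [-0.1, 0.1, -0.9]
grip_width: 0.0302
orientation: [-180.0, 0.0, -24.9]
orientation: [-180.0, 0.0, 9.5]
orientation: [-180.0, 0.0, 43.9]
orientation: [-180.0, -0.0, 78.3]
orientation: [-180.0, -0.0, 112.7]
t29.47 pos [ 0.4194 -0.2382  0.1769] rpy [-1.7999e+02 -1.0000e-02  1.1265e+02] F [-0.36  0.11 -2.15] w0.0309 q [-37.4  20.8 112.5   0.   46.7 -60.1]
d [-0.009   0.2472  0.0069] a [ 0.0000e+00 -2.0000e-04 -1.2679e+00]
```

```bash
python3 -m pendant '[{"dx":-0.001,"dy":0.04,"dz":0,"ax":0,"ay":0,"az":-0.12},{"dx":-0.002,"dy":0.08,"dz":0,"ax":0,"ay":0,"az":-0.24},{"dx":-0.003,"dy":0.12,"dz":0,"ax":0,"ay":0,"az":-0.36},{"dx":-0.005,"dy":0.16,"dz":0,"ax":0,"ay":0,"az":-0.48},{"dx":-0.007,"dy":0.2,"dz":0,"ax":0,"ay":0,"az":-0.6}]'
python3 - <<'E'
from h import *
st();delta(tray(0,-.163,.13),[180,0,185.3])
E
```

```text
time_s: 29.88
tool_pos: [0.6087, -0.1676, 0.1769]
orientation: [180.0, -0.0, 147.0]
force: [0.6, -1.2, -0.7]
grip_width: 0.0306
t29.88 pos [ 0.6087 -0.1676  0.1769] rpy [ 1.7999e+02 -2.0000e-02  1.4703e+02] F [ 0.61 -1.17 -0.74] w0.0306 q [-21.4  31.8  91.8   0.   56.4 -78.4]
d [-0.0266  0.0367  0.0469] a [ 2.000e-04 -2.000e-04 -6.679e-01]
```

```bash
python3 -m pendant '[{"dx":-0.006,"dy":0.008,"dz":0,"ax":0,"ay":0,"az":-0.12},{"dx":-0.012,"dy":0.016,"dz":0,"ax":0,"ay":0,"az":-0.24},{"dx":-0.018,"dy":0.024,"dz":0,"ax":0,"ay":0,"az":-0.36},{"dx":-0.024,"dy":0.032,"dz":0,"ax":0,"ay":0,"az":-0.48},{"dx":-0.0266,"dy":0.0367,"dz":0,"ax":0,"ay":0,"az":-0.6}]' >/dev/null
python3 -m pendant '[{"dx":0,"dy":0,"dz":0,"ax":0,"ay":0,"az":-0.06},{"dx":0,"dy":0,"dz":0.02,"ax":0,"ay":0,"az":-0.062},{"dx":0,"dy":0,"dz":0.047,"ax":0,"ay":0,"az":-0.065},{"dx":0,"dy":0,"dz":0.047,"ax":0,"ay":0,"az":-0.065}]'
python3 - <<'E'
from h import *
st();delta(tray(0,-.163,.055),[180,0,185.3])
s=manip.snapshot("wrist");save(s,"x_wrist")
for p in [(-.036,-.163),(-.036,-.093),(.036,-.093),(-.036,-.023),(.036,-.023)]: print(p,proj(s,tray(*p,.048)).round(1),proj(s,tray(*p,.034)).round(1))
E
```

```text
time_s: 30.63
tool_pos: [0.6475, -0.1519, 0.1254]
orientation: [179.8, -0.4, -175.2]
force: [-0.8, 0.2, -1.6]
grip_width: 0.0304
t30.63 pos [ 0.6475 -0.1519  0.1254] rpy [ 179.82   -0.37 -175.2 ] F [-0.84  0.22 -1.6 ] w0.0304 q [ -18.9   37.8   88.8    0.    53.8 -113.7]
d [-0.004   0.0001  0.0704] a [ 0.0031 -0.0065 -0.0087]
(-0.036, -0.163) [281.8 176. ] [281.8 173. ]
(-0.036, -0.093) [375.5 175.2] [370.2 172.3]
(0.036, -0.093) [368.5 263. ] [363.9 255.7]
(-0.036, -0.023) [469.2 174.5] [458.5 171.6]
(0.036, -0.023) [454.5 262.3] [445.4 255. ]
```

View pics/x_wrist.png

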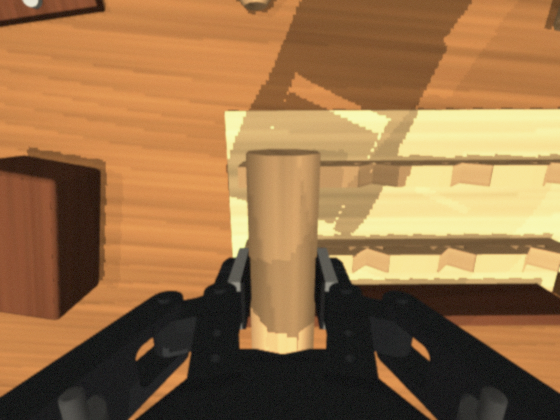

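Run:
```python
from h import *
s=manip.snapshot("wrist");save(s,"x2",3,(320,130,560,310))
```

```text
(no output)
```

View pics/x2.png

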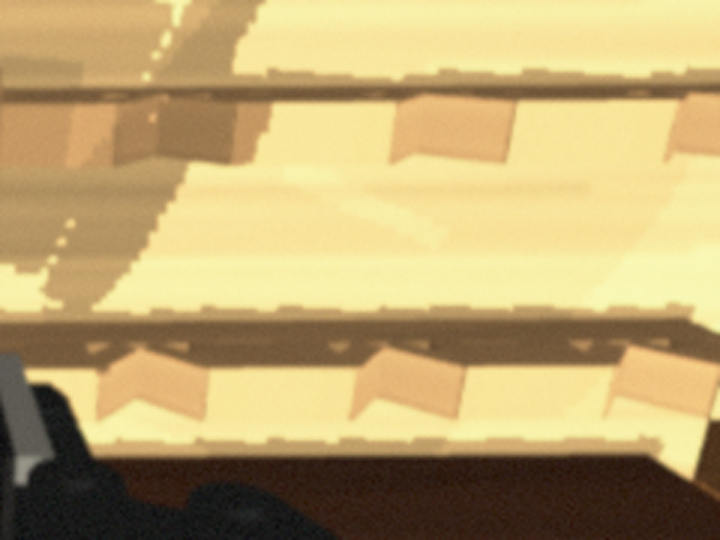

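Against my prediction the notches sit about 2 px to the right and 2.5 px up, so I'll shift the tray origin by (-1, +1.5) mm and go down.

```bash
sed -i 's/\[.636+c\*x-s\*y,.011+/[.635+c*x-s*y,.0125+/' h.py
python3 - <<'E'
from h import *
st();delta(tray(0,-.163,.051),[180,0,185.3])
E
```

```text
t30.73 pos [ 0.6492 -0.1525  0.1295] rpy [ 1.7993e+02 -1.1000e-01 -1.7521e+02] F [ 0.34 -0.64 -0.51] w0.0305 q [ -18.9   37.6   88.6    0.    54.  -113.7]
d [-0.0012  0.0025  0.0785] a [ 0.0011 -0.0019 -0.0089]
```

```bash
python3 -m pendant '[{"dx":-0.001,"dy":0.0025,"dz":0.02,"ax":0.001,"ay":-0.002,"az":-0.009},{"dx":-0.001,"dy":0.0025,"dz":0.04,"ax":0.001,"ay":-0.002,"az":-0.009},{"dx":-0.001,"dy":0.0025,"dz":0.06,"ax":0.001,"ay":-0.002,"az":-0.009},{"dx":-0.001,"dy":0.0025,"dz":0.07,"ax":0.001,"ay":-0.002,"az":-0.009},{"dx":-0.001,"dy":0.0025,"dz":0.072,"ax":0.001,"ay":-0.002,"az":-0.009}]'
python3 -m pendant '[{"dx":0,"dy":0,"dz":0.002,"ax":0,"ay":0,"az":0},{"dx":0,"dy":0,"dz":0.004,"ax":0,"ay":0,"az":0},{"dx":0,"dy":0,"dz":0.005,"ax":0,"ay":0,"az":0},{"dx":0,"dy":0,"dz":0.005,"ax":0,"ay":0,"az":0}]'
```

```text
time_s: 31.15
tool_pos: [0.65, -0.1499, 0.0573]
orientation: [180.0, 0.0, -174.7]
force: [-0.8, 0.2, -1.2]
grip_width: 0.0308
time_s: 31.48
tool_pos: [0.6504, -0.15, 0.0536]
orientation: [-180.0, 0.1, -174.7]
force: [0.2, 0.1, -0.6]
grip_width: 0.0304
```

```bash
python3 -m pendant '[{"dx":0,"dy":0,"dz":0.002,"ax":0,"ay":0,"az":0},{"dx":0,"dy":0,"dz":0.003,"ax":0,"ay":0,"az":0},{"dx":0,"dy":0,"dz":0.003,"ax":0,"ay":0,"az":0}]'
```

```text
time_s: 31.73
tool_pos: [0.6501, -0.1498, 0.0498]
orientation: [-180.0, 0.1, -174.7]
force: [-0.4, 0.5, -1.7]
grip_width: 0.0306
```

```bash
python3 -m pendant '[{"dx":0,"dy":0,"dz":0.001,"ax":0,"ay":0,"az":0},{"dx":0,"dy":0,"dz":0.002,"ax":0,"ay":0,"az":0},{"dx":0,"dy":0,"dz":0.002,"ax":0,"ay":0,"az":0}]'
```

```text
time_s: 31.98
tool_pos: [0.6503, -0.1498, 0.0486]
orientation: [-180.0, 0.1, -174.7]
force: [-2.3, 1.4, 6.9]
grip_width: 0.0306
```

Contact at TCP z = 0.0486, as expected. Release to a 50 mm opening and rise.

```bash
python3 -m pendant '[{"dx":0,"dy":0,"dz":0,"ax":0,"ay":0,"az":0},{"dx":0,"dy":0,"dz":0,"ax":0,"ay":0,"az":0},{"dx":0,"dy":0,"dz":0,"ax":0,"ay":0,"az":0},{"dx":0,"dy":0,"dz":0,"ax":0,"ay":0,"az":0}]' 0.05
python3 -m pendant '[{"dx":0,"dy":0,"dz":-0.03,"ax":0,"ay":0,"az":0},{"dx":0,"dy":0,"dz":-0.06,"ax":0,"ay":0,"az":0},{"dx":0,"dy":0,"dz":-0.09,"ax":0,"ay":0,"az":0},{"dx":0,"dy":0,"dz":-0.12,"ax":0,"ay":0,"az":0},{"dx":0,"dy":0,"dz":-0.15,"ax":0,"ay":0,"az":0}]'
python3 - <<'E'
from h import *
st();delta([.44,-.12,.2],[180,0,185])
s=manip.snapshot("wrist");save(s,"y_wrist")
s=manip.snapshot("scene");save(s,"y_scene",3,(160,120,360,310))
E
```

```text
time_s: 32.32
tool_pos: [0.6501, -0.1499, 0.0477]
orientation: [-180.0, 0.1, -174.7]
force: [0.4, 0.4, 0.2]
grip_width: 0.05
time_s: 32.73
tool_pos: [0.6497, -0.1497, 0.1992]
orientation: [-180.0, 0.1, -174.7]
force: [0.1, 0.2, -0.6]
grip_width: 0.0497
t32.73 pos [ 0.6497 -0.1497  0.1992] rpy [-1.7998e+02  8.0000e-02 -1.7468e+02] F [ 0.09  0.17 -0.56] w0.0497 q [ -18.7   33.3   85.1    0.    61.6 -114. ]
d [ 0.2061  0.049  -0.0011] a [-0.0004  0.0014  0.0055]
```

View pics/y_wrist.png

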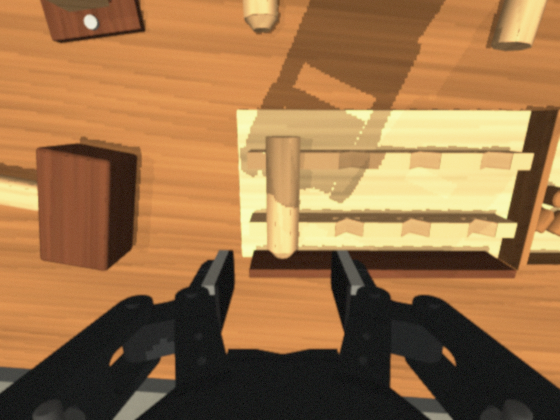

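View pics/y_scene.png

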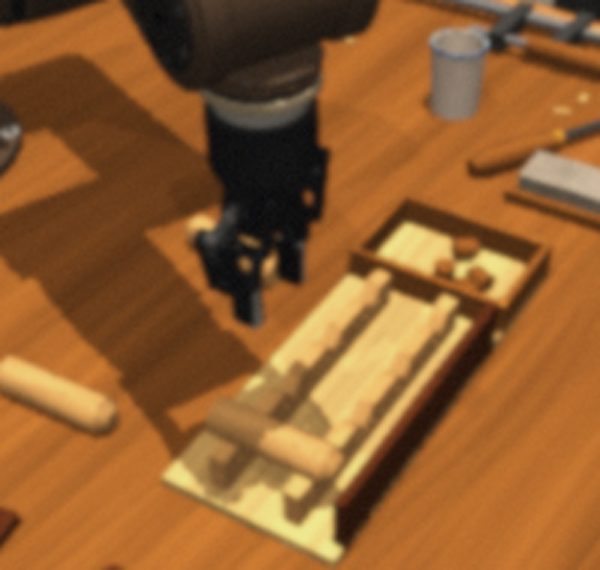

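Peg 1 is seated in the first notch pair with its chamfer toward the dark board ((283,253) in the wrist view). Next is peg 3.

```bash
python3 -m pendant '[{"dx":0.04,"dy":0.005,"dz":0.005,"ax":0,"ay":0,"az":0},{"dx":0.08,"dy":0.01,"dz":0.02,"ax":0,"ay":0,"az":0},{"dx":0.12,"dy":0.015,"dz":0.035,"ax":0,"ay":0,"az":0},{"dx":0.16,"dy":0.02,"dz":0.05,"ax":0,"ay":0,"az":0},{"dx":0.2,"dy":0.02,"dz":0.07,"ax":0,"ay":0,"az":0}]' 0.085
python3 -m pendant '[{"dx":0.01,"dy":0.0,"dz":0.0,"ax":0,"ay":0,"az":0},{"dx":0.01,"dy":0.0,"dz":0.0,"ax":0,"ay":0,"az":0}]'
python3 - <<'E'
from h import *
st()
s=manip.snapshot("wrist");save(s,"z_wrist")
E
```

```text
time_s: 33.25
tool_pos: [0.4531, -0.147, 0.1302]
orientation: [-180.0, 0.1, -174.6]
force: [1.3, -1.4, 0.2]
grip_width: 0.085
time_s: 33.42
tool_pos: [0.4429, -0.1486, 0.1299]
orientation: [179.9, -0.1, -174.8]
force: [1.4, -1.0, -0.0]
grip_width: 0.0849
t33.42 pos [ 0.4429 -0.1486  0.1299] rpy [ 1.7993e+02 -7.0000e-02 -1.7477e+02] F [ 1.39 -1.03 -0.02] w0.0849 q [ -26.7   24.1  117.2    0.    38.9 -121.9]
```

View pics/z_wrist.png

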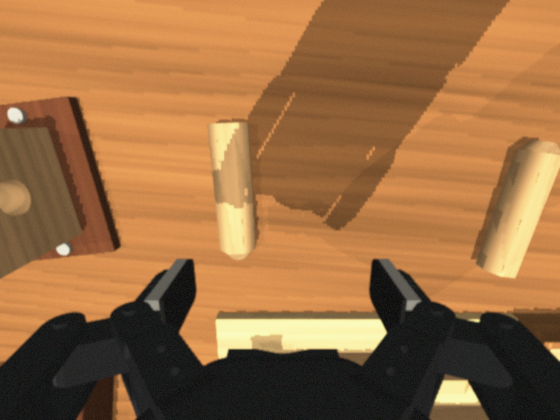

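Run:
```python
from h import *
s=manip.snapshot("wrist")
peg(s,(195,105,265,270),.025)
A=ray(s,(229,121),.032);B=ray(s,(238,259),.014);u=B-A;u[2]=0;u/=np.linalg.norm(u)
a=np.degrees(np.arctan2(u[1],u[0]));print(A,B,np.linalg.norm((B-A)[:2]),a,"mid",A+.06*u)
# edges of peg: left/right at two rows
c=A+.06*u;delta([c[0],c[1],.006],[180,0,a-180])
```

```text
px [238.5 257.1] [228.4 117.6] size 139.9 42.4 ends [ 0.4968 -0.1845  0.025 ] [ 0.3758 -0.1987  0.025 ] mid [ 0.4363 -0.1916  0.025 ] L 0.1219 ang 6.7
[ 0.3782204  -0.19692146  0.032     ] [ 0.50428755 -0.18614833  0.014     ] 0.12652662804859943 4.884373695551904 mid [ 0.43800251 -0.19181275  0.032     ]
d [ 0.0127 -0.0413  0.1249] a [-0.0011  0.0028  0.0068]
```

```bash
python3 -m pendant '[{"dx":0.006,"dy":-0.02,"dz":0.005,"ax":0,"ay":0,"az":-0.005},{"dx":0.0127,"dy":-0.041,"dz":0.02,"ax":0,"ay":0,"az":-0.01},{"dx":0.0127,"dy":-0.041,"dz":0.055,"ax":0,"ay":0,"az":-0.01},{"dx":0.0127,"dy":-0.041,"dz":0.07,"ax":0,"ay":0,"az":-0.01},{"dx":0.0127,"dy":-0.041,"dz":0.07,"ax":0,"ay":0,"az":-0.01}]'
python3 - <<'E'
from h import *
st()
s=manip.snapshot("wrist");save(s,"aa_wrist")
E
```

```text
time_s: 33.93
tool_pos: [0.4372, -0.1909, 0.0581]
orientation: [179.9, -0.0, -174.1]
force: [-0.8, 0.1, -0.0]
grip_width: 0.085
t33.93 pos [ 0.4372 -0.1909  0.0581] rpy [ 1.7992e+02 -5.0000e-02 -1.7412e+02] F [-0.79  0.07 -0.05] w0.0850 q [-3.160e+01  3.210e+01  1.190e+02  1.000e-01  2.900e+01 -1.275e+02]
```

View pics/aa_wrist.png

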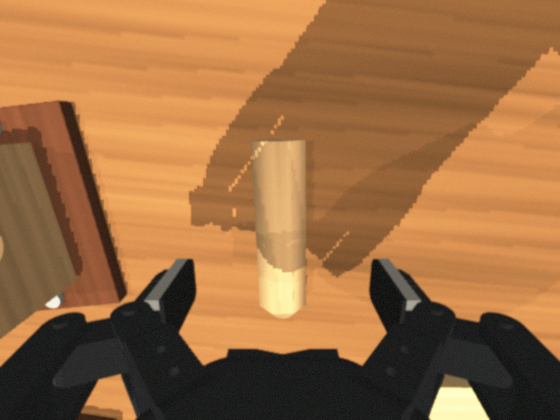

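Aligned: the peg runs vertically at column 280, with the chamfer at the near end (283,312). Grasp it.

```bash
python3 -m pendant '[{"dx":0,"dy":0,"dz":0.02,"ax":0,"ay":0,"az":0},{"dx":0,"dy":0,"dz":0.04,"ax":0,"ay":0,"az":0},{"dx":0,"dy":0,"dz":0.05,"ax":0,"ay":0,"az":0},{"dx":0,"dy":0,"dz":0.05,"ax":0,"ay":0,"az":0}]'
python3 -m pendant '[{"dx":0,"dy":0,"dz":0,"ax":0,"ay":0,"az":0},{"dx":0,"dy":0,"dz":0,"ax":0,"ay":0,"az":0},{"dx":0,"dy":0,"dz":0,"ax":0,"ay":0,"az":0},{"dx":0,"dy":0,"dz":0,"ax":0,"ay":0,"az":0},{"dx":0,"dy":0,"dz":0,"ax":0,"ay":0,"az":0}]' 0.02
python3 -m pendant '[{"dx":0,"dy":0,"dz":-0.01,"ax":0,"ay":0,"az":0},{"dx":0,"dy":0,"dz":-0.04,"ax":0,"ay":0,"az":0},{"dx":0,"dy":0,"dz":-0.07,"ax":0,"ay":0,"az":0},{"dx":0,"dy":0,"dz":-0.1,"ax":0,"ay":0,"az":0},{"dx":0,"dy":0,"dz":-0.11,"ax":0,"ay":0,"az":0}]' 0.02
python3 - <<'E'
from h import *
back();delta(at_gauge(.10,z=.12),[180,0,101.9])
E
```

```text
time_s: 34.32
tool_pos: [0.4372, -0.1907, 0.01]
orientation: [180.0, 0.0, -174.1]
force: [0.0, 0.4, -0.4]
grip_width: 0.0851
time_s: 34.73
tool_pos: [0.4371, -0.1911, 0.0116]
orientation: [-179.9, 0.2, -174.1]
force: [-1.0, 0.1, 8.9]
grip_width: 0.0303
time_s: 35.15
tool_pos: [0.4373, -0.1913, 0.1248]
orientation: [-179.8, 0.3, -174.1]
force: [0.7, -0.5, -1.3]
grip_width: 0.0301
t35.15 pos [ 0.4373 -0.1913  0.1248] rpy [-179.81    0.3  -174.11] F [ 0.69 -0.49 -1.25] w0.0301 q [-3.160e+01  2.510e+01  1.164e+02  1.000e-01  3.820e+01 -1.275e+02]
back 0.1489 lat 0.0267 Fn -0.6
d [ 0.0215 -0.0514  0.0048] a [1.2000e-03 6.8000e-03 1.4659e+00]
```

```bash
python3 -m pendant '[{"dx":0.005,"dy":-0.012,"dz":0,"ax":0,"ay":0,"az":0.12},{"dx":0.01,"dy":-0.024,"dz":0,"ax":0,"ay":0,"az":0.24},{"dx":0.015,"dy":-0.036,"dz":0,"ax":0,"ay":0,"az":0.36},{"dx":0.021,"dy":-0.051,"dz":0.004,"ax":0,"ay":0.003,"az":0.48},{"dx":0.021,"dy":-0.051,"dz":0.004,"ax":0.001,"ay":0.006,"az":0.6}]' >/dev/null
python3 -m pendant '[{"dx":0,"dy":0,"dz":0,"ax":0,"ay":0,"az":0.12},{"dx":0,"dy":0,"dz":0,"ax":0,"ay":0,"az":0.24},{"dx":0,"dy":0,"dz":0,"ax":0,"ay":0,"az":0.36},{"dx":0,"dy":0,"dz":0,"ax":0,"ay":0,"az":0.48},{"dx":0,"dy":0,"dz":0,"ax":0,"ay":0,"az":0.6}]' >/dev/null
python3 -m pendant '[{"dx":0,"dy":0,"dz":0,"ax":0,"ay":0,"az":0.12},{"dx":0,"dy":0,"dz":0,"ax":0,"ay":0,"az":0.24},{"dx":0,"dy":0,"dz":0,"ax":0,"ay":0,"az":0.27},{"dx":0,"dy":0,"dz":0,"ax":0,"ay":0,"az":0.27}]' >/dev/null
python3 - <<'E'
from h import *
back();delta(at_gauge(.082,z=.06),[180,0,101.9])
E
```

```text
t36.32 pos [ 0.4208 -0.2436  0.1173] rpy [-1.7977e+02 -3.0000e-02  1.0157e+02] F [ 0.55 -0.67 -0.91] w0.0297 q [-37.8  26.5 115.2  -0.3  38.4 -49.2]
back 0.1010 lat -0.0003 Fn -0.8
d [-0.0191  0.0006  0.0572] a [-0.0041 -0.0006 -0.0057]
```

```bash
python3 -m pendant '[{"dx":-0.005,"dy":0,"dz":0.02,"ax":-0.004,"ay":0,"az":-0.005},{"dx":-0.01,"dy":0,"dz":0.04,"ax":-0.004,"ay":0,"az":-0.005},{"dx":-0.019,"dy":0,"dz":0.057,"ax":-0.004,"ay":0,"az":-0.005},{"dx":-0.019,"dy":0,"dz":0.057,"ax":-0.004,"ay":0,"az":-0.005}]' >/dev/null
python3 -c "
from h import *;back()"
python3 -m pendant '[{"dx":-0.006,"dy":0,"dz":0,"ax":0,"ay":0,"az":0},{"dx":-0.012,"dy":0,"dz":0,"ax":0,"ay":0,"az":0},{"dx":-0.018,"dy":0,"dz":0,"ax":0,"ay":0,"az":0},{"dx":-0.02,"dy":0,"dz":0,"ax":0,"ay":0,"az":0},{"dx":-0.02,"dy":0,"dz":0,"ax":0,"ay":0,"az":0}]'
python3 -c "
from h import *;back()"
```

```text
t36.65 pos [ 0.424  -0.2627  0.0577] rpy [-1.7988e+02 -1.7000e-01  1.0201e+02] F [-0.19  0.39 -0.88] w0.0302 q [-39.4  33.2 115.9   0.   31.1 -51.4]
back 0.0817 lat -0.0011 Fn 0.4
time_s: 37.07
tool_pos: [0.4289, -0.2826, 0.0603]
orientation: [180.0, 0.0, 101.9]
force: [-0.3, -0.6, -0.6]
grip_width: 0.0304
t37.07 pos [ 0.4289 -0.2826  0.0603] rpy [1.7997e+02 2.0000e-02 1.0193e+02] F [-0.29 -0.64 -0.62] w0.0304 q [-40.8  33.6 113.9   0.   32.4 -52.7]
back 0.0612 lat -0.0003 Fn -0.6
```

```bash
for i in 1 2; do python3 -m pendant '[{"dx":-0.001,"dy":0,"dz":0,"ax":0,"ay":0,"az":0},{"dx":-0.002,"dy":0,"dz":0,"ax":0,"ay":0,"az":0},{"dx":-0.002,"dy":0,"dz":0,"ax":0,"ay":0,"az":0}]' >/dev/null
python3 -c "
from h import *;back()" | tail -1; done
```

```text
back 0.0600 lat -0.0004 Fn 0.1
back 0.0578 lat -0.0004 Fn 0.1
```

```bash
python3 -m pendant '[{"dx":-0.001,"dy":0,"dz":0,"ax":0,"ay":0,"az":0},{"dx":-0.002,"dy":0,"dz":0,"ax":0,"ay":0,"az":0},{"dx":-0.002,"dy":0,"dz":0,"ax":0,"ay":0,"az":0}]' >/dev/null
python3 -c "
from h import *;back()" | tail -1
```

```text
back 0.0558 lat -0.0005 Fn 0.4
```

```bash
python3 -m pendant '[{"dx":-0.001,"dy":0,"dz":0,"ax":0,"ay":0,"az":0},{"dx":-0.002,"dy":0,"dz":0,"ax":0,"ay":0,"az":0},{"dx":-0.002,"dy":0,"dz":0,"ax":0,"ay":0,"az":0}]' >/dev/null
python3 -c "
from h import *;back()" | tail -1;python3 -m pendant '[{"dx":-0.001,"dy":0,"dz":0,"ax":0,"ay":0,"az":0},{"dx":-0.002,"dy":0,"dz":0,"ax":0,"ay":0,"az":0},{"dx":-0.002,"dy":0,"dz":0,"ax":0,"ay":0,"az":0}]' >/dev/null
python3 -c "
from h import *;back()" | tail -1
```

```text
back 0.0540 lat -0.0006 Fn 0.4
back 0.0531 lat -0.0010 Fn 6.0
```

The chamfered end entered to about 53 mm, so peg 3's chamfer is at tool -x as well. I can't tell which face is the gauge's front, so I'll also touch the -y face with this peg's square end. That serves as the control test too.

```bash
python3 -m pendant '[{"dx":0.01,"dy":0,"dz":0,"ax":0,"ay":0,"az":0},{"dx":0.03,"dy":0,"dz":0,"ax":0,"ay":0,"az":0},{"dx":0.03,"dy":0,"dz":-0.035,"ax":0,"ay":0,"az":0},{"dx":0.03,"dy":0,"dz":-0.075,"ax":0,"ay":0,"az":0},{"dx":0.03,"dy":0,"dz":-0.11,"ax":0,"ay":0,"az":0}]'
python3 - <<'E'
from h import *
delta(at_gauge(.09,-1,z=.17),[180,0,101.9])
E
```

```text
time_s: 38.73
tool_pos: [0.4244, -0.2617, 0.1711]
orientation: [-180.0, -0.1, 102.0]
force: [0.9, -0.8, -0.9]
grip_width: 0.0303
d [-2.126e-01  2.000e-04  9.000e-04] a [-0.0006 -0.001   0.0014]
```

```bash
python3 -m pendant '[{"dx":-0.04,"dy":0,"dz":0,"ax":0,"ay":0,"az":0},{"dx":-0.08,"dy":0,"dz":0,"ax":0,"ay":0,"az":0},{"dx":-0.12,"dy":0,"dz":0,"ax":0,"ay":0,"az":0},{"dx":-0.16,"dy":0,"dz":0,"ax":0,"ay":0,"az":0},{"dx":-0.2,"dy":0,"dz":0,"ax":0,"ay":0,"az":0}]' >/dev/null
python3 -m pendant '[{"dx":-0.013,"dy":0,"dz":0.01,"ax":0,"ay":0,"az":0},{"dx":-0.013,"dy":0,"dz":0.04,"ax":0,"ay":0,"az":0},{"dx":-0.013,"dy":0,"dz":0.08,"ax":0,"ay":0,"az":0},{"dx":-0.013,"dy":0,"dz":0.11,"ax":0,"ay":0,"az":0},{"dx":-0.013,"dy":0,"dz":0.11,"ax":0,"ay":0,"az":0}]'
python3 - <<'E'
from h import *
back();delta(at_gauge(.064,-1,z=.06),[180,0,101.9])
E
```

```text
time_s: 39.57
tool_pos: [0.4667, -0.4682, 0.0533]
orientation: [-179.7, -0.5, 101.9]
force: [-0.7, 0.5, -0.8]
grip_width: 0.0305
t39.57 pos [ 0.4667 -0.4682  0.0533] rpy [-179.74   -0.51  101.94] F [-0.67  0.48 -0.79] w0.0305 q [-50.8  42.7  91.9  -0.   46.  -62.8]
back -0.1282 lat -0.0017 Fn 0.6
d [ 0.0242  0.0017 -0.0064] a [-0.0046 -0.0089  0.0006]
```

```bash
python3 -m pendant '[{"dx":0.008,"dy":0.001,"dz":-0.003,"ax":0,"ay":0,"az":0},{"dx":0.016,"dy":0.001,"dz":-0.003,"ax":0,"ay":0,"az":0},{"dx":0.022,"dy":0.001,"dz":-0.003,"ax":0,"ay":0,"az":0},{"dx":0.022,"dy":0.001,"dz":-0.003,"ax":0,"ay":0,"az":0}]' >/dev/null
python3 -c "
from h import *;back()" | tail -2
python3 -m pendant '[{"dx":0.001,"dy":0,"dz":0,"ax":0,"ay":0,"az":0},{"dx":0.002,"dy":0,"dz":0,"ax":0,"ay":0,"az":0},{"dx":0.002,"dy":0,"dz":0,"ax":0,"ay":0,"az":0}]' >/dev/null
python3 -c "
from h import *;back()" | tail -1
```

```text
t39.90 pos [ 0.4654 -0.4479  0.0647] rpy [1.7995e+02 8.0000e-02 1.0201e+02] F [ 0.21  0.29 -0.59] w0.0303 q [-49.8  40.7  94.4   0.   44.8 -61.8]
back -0.1081 lat 0.0013 Fn 0.2
back -0.1072 lat 0.0008 Fn 0.2
```

```bash
python3 -m pendant '[{"dx":0.002,"dy":0.001,"dz":0.001,"ax":0,"ay":0,"az":0},{"dx":0.004,"dy":0.001,"dz":0.001,"ax":0,"ay":0,"az":0},{"dx":0.004,"dy":0.001,"dz":0.001,"ax":0,"ay":0,"az":0}]' >/dev/null
python3 -c "
from h import *;back()" | tail -2
python3 -m pendant '[{"dx":0.001,"dy":0,"dz":0,"ax":0,"ay":0,"az":0},{"dx":0.002,"dy":0,"dz":0,"ax":0,"ay":0,"az":0},{"dx":0.002,"dy":0,"dz":0,"ax":0,"ay":0,"az":0}]' >/dev/null
python3 -c "
from h import *;back()" | tail -1
```

```text
t40.40 pos [ 0.4646 -0.4425  0.0612] rpy [-1.7996e+02 -8.0000e-02  1.0195e+02] F [-0.15 -0.46 -0.63] w0.0300 q [-49.5  40.8  95.1   0.   44.3 -61.5]
back -0.1026 lat 0.0016 Fn -0.4
back -0.1011 lat 0.0017 Fn -1.4
```

```bash
python3 -m pendant '[{"dx":0.001,"dy":0,"dz":0,"ax":0,"ay":0,"az":0},{"dx":0.002,"dy":0,"dz":0,"ax":0,"ay":0,"az":0},{"dx":0.002,"dy":0,"dz":0,"ax":0,"ay":0,"az":0}]' 
python3 -c "
from h import *;back()" | tail -1
python3 - <<'E'
from h import *
s=manip.snapshot("scene");save(s,"ab_scene",4,(80,230,260,370))
E
```

```text
time_s: 40.9
tool_pos: [0.4644, -0.441, 0.0619]
orientation: [179.9, 0.2, 101.9]
force: [-0.2, -9.9, -3.0]
grip_width: 0.0304
back -0.1011 lat 0.0017 Fn -9.6
```

View pics/ab_scene.png

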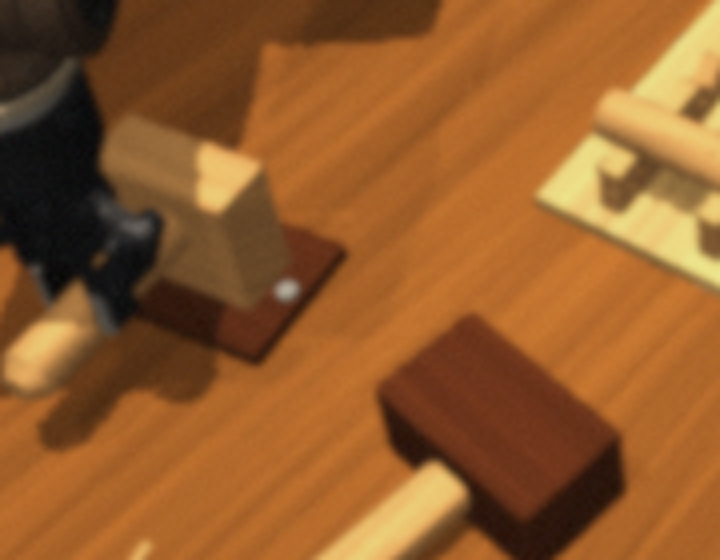

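The square end stopped hard at 61 mm on the -y face, so both faces are covered. Now I'll retreat and carry it to the second notch pair.

```bash
python3 -m pendant '[{"dx":-0.02,"dy":0,"dz":0,"ax":0,"ay":0,"az":0},{"dx":-0.03,"dy":0,"dz":-0.03,"ax":0,"ay":0,"az":0},{"dx":-0.03,"dy":0,"dz":-0.07,"ax":0,"ay":0,"az":0},{"dx":-0.03,"dy":0,"dz":-0.11,"ax":0,"ay":0,"az":0},{"dx":-0.03,"dy":0,"dz":-0.14,"ax":0,"ay":0,"az":0}]' >/dev/null
python3 - <<'E'
from h import *
st();delta([.62,-.3,.20],[180,0,140])
E
```

```text
t41.37 pos [ 0.4703 -0.4687  0.2044] rpy [1.7997e+02 4.0000e-02 1.0194e+02] F [ 0.04  0.14 -0.97] w0.0302 q [-50.6  32.8  85.2   0.   62.  -62.5]
d [0.1341 0.1814 0.0044] a [ 3.000e-04  9.000e-04 -6.644e-01]
```

```bash
python3 -m pendant '[{"dx":0.024,"dy":0.032,"dz":0,"ax":0,"ay":0,"az":-0.12},{"dx":0.048,"dy":0.065,"dz":0,"ax":0,"ay":0,"az":-0.24},{"dx":0.072,"dy":0.098,"dz":0,"ax":0,"ay":0,"az":-0.36},{"dx":0.096,"dy":0.13,"dz":0,"ax":0,"ay":0,"az":-0.48},{"dx":0.12,"dy":0.162,"dz":0,"ax":0,"ay":0,"az":-0.6}]' >/dev/null
python3 - <<'E'
from h import *
st();delta(tray(0,-.093,.20),[180,0,185.3])
E
```

```text
t41.78 pos [ 0.6047 -0.3158  0.2015] rpy [ 1.7999e+02 -6.0000e-02  1.3665e+02] F [-0.49 -0.04  0.01] w0.0301 q [-33.1  34.4  82.4   0.   63.2 -79.8]
d [0.1335 0.1981 0.0017] a [ 7.000e-04 -9.000e-04 -8.491e-01]
```

```bash
python3 -m pendant '[{"dx":0.022,"dy":0.033,"dz":0,"ax":0,"ay":0,"az":-0.12},{"dx":0.044,"dy":0.066,"dz":0,"ax":0,"ay":0,"az":-0.24},{"dx":0.066,"dy":0.099,"dz":0,"ax":0,"ay":0,"az":-0.36},{"dx":0.089,"dy":0.132,"dz":0,"ax":0,"ay":0,"az":-0.48},{"dx":0.111,"dy":0.165,"dz":0,"ax":0,"ay":0,"az":-0.6}]' >/dev/null
python3 - <<'E'
from h import *
st();delta(tray(0,-.093,.13),[180,0,185.3])
E
```

```text
t42.20 pos [ 0.6373 -0.1194  0.2015] rpy [ 1.7995e+02 -6.0000e-02  1.7104e+02] F [ 0.82  0.03 -1.79] w0.0303 q [-16.5  31.7  87.7   0.   60.7 -97.5]
d [-0.0002  0.0398  0.0715] a [ 0.001  -0.001  -0.2489]
```

```bash
python3 -m pendant '[{"dx":0,"dy":0.02,"dz":0,"ax":0,"ay":0,"az":-0.12},{"dx":0,"dy":0.04,"dz":0.01,"ax":0,"ay":0,"az":-0.24},{"dx":0,"dy":0.04,"dz":0.04,"ax":0.001,"ay":-0.001,"az":-0.249},{"dx":0,"dy":0.04,"dz":0.071,"ax":0.001,"ay":-0.001,"az":-0.249},{"dx":0,"dy":0.04,"dz":0.071,"ax":0.001,"ay":-0.001,"az":-0.249}]' >/dev/null
python3 - <<'E'
from h import *
st();delta(tray(0,-.093,.06),[180,0,185.3])
s=manip.snapshot("wrist");save(s,"ac_wrist")
E
```

```text
t42.62 pos [ 0.6414 -0.0808  0.1254] rpy [ 179.87   -0.44 -174.98] F [-1.11  0.08 -1.72] w0.0306 q [ -13.    36.5   91.7   -0.    52.3 -108. ]
d [-0.0027  0.0004  0.0653] a [ 0.0023 -0.0076 -0.005 ]
```

View pics/ac_wrist.png

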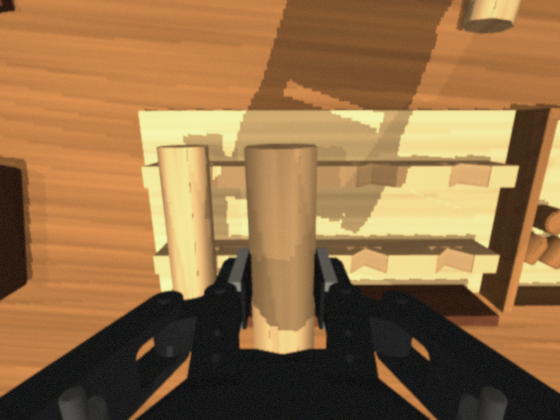

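Peg 1 is at (185,220), and the held peg lines up with the next notches. Now down.

```bash
python3 -m pendant '[{"dx":-0.001,"dy":0.0005,"dz":0.02,"ax":0.001,"ay":-0.003,"az":-0.005},{"dx":-0.001,"dy":0.0005,"dz":0.04,"ax":0.001,"ay":-0.003,"az":-0.005},{"dx":-0.001,"dy":0.0005,"dz":0.06,"ax":0.001,"ay":-0.003,"az":-0.005},{"dx":-0.001,"dy":0.0005,"dz":0.07,"ax":0.001,"ay":-0.003,"az":-0.005},{"dx":-0.001,"dy":0.0005,"dz":0.07,"ax":0.001,"ay":-0.003,"az":-0.005}]'
python3 -m pendant '[{"dx":0,"dy":0,"dz":0.002,"ax":0,"ay":0,"az":0},{"dx":0,"dy":0,"dz":0.004,"ax":0,"ay":0,"az":0},{"dx":0,"dy":0,"dz":0.004,"ax":0,"ay":0,"az":0}]'
```

```text
time_s: 43.08
tool_pos: [0.6446, -0.0817, 0.06]
orientation: [-180.0, 0.1, -174.8]
force: [-0.7, -0.1, -1.0]
grip_width: 0.0303
time_s: 43.33
tool_pos: [0.6454, -0.0816, 0.0577]
orientation: [-179.9, 0.3, -174.8]
force: [0.4, -0.3, -0.8]
grip_width: 0.0303
```

```bash
python3 -m pendant '[{"dx":0,"dy":0,"dz":0.002,"ax":0,"ay":0,"az":0},{"dx":0,"dy":0,"dz":0.004,"ax":0,"ay":0,"az":0},{"dx":0,"dy":0,"dz":0.004,"ax":0,"ay":0,"az":0}]'
python3 -m pendant '[{"dx":0,"dy":0,"dz":0.001,"ax":0,"ay":0,"az":0},{"dx":0,"dy":0,"dz":0.002,"ax":0,"ay":0,"az":0},{"dx":0,"dy":0,"dz":0.002,"ax":0,"ay":0,"az":0}]'
```

```text
time_s: 43.58
tool_pos: [0.6454, -0.0811, 0.0535]
orientation: [-179.9, 0.3, -174.8]
force: [-1.4, 3.3, 6.3]
grip_width: 0.0302
time_s: 43.83
tool_pos: [0.6455, -0.0806, 0.0529]
orientation: [-179.9, 0.3, -174.8]
force: [-3.5, 7.7, 19.1]
grip_width: 0.0303
```

```bash
python3 -m pendant '[{"dx":0,"dy":-0.001,"dz":-0.001,"ax":0,"ay":0,"az":0},{"dx":0,"dy":-0.001,"dz":-0.001,"ax":0,"ay":0,"az":0}]'
python3 -m pendant '[{"dx":0,"dy":0,"dz":0,"ax":0,"ay":0,"az":0},{"dx":0,"dy":0,"dz":0,"ax":0,"ay":0,"az":0},{"dx":0,"dy":0,"dz":0,"ax":0,"ay":0,"az":0},{"dx":0,"dy":0,"dz":0,"ax":0,"ay":0,"az":0}]' 0.05
python3 -m pendant '[{"dx":0,"dy":0,"dz":-0.03,"ax":0,"ay":0,"az":0},{"dx":0,"dy":0,"dz":-0.06,"ax":0,"ay":0,"az":0},{"dx":0,"dy":0,"dz":-0.09,"ax":0,"ay":0,"az":0},{"dx":0,"dy":0,"dz":-0.12,"ax":0,"ay":0,"az":0},{"dx":0,"dy":0,"dz":-0.15,"ax":0,"ay":0,"az":0}]'
python3 - <<'E'
from h import *
st();delta([.45,.03,.2],[180,0,180-3])
s=manip.snapshot("wrist");save(s,"ad_wrist")
E
```

```text
time_s: 44.0
tool_pos: [0.6454, -0.081, 0.0531]
orientation: [180.0, 0.3, -174.8]
force: [-1.4, 10.4, 14.3]
grip_width: 0.0305
time_s: 44.33
tool_pos: [0.645, -0.0826, 0.0514]
orientation: [-179.9, 0.2, -174.7]
force: [0.2, -0.4, 0.0]
grip_width: 0.0501
time_s: 44.75
tool_pos: [0.6442, -0.0825, 0.2029]
orientation: [-179.9, 0.2, -174.8]
force: [0.1, -1.0, -0.3]
grip_width: 0.0498
t44.75 pos [ 0.6442 -0.0825  0.2029] rpy [-1.7992e+02  1.7000e-01 -1.7476e+02] F [ 0.06 -1.04 -0.25] w0.0498 q [ -13.1   31.6   87.6   -0.    60.6 -108.3]
d [0.1831 0.1297 0.0021] a [-0.0011  0.0031  0.1439]
```

View pics/ad_wrist.png

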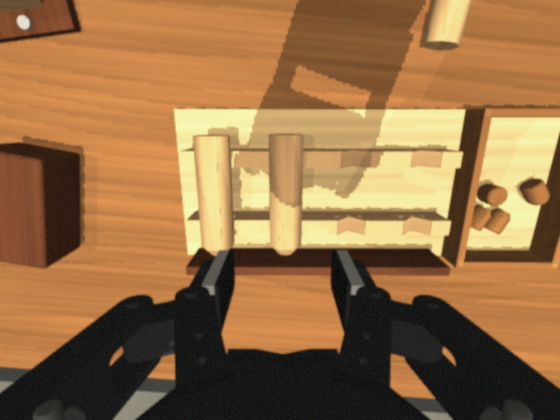

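Two pegs are seated, at (215,195) and (286,195), both with chamfers toward the board. Next is peg 2. I'll turn the hand half round on the way so its chamfer (world -x) sits at tool -x.

```bash
sed -i 's/,.0125+/,.0135+/' h.py; python3 -m pendant '[{"dx":0.018,"dy":0.013,"dz":0,"ax":0,"ay":0,"az":0.12},{"dx":0.036,"dy":0.026,"dz":0,"ax":0,"ay":0,"az":0.24},{"dx":0.054,"dy":0.039,"dz":0,"ax":0,"ay":0,"az":0.36},{"dx":0.073,"dy":0.052,"dz":0,"ax":0,"ay":0,"az":0.48},{"dx":0.09,"dy":0.065,"dz":0,"ax":0,"ay":0,"az":0.6}]' 0.085 >/dev/null
for i in 1 2 3 4; do python3 -m pendant '[{"dx":0,"dy":0,"dz":0,"ax":0,"ay":0,"az":0.12},{"dx":0,"dy":0,"dz":0,"ax":0,"ay":0,"az":0.24},{"dx":0,"dy":0,"dz":0,"ax":0,"ay":0,"az":0.36},{"dx":0,"dy":0,"dz":0,"ax":0,"ay":0,"az":0.48},{"dx":0,"dy":0,"dz":0,"ax":0,"ay":0,"az":0.6}]' | grep orient; done
python3 - <<'E'
from h import *
st();delta([.42,.05,.16],[180,0,-2])
E
```

```text
orientation: [179.9, 0.1, 116.2]
orientation: [179.8, 0.0, 81.8]
orientation: [179.8, -0.1, 47.4]
orientation: [179.9, -0.2, 13.0]
t46.88 pos [ 0.5489 -0.026   0.2009] rpy [ 1.7989e+02 -1.7000e-01  1.3020e+01] F [ 0.47  0.29 -0.09] w0.0849 q [ -9.6  23.9 102.2  -0.   53.7  67.4]
d [-0.1086 -0.1031  0.0404] a [ 0.0014 -0.0032  0.2621]
```

```bash
python3 -m pendant '[{"dx":-0.022,"dy":-0.021,"dz":0.008,"ax":0,"ay":0,"az":0.06},{"dx":-0.044,"dy":-0.042,"dz":0.016,"ax":0,"ay":0,"az":0.12},{"dx":-0.066,"dy":-0.063,"dz":0.024,"ax":0,"ay":0,"az":0.18},{"dx":-0.088,"dy":-0.084,"dz":0.032,"ax":0,"ay":0,"az":0.24},{"dx":-0.109,"dy":-0.103,"dz":0.04,"ax":0,"ay":0,"az":0.262}]' >/dev/null
python3 -m pendant '[{"dx":0,"dy":0,"dz":0.03,"ax":0,"ay":0,"az":0},{"dx":0,"dy":0,"dz":0.03,"ax":0,"ay":0,"az":0}]'
python3 - <<'E'
from h import *
st()
s=manip.snapshot("wrist");save(s,"ae_wrist")
E
```

```text
time_s: 47.47
tool_pos: [0.4172, 0.0496, 0.1281]
orientation: [179.9, 0.0, -1.6]
force: [1.3, 0.4, -0.4]
grip_width: 0.085
t47.47 pos [0.4172 0.0496 0.1281] rpy [ 1.7994e+02  4.0000e-02 -1.5900e+00] F [ 1.28  0.38 -0.38] w0.0850 q [-2.200e+00  2.120e+01  1.234e+02 -1.000e-01  3.540e+01  8.950e+01]
```

View pics/ae_wrist.png

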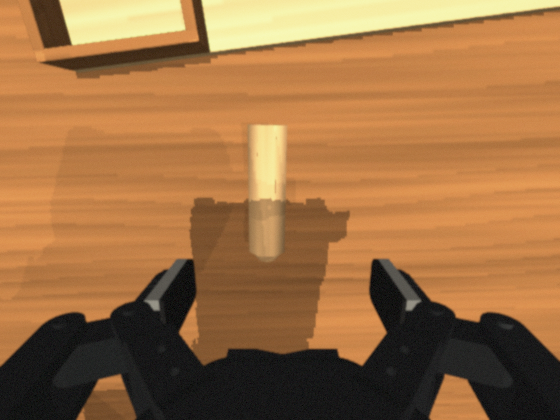

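Run:
```python
from h import *
s=manip.snapshot("wrist")
peg(s,(235,110,300,272),.025)
A=ray(s,(267.3,125),.032);B=ray(s,(265,259),.014);u=A-B;u[2]=0;u/=np.linalg.norm(u)
a=np.degrees(np.arctan2(u[1],u[0]));c=A-.06*u;print(A,B,a,"mid",c)
delta([c[0],c[1],.06],[180,0,a])
```

```text
px [266.5 125. ] [266.5 263. ] size 138.0 39.0 ends [0.4888 0.0599 0.025 ] [0.3674 0.065  0.025 ] mid [0.4281 0.0625 0.025 ] L 0.1215 ang -2.4
[0.48883355 0.05894626 0.032     ] [0.36611024 0.06702044 0.014     ] -3.764165237325788 mid [0.42896299 0.06288525 0.032     ]
d [ 0.0088 -0.0142  0.0706] a [ 0.0009 -0.0022  0.0372]
```

```bash
python3 -m pendant '[{"dx":0.004,"dy":-0.007,"dz":0.01,"ax":0,"ay":0,"az":0.02},{"dx":0.0085,"dy":-0.014,"dz":0.03,"ax":0,"ay":0,"az":0.025},{"dx":0.0085,"dy":-0.014,"dz":0.06,"ax":0,"ay":0,"az":0.025},{"dx":0.0085,"dy":-0.014,"dz":0.07,"ax":0,"ay":0,"az":0.025},{"dx":0.0085,"dy":-0.014,"dz":0.07,"ax":0,"ay":0,"az":0.025}]'
python3 - <<'E'
from h import *
s=manip.snapshot("wrist");save(s,"af_wrist")
st()
E
```

```text
time_s: 47.98
tool_pos: [0.4289, 0.0624, 0.0596]
orientation: [179.9, -0.1, -3.1]
force: [-0.1, -0.7, 0.3]
grip_width: 0.0845
t48.03 pos [0.4292 0.0625 0.0607] rpy [ 1.7995e+02 -1.5000e-01 -3.1000e+00] F [-1.09  0.38  0.95] w0.0852 q [-4.000e-01  2.980e+01  1.249e+02 -1.000e-01  2.510e+01  9.280e+01]
```

View pics/af_wrist.png

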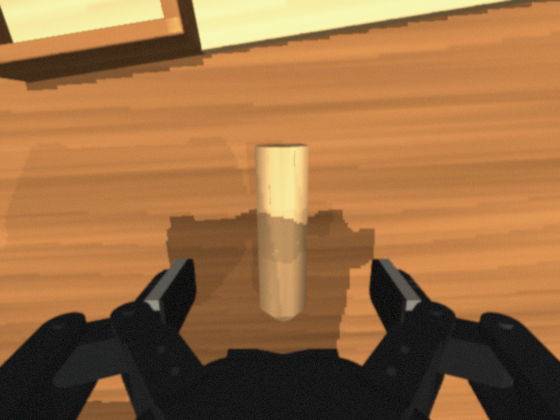

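Aligned (vertical at column 282, chamfer visible at the near end (283,315)). Grasp it.

```bash
python3 -m pendant '[{"dx":0,"dy":0,"dz":0.02,"ax":0,"ay":0,"az":0},{"dx":0,"dy":0,"dz":0.04,"ax":0,"ay":0,"az":0},{"dx":0,"dy":0,"dz":0.053,"ax":0,"ay":0,"az":0},{"dx":0,"dy":0,"dz":0.053,"ax":0,"ay":0,"az":0}]'
python3 -m pendant '[{"dx":0,"dy":0,"dz":0,"ax":0,"ay":0,"az":0},{"dx":0,"dy":0,"dz":0,"ax":0,"ay":0,"az":0},{"dx":0,"dy":0,"dz":0,"ax":0,"ay":0,"az":0},{"dx":0,"dy":0,"dz":0,"ax":0,"ay":0,"az":0},{"dx":0,"dy":0,"dz":0,"ax":0,"ay":0,"az":0}]' 0.02
python3 -m pendant '[{"dx":0,"dy":0,"dz":-0.01,"ax":0,"ay":0,"az":0},{"dx":0,"dy":0,"dz":-0.04,"ax":0,"ay":0,"az":0},{"dx":0,"dy":0,"dz":-0.08,"ax":0,"ay":0,"az":0},{"dx":0,"dy":0,"dz":-0.11,"ax":0,"ay":0,"az":0},{"dx":0,"dy":0,"dz":-0.14,"ax":0,"ay":0,"az":0}]' 0.02
python3 - <<'E'
from h import *
st();delta([.46,-.1,.14],[180,0,50])
E
```

```text
time_s: 48.37
tool_pos: [0.4292, 0.0624, 0.0073]
orientation: [179.9, -0.2, -3.1]
force: [0.6, 0.3, -0.1]
grip_width: 0.0847
time_s: 48.78
tool_pos: [0.429, 0.0628, 0.0087]
orientation: [180.0, -0.3, -3.1]
force: [-1.0, 0.0, 11.2]
grip_width: 0.0306
time_s: 49.2
tool_pos: [0.4278, 0.0629, 0.1498]
orientation: [180.0, -0.2, -3.1]
force: [1.0, 0.6, -1.4]
grip_width: 0.0305
t49.20 pos [0.4278 0.0629 0.1498] rpy [179.95  -0.25  -3.07] F [ 1.01  0.57 -1.45] w0.0305 q [-4.000e-01  1.970e+01  1.207e+02 -1.000e-01  3.930e+01  9.280e+01]
d [0.0408 0.161  0.0101] a [ 0.0028 -0.0036 -0.9263]
```

```bash
python3 -m pendant '[{"dx":0.014,"dy":0.03,"dz":0,"ax":0,"ay":0,"az":-0.12},{"dx":0.028,"dy":0.06,"dz":0,"ax":0,"ay":0,"az":-0.24},{"dx":0.034,"dy":0.09,"dz":0,"ax":0,"ay":0,"az":-0.36},{"dx":0.04,"dy":0.125,"dz":0.005,"ax":0,"ay":0,"az":-0.48},{"dx":0.041,"dy":0.16,"dz":0.01,"ax":0,"ay":0,"az":-0.6}]' >/dev/null
python3 - <<'E'
from h import *
st();delta(at_gauge(.10,z=.12),[180,0,101.9])
E
```

```text
t49.62 pos [ 0.4613 -0.0965  0.1391] rpy [179.77  -0.21  30.36] F [ 1.16  0.72 -0.8 ] w0.0304 q [-19.9  23.3 116.4   0.   40.   39.8]
d [-0.1095  0.1075  0.0192] a [ 5.8000e-03 -7.0000e-04 -1.2485e+00]
```

```bash
python3 -m pendant '[{"dx":-0.02,"dy":0.02,"dz":0.004,"ax":0,"ay":0,"az":-0.12},{"dx":-0.04,"dy":0.04,"dz":0.008,"ax":0,"ay":0,"az":-0.24},{"dx":-0.06,"dy":0.06,"dz":0.012,"ax":0,"ay":0,"az":-0.36},{"dx":-0.08,"dy":0.08,"dz":0.015,"ax":0,"ay":0,"az":-0.48},{"dx":-0.109,"dy":0.107,"dz":0.019,"ax":0,"ay":0,"az":-0.6}]' >/dev/null
python3 -m pendant '[{"dx":0,"dy":0,"dz":0,"ax":0,"ay":0,"az":-0.12},{"dx":0,"dy":0,"dz":0,"ax":0,"ay":0,"az":-0.24},{"dx":0,"dy":0,"dz":0,"ax":0,"ay":0,"az":-0.36},{"dx":0,"dy":0,"dz":0,"ax":0,"ay":0,"az":-0.48},{"dx":0,"dy":0,"dz":0,"ax":0,"ay":0,"az":-0.6}]' >/dev/null
python3 - <<'E'
from h import *
back();delta(at_gauge(.082,z=.057),[180,0,101.9])
E
```

```text
t50.45 pos [ 0.4208 -0.2392  0.1202] rpy [1.7981e+02 9.0000e-02 9.8510e+01] F [ 0.27  0.41 -0.01] w0.0304 q [-3.750e+01  2.600e+01  1.156e+02  1.000e-01  3.820e+01 -4.610e+01]
back 0.1054 lat 0.0006 Fn 0.3
d [-0.0233  0.0005  0.0632] a [ 0.0034  0.0017 -0.0591]
```

```bash
python3 -m pendant '[{"dx":-0.006,"dy":0,"dz":0.02,"ax":0.003,"ay":0.002,"az":-0.059},{"dx":-0.014,"dy":0.0005,"dz":0.04,"ax":0.003,"ay":0.002,"az":-0.059},{"dx":-0.023,"dy":0.0005,"dz":0.063,"ax":0.003,"ay":0.002,"az":-0.059},{"dx":-0.023,"dy":0.0005,"dz":0.063,"ax":0.003,"ay":0.002,"az":-0.059},{"dx":-0.023,"dy":0.0005,"dz":0.063,"ax":0.003,"ay":0.002,"az":-0.059}]' >/dev/null
python3 -m pendant '[{"dx":-0.006,"dy":0,"dz":0,"ax":0,"ay":0,"az":0},{"dx":-0.012,"dy":0,"dz":0,"ax":0,"ay":0,"az":0},{"dx":-0.018,"dy":0,"dz":0,"ax":0,"ay":0,"az":0},{"dx":-0.02,"dy":0,"dz":0,"ax":0,"ay":0,"az":0},{"dx":-0.02,"dy":0,"dz":0,"ax":0,"ay":0,"az":0}]' >/dev/null
python3 -c "
from h import *;back()"
python3 -m pendant '[{"dx":-0.001,"dy":0,"dz":0,"ax":0,"ay":0,"az":0},{"dx":-0.003,"dy":0,"dz":0,"ax":0,"ay":0,"az":0},{"dx":-0.003,"dy":0,"dz":0,"ax":0,"ay":0,"az":0}]' >/dev/null
python3 -c "
from h import *;back()" | tail -1
```

```text
t51.28 pos [ 0.4292 -0.2822  0.0575] rpy [1.7994e+02 4.0000e-02 1.0154e+02] F [ 0.71  0.66 -0.41] w0.0305 q [-40.7  33.9 114.    0.   32.  -52.3]
back 0.0615 lat 0.0001 Fn 0.5
back 0.0591 lat -0.0000 Fn -0.3
```

```bash
for i in 1; do python3 -m pendant '[{"dx":-0.001,"dy":0,"dz":0,"ax":0,"ay":0,"az":0},{"dx":-0.002,"dy":0,"dz":0,"ax":0,"ay":0,"az":0},{"dx":-0.002,"dy":0,"dz":0,"ax":0,"ay":0,"az":0}]' >/dev/null
python3 -c "
from h import *;back()" | tail -1
python3 -m pendant '[{"dx":-0.001,"dy":0,"dz":0,"ax":0,"ay":0,"az":0},{"dx":-0.002,"dy":0,"dz":0,"ax":0,"ay":0,"az":0},{"dx":-0.002,"dy":0,"dz":0,"ax":0,"ay":0,"az":0}]' >/dev/null
python3 -c "
from h import *;back()" | tail -1; done
```

```text
back 0.0572 lat -0.0001 Fn 0.2
back 0.0560 lat -0.0005 Fn 4.3
```

```bash
python3 -m pendant '[{"dx":-0.001,"dy":0,"dz":0,"ax":0,"ay":0,"az":0},{"dx":-0.002,"dy":0,"dz":0,"ax":0,"ay":0,"az":0},{"dx":-0.002,"dy":0,"dz":0,"ax":0,"ay":0,"az":0}]' >/dev/null
python3 -c "
from h import *;back()" | tail -1
```

```text
back 0.0555 lat -0.0009 Fn 12.3
```

Contact came at 56.5 mm, a little early. As a clear control I'll push the same end against the solid face 30 mm to the side of the bore.

```bash
python3 -m pendant '[{"dx":0.012,"dy":0,"dz":0,"ax":0,"ay":0,"az":0},{"dx":0.012,"dy":0.015,"dz":0,"ax":0,"ay":0,"az":0},{"dx":0.012,"dy":0.03,"dz":0,"ax":0,"ay":0,"az":0},{"dx":0.012,"dy":0.03,"dz":0,"ax":0,"ay":0,"az":0}]' >/dev/null
python3 -m pendant '[{"dx":-0.002,"dy":0,"dz":0,"ax":0,"ay":0,"az":0},{"dx":-0.004,"dy":0,"dz":0,"ax":0,"ay":0,"az":0},{"dx":-0.004,"dy":0,"dz":0,"ax":0,"ay":0,"az":0}]' >/dev/null
python3 -c "
from h import *;back()" | tail -1
python3 -m pendant '[{"dx":-0.001,"dy":0,"dz":0,"ax":0,"ay":0,"az":0},{"dx":-0.002,"dy":0,"dz":0,"ax":0,"ay":0,"az":0},{"dx":-0.002,"dy":0,"dz":0,"ax":0,"ay":0,"az":0}]' >/dev/null
python3 -c "
from h import *;back()" | tail -1
```

```text
back 0.0624 lat 0.0291 Fn 8.9
back 0.0623 lat 0.0289 Fn 19.9
```

The solid face stopped it at 62.4 mm, while it went into the bore to 55.5 mm, so the chamfer is confirmed at tool -x. On to the third notch pair.

```bash
python3 -m pendant '[{"dx":0.02,"dy":0,"dz":0,"ax":0,"ay":0,"az":0},{"dx":0.04,"dy":0,"dz":-0.03,"ax":0,"ay":0,"az":0},{"dx":0.04,"dy":0,"dz":-0.07,"ax":0,"ay":0,"az":0},{"dx":0.04,"dy":0,"dz":-0.11,"ax":0,"ay":0,"az":-0.1},{"dx":0.04,"dy":0,"dz":-0.13,"ax":0,"ay":0,"az":-0.2}]' >/dev/null
python3 - <<'E'
from h import *
st();delta(tray(0.002,-.023,.19),[180,0,185.3])
E
```

```text
t53.53 pos [ 0.451  -0.2397  0.1908] rpy [179.86   0.19 113.28] F [ 0.6  -1.05  0.18] w0.0305 q [-35.4  21.7 108.    0.   50.  -58.7]
d [0.1374 0.2639 0.001 ] a [ 0.      0.0043 -1.257 ]
```

```bash
python3 -m pendant '[{"dx":0.018,"dy":0.036,"dz":0,"ax":0,"ay":0,"az":-0.12},{"dx":0.036,"dy":0.07,"dz":0,"ax":0,"ay":0,"az":-0.24},{"dx":0.054,"dy":0.104,"dz":0,"ax":0,"ay":0,"az":-0.36},{"dx":0.072,"dy":0.138,"dz":0,"ax":0,"ay":0,"az":-0.48},{"dx":0.09,"dy":0.172,"dz":0,"ax":0,"ay":0,"az":-0.6}]' >/dev/null
python3 - <<'E'
from h import *
st();delta(tray(0.002,-.023,.19),[180,0,185.3])
E
```

```text
t53.95 pos [ 0.5743 -0.0882  0.187 ] rpy [179.98  -0.   147.7 ] F [ 0.71 -1.    0.42] w0.0305 q [-15.3  27.3  98.5   0.   54.1 -73. ]
d [-0.0126  0.1014 -0.003 ] a [ 3.000e-04  1.000e-04 -6.563e-01]
```

```bash
python3 -m pendant '[{"dx":-0.002,"dy":0.02,"dz":0,"ax":0,"ay":0,"az":-0.12},{"dx":-0.004,"dy":0.04,"dz":0,"ax":0,"ay":0,"az":-0.24},{"dx":-0.007,"dy":0.06,"dz":0,"ax":0,"ay":0,"az":-0.36},{"dx":-0.01,"dy":0.08,"dz":0,"ax":0,"ay":0,"az":-0.48},{"dx":-0.0126,"dy":0.101,"dz":0,"ax":0,"ay":0,"az":-0.6}]' >/dev/null
python3 -m pendant '[{"dx":0,"dy":0,"dz":0.01,"ax":0,"ay":0,"az":-0.05},{"dx":0,"dy":0,"dz":0.04,"ax":0,"ay":0,"az":-0.055},{"dx":0,"dy":0,"dz":0.06,"ax":0,"ay":0,"az":-0.055},{"dx":0,"dy":0,"dz":0.06,"ax":0,"ay":0,"az":-0.055},{"dx":0,"dy":0,"dz":0.06,"ax":0,"ay":0,"az":-0.055}]' >/dev/null
python3 - <<'E'
from h import *
st();delta(tray(0.002,-.023,.06),[180,0,185.3])
s=manip.snapshot("wrist");save(s,"ag_wrist")
E
```

```text
t54.78 pos [ 0.6384 -0.0114  0.1265] rpy [ 1.7996e+02 -1.0000e-01 -1.7510e+02] F [-1.22 -0.07  0.53] w0.0306 q [  -7.    35.7   93.1    0.    51.3 -101.9]
d [-0.001   0.0021  0.0665] a [ 0.0007 -0.0018 -0.007 ]
```

View pics/ag_wrist.png

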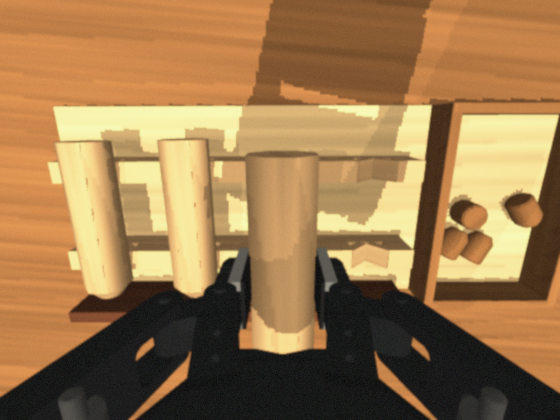

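Lined up: the racked pegs are at columns 90 and 188, the held one at 283, and four plugs show in the well on the right. Down.

```bash
python3 -m pendant '[{"dx":-0.001,"dy":0.002,"dz":0.02,"ax":0,"ay":-0.002,"az":-0.007},{"dx":-0.001,"dy":0.002,"dz":0.04,"ax":0,"ay":-0.002,"az":-0.007},{"dx":-0.001,"dy":0.002,"dz":0.06,"ax":0,"ay":-0.002,"az":-0.007},{"dx":-0.001,"dy":0.002,"dz":0.07,"ax":0,"ay":-0.002,"az":-0.007},{"dx":-0.001,"dy":0.002,"dz":0.072,"ax":0,"ay":-0.002,"az":-0.007}]'
python3 -m pendant '[{"dx":0,"dy":0,"dz":0.001,"ax":0,"ay":0,"az":0},{"dx":0,"dy":0,"dz":0.003,"ax":0,"ay":0,"az":0},{"dx":0,"dy":0,"dz":0.003,"ax":0,"ay":0,"az":0}]'
```

```text
time_s: 55.25
tool_pos: [0.6397, -0.009, 0.0546]
orientation: [180.0, 0.1, -174.7]
force: [-0.2, 0.5, -0.2]
grip_width: 0.0304
time_s: 55.5
tool_pos: [0.6404, -0.0088, 0.0531]
orientation: [180.0, 0.2, -174.7]
force: [0.3, -0.1, -0.2]
grip_width: 0.0305
```

```bash
python3 -m pendant '[{"dx":0,"dy":0,"dz":0.001,"ax":0,"ay":0,"az":0},{"dx":0,"dy":0,"dz":0.003,"ax":0,"ay":0,"az":0},{"dx":0,"dy":0,"dz":0.003,"ax":0,"ay":0,"az":0}]'
python3 -m pendant '[{"dx":0,"dy":0,"dz":0.001,"ax":0,"ay":0,"az":0},{"dx":0,"dy":0,"dz":0.0015,"ax":0,"ay":0,"az":0},{"dx":0,"dy":0,"dz":0.0015,"ax":0,"ay":0,"az":0}]'
```

```text
time_s: 55.75
tool_pos: [0.6405, -0.0092, 0.0502]
orientation: [-180.0, 0.2, -174.7]
force: [-0.2, -4.0, 6.0]
grip_width: 0.0308
time_s: 56.0
tool_pos: [0.6407, -0.0096, 0.0498]
orientation: [-179.9, 0.3, -174.7]
force: [-4.0, -5.3, 15.2]
grip_width: 0.0302
```

```bash
python3 -m pendant '[{"dx":0,"dy":0,"dz":0,"ax":0,"ay":0,"az":0},{"dx":0,"dy":0,"dz":0,"ax":0,"ay":0,"az":0},{"dx":0,"dy":0,"dz":0,"ax":0,"ay":0,"az":0},{"dx":0,"dy":0,"dz":0,"ax":0,"ay":0,"az":0}]' 0.05
python3 -m pendant '[{"dx":0,"dy":0,"dz":-0.03,"ax":0,"ay":0,"az":0},{"dx":0,"dy":0,"dz":-0.06,"ax":0,"ay":0,"az":0},{"dx":0,"dy":0,"dz":-0.09,"ax":0,"ay":0,"az":0},{"dx":0,"dy":0,"dz":-0.12,"ax":0,"ay":0,"az":0},{"dx":0,"dy":0,"dz":-0.15,"ax":0,"ay":0,"az":0}]'
python3 -m pendant '[{"dx":0.03,"dy":-0.03,"dz":-0.01,"ax":0,"ay":0,"az":0},{"dx":0.06,"dy":-0.06,"dz":-0.02,"ax":0,"ay":0,"az":0},{"dx":0.09,"dy":-0.09,"dz":-0.03,"ax":0,"ay":0,"az":0},{"dx":0.12,"dy":-0.12,"dz":-0.04,"ax":0,"ay":0,"az":0},{"dx":0.13,"dy":-0.15,"dz":-0.05,"ax":0,"ay":0,"az":0}]'
python3 - <<'E'
from h import *
st()
for n in("wrist","top","scene"):
    s=manip.snapshot(n);save(s,"ah_"+n)
E
```

```text
time_s: 56.33
tool_pos: [0.6399, -0.0086, 0.0474]
orientation: [180.0, 0.1, -174.7]
force: [-0.1, 0.5, -0.3]
grip_width: 0.0502
time_s: 56.75
tool_pos: [0.6393, -0.0086, 0.1988]
orientation: [180.0, 0.1, -174.6]
force: [-0.1, 0.2, -0.0]
grip_width: 0.0499
time_s: 57.17
tool_pos: [0.5211, -0.1704, 0.2474]
orientation: [179.9, 0.0, -174.6]
force: [1.6, 0.3, -0.4]
grip_width: 0.05
t57.17 pos [ 0.5211 -0.1704  0.2474] rpy [ 1.7992e+02  4.0000e-02 -1.7461e+02] F [ 1.56  0.28 -0.41] w0.0500 q [-2.500e+01  2.090e+01  9.900e+01  1.000e-01  6.010e+01 -1.205e+02]
```

View pics/ah_wrist.png

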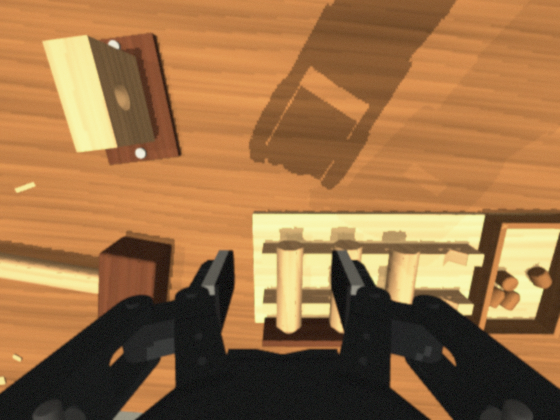

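View pics/ah_top.png

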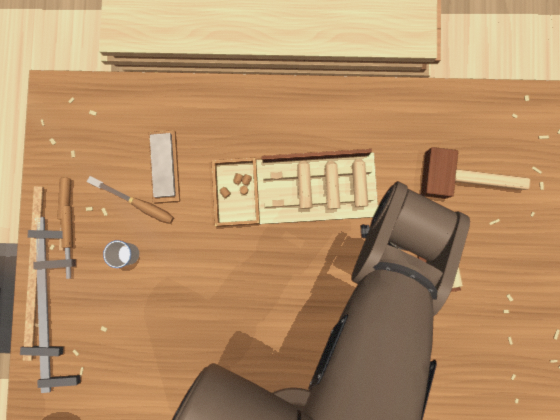

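View pics/ah_scene.png

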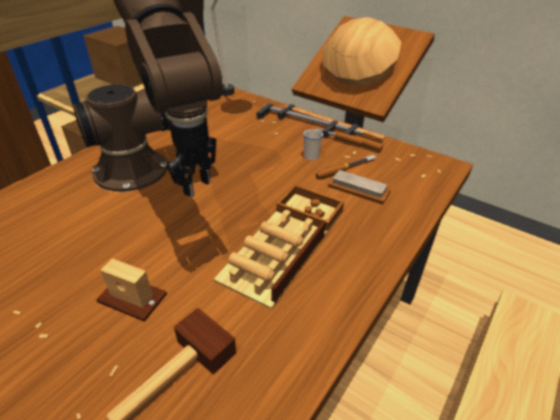

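Run:
```python
from h import *
s=manip.snapshot("top");save(s,"ai",4,(205,140,390,230))
for roi in[(297,155,316,215),(324,155,344,215),(352,153,372,212)]:
    pass
s=manip.snapshot("scene");save(s,"aj",4,(200,170,360,310))
```

```text
(no output)
```

View pics/ai.png

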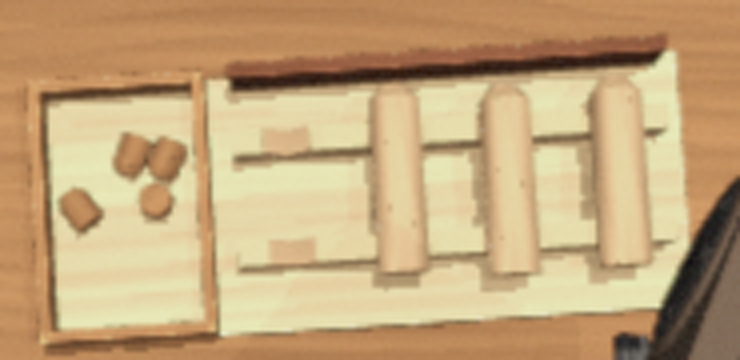

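View pics/aj.png

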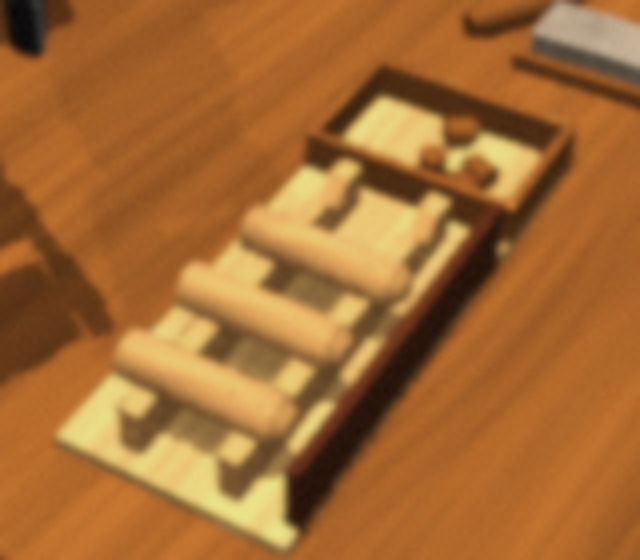

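All three pegs are seated with chamfers toward the board, the four plugs lie in the well, the pot is upright at (118,255) in the top view, and I've seen no fourth peg in any view. Handing in.

Run:
```python
from h import *
st();print(manip.hand_in())
```

```text
t57.42 pos [ 0.524  -0.1701  0.247 ] rpy [ 1.7996e+02  1.2000e-01 -1.7470e+02] F [-0.93 -0.33 -1.25] w0.0497 q [-2.490e+01  2.110e+01  9.870e+01  1.000e-01  6.010e+01 -1.203e+02]
the job is handed in; nothing more can be done
None
```

The tray is set and the job was handed in at about 57 s of robot time; no verdict was given. The four plugs are in the well, the empty pot stands upright on the bench, and all three pegs present are racked with their chamfered ends toward the dark board.

**Pot:** One peg had moved a few centimetres, to where the pot had stood. My first attempt to set the pot down landed on that peg at about 31 N and pushed the pot up in the grip. I lifted it again and stood it about 12 cm further left.

**Gauge tests:** I couldn't tell which face of the gauge is its front, so I touched both the +y and the -y face.

| Peg | Rack slot y (mm) | Chamfered end: peg centre to bore mouth (mm) | Control stop (mm) |
|---|---|---|---|
| Peg 1 | -163 | about 54 | 59 (square end) |
| Peg 3 | -93 | about 53 | 61 (square end, on the -y face) |
| Peg 2 | -23 | about 55.5 | 62.4 (same end, on the solid face) |

Peg 1's two readings imply it went in only about 5–6 mm, slightly under the stated 6–7 mm. All three results agree with the chamfers visible in the pictures.

**Last pictures:** They show the pegs seated in their notches and the gripper clear of everything. Mallet, stone and chisel look unmoved by eye; I did not measure them. I saw no fourth peg in any view.

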